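# Set the roly-poly figures up for painting

## Task

Get the bare wooden roly-poly figures ready for painting. On the low plinth stack the cup stand and the two closed tins, widest at the bottom and each centred on the one below, and seat the big figure upright in the stand's dish on top; seat every small figure upright in a dish of its own in the square rack. Leave the other things on the table where they are.

Things in the scene. Friction and masses are not known exactly. Their poses are not given: they have to be found in the camera images.
- plinth: Low wooden plinth with a cork-covered top, 120 x 84 x 20 mm (x, y, z), fixed to the table right of the paint box. Origin: centre of its underside; top 20 mm above it (20.8 with the cork facing, which is not solid).
- rack: Square wooden rack, 140 x 140 mm, fixed to the table at the left; a 12 mm board with four turned cups in a square, cup centres 70 mm apart, each 52 mm across outside, with a dished top. Origin: centre of its underside, top of the cups 38 mm above it.
- flat_tin: Closed flat rectangular metal tin, 100 x 66 x 26 mm (x, y, z), grip it across its 66 mm width. About 0.2 kg. Origin: centre of its underside, x along its length.
- round_tin: Closed round tin, 62 mm across, 28 mm high, about 0.12 kg. Origin: centre of its underside, z up.
- stand: Loose turned wooden cup stand like a wide egg cup: foot 54 mm across, outside 62 mm across from 20 to 38 mm high, total height 38 mm, with a dished top: a 45-degree cone, mouth 54 mm across, 18 mm deep. About 0.11 kg. Origin: centre of its underside, z up.
- stand_dish (a point): Centre of the mouth of the stand's dish, 38 mm above the stand's underside. With the big figure seated, the figure's origin lies 12.9 mm below this point.
- big_figure: The one big turned-wood roly-poly figure: ball-shaped weighted base (radius 30 mm) with a small flat foot (22 mm across) and above it a straight round head, 32 mm across, from 71 to 98 mm above the foot, domed to the top at 106 mm. About 0.17 kg; it rights itself when tipped. Origin: centre of the foot, z up along the figure.
- dish0 (a point): Centre of the mouth of one of the rack's four dishes (a 45-degree cone, mouth 44 mm across, 13 mm deep), 38 mm above the table; z up.
- dish1 (a point): Centre of the mouth of one of the rack's four dishes (a 45-degree cone, mouth 44 mm across, 13 mm deep), 38 mm above the table; z up.
- dish2 (a point): Centre of the mouth of one of the rack's four dishes (a 45-degree cone, mouth 44 mm across, 13 mm deep), 38 mm above the table; z up.
- dish3 (a point): Centre of the mouth of one of the rack's four dishes (a 45-degree cone, mouth 44 mm across, 13 mm deep), 38 mm above the table; z up.
- figure_a: Bare turned-wood roly-poly figure: ball-shaped weighted base (radius 24 mm) with a small flat foot (18 mm across) and above it a straight round head, 26 mm across, from 53 to 80 mm above the foot, domed to the top at 88 mm. About 0.1 kg; it rights itself when tipped. Origin: centre of the foot, z up along the figure. There are two or three such small figures, all alike. Seated in a rack dish the origin lies 10.4 mm below the dish's mouth.
- figure_b: Bare turned-wood roly-poly figure: ball-shaped weighted base (radius 24 mm) with a small flat foot (18 mm across) and above it a straight round head, 26 mm across, from 53 to 80 mm above the foot, domed to the top at 88 mm. About 0.1 kg; it rights itself when tipped. Origin: centre of the foot, z up along the figure. There are two or three such small figures, all alike. Seated in a rack dish the origin lies 10.4 mm below the dish's mouth.
- figure_c: Bare turned-wood roly-poly figure: ball-shaped weighted base (radius 24 mm) with a small flat foot (18 mm across) and above it a straight round head, 26 mm across, from 53 to 80 mm above the foot, domed to the top at 88 mm. About 0.1 kg; it rights itself when tipped. Origin: centre of the foot, z up along the figure. There are two or three such small figures, all alike. Seated in a rack dish the origin lies 10.4 mm below the dish's mouth.
- paint_tube: Bystander: lying paint tube, 35 x 104 x 28 mm. Origin: centre of its underside.
- stamp: Bystander: rubber stamp with a wooden knob, 30 x 42 mm, 60 mm high. Origin: centre of its underside.
- ink_bottle: Bystander: small dark bottle with a white cap, 43 mm across, 92 mm high. Origin: centre of its underside.
Mind the look-alikes: they are no part of the job. Leave any red look-alike of the big_figure alone.

How it is judged:
On the way, in this order (a step that is already met when the one before it is completed fails the run):
1. the flat tin lies level on the plinth, near its centre (horizontal distance between flat_tin and plinth below 0.025 m and z of flat_tin in the frame of plinth between 0.0155 and 0.0255 m and angle between flat_tin's own z axis and vertical below 0.1 rad), for 0.2 s.
2. the round tin stands centred on the flat tin (all of step 1 and horizontal distance between round_tin and flat_tin below 0.018 m and z of round_tin in the frame of flat_tin between 0.0215 and 0.0315 m and angle between round_tin's own z axis and vertical below 0.1 rad), for 0.2 s.
3. the cup stand stands centred on the round tin (all of step 2 and horizontal distance between stand and round_tin below 0.014 m and z of stand in the frame of round_tin between 0.023 and 0.033 m and angle between stand's own z axis and vertical below 0.1 rad), for 0.2 s.
At the end, for the whole second after the job is handed in: Flat tin level on the plinth within 25 mm of its centre, round tin on it within 18 mm, stand on that within 14 mm; big figure in the stand's dish and each small figure in a rack dish, centred within 7 mm, at seated height within 4 mm, upright within 0.12 rad, at rest (all of step 3 and horizontal distance between big_figure and stand_dish below 0.007 m and z of big_figure in the frame of stand_dish between -0.0169 and -0.0089 m and angle between each of big_figure, figure_a, figure_b, figure_c's own z axis and vertical below 0.12 rad and linear speed of each of big_figure, stand, figure_a, figure_b, figure_c below 0.03 m/s and angular speed of each of big_figure, stand, figure_a, figure_b, figure_c below 0.5 rad/s and ((horizontal distance between figure_a and dish0 below 0.007 m and z of figure_a in the frame of dish0 between -0.0144 and -0.0064 m) or (horizontal distance between figure_a and dish1 below 0.007 m and z of figure_a in the frame of dish1 between -0.0144 and -0.0064 m) or (horizontal distance between figure_a and dish2 below 0.007 m and z of figure_a in the frame of dish2 between -0.0144 and -0.0064 m) or (horizontal distance between figure_a and dish3 below 0.007 m and z of figure_a in the frame of dish3 between -0.0144 and -0.0064 m)) and ((horizontal distance between figure_b and dish0 below 0.007 m and z of figure_b in the frame of dish0 between -0.0144 and -0.0064 m) or (horizontal distance between figure_b and dish1 below 0.007 m and z of figure_b in the frame of dish1 between -0.0144 and -0.0064 m) or (horizontal distance between figure_b and dish2 below 0.007 m and z of figure_b in the frame of dish2 between -0.0144 and -0.0064 m) or (horizontal distance between figure_b and dish3 below 0.007 m and z of figure_b in the frame of dish3 between -0.0144 and -0.0064 m)) and ((horizontal distance between figure_c and dish0 below 0.007 m and z of figure_c in the frame of dish0 between -0.0144 and -0.0064 m) or (horizontal distance between figure_c and dish1 below 0.007 m and z of figure_c in the frame of dish1 between -0.0144 and -0.0064 m) or (horizontal distance between figure_c and dish2 below 0.007 m and z of figure_c in the frame of dish2 between -0.0144 and -0.0064 m) or (horizontal distance between figure_c and dish3 below 0.007 m and z of figure_c in the frame of dish3 between -0.0144 and -0.0064 m))); the robot touches nothing.
It fails at once if a bystander (paint tube, rubber stamp, ink bottle) is pushed more than 40 mm away or the bottle knocked over (distance of any of paint_tube, stamp, ink_bottle from where it was at the start of the episode above 0.04 m or angle between ink_bottle's own z axis and vertical above 0.6 rad).
Of figure_a, figure_b, figure_c only 2 to 3 are there at a start; the rules pass over those that are not, and their reading is None.
At some moment in a run one of figure_a, figure_b, figure_c may be knocked a few centimetres aside while the robot is not near it.
Once in a run the grip may slacken for a moment while it holds something.
It also fails if it takes over 208 s, if anything falls off the work surface, if the arm or the gripper's body presses on something with over 40 N, if the wrist force passes 120 N, or if a joint passes its speed limit or range.

## Robot

A 6-joint arm with a two-finger parallel gripper is mounted at the origin on the work surface; the furniture and walls round the work are solid. World frame = base frame: x ahead of the robot, y to its left, z up, the work surface at z = 0. Lengths are in m, angles in rad, forces in N, time in s.
With the tool pointing down it reaches from about 0.275 to 0.875 m from the base axis. Payload 12.5 kg.
Tool frame: the origin (TCP) lies midway between the tips of the shut fingers; the grasp point (between the pads) lies 19 mm behind it; z points along the fingers, x is the direction in which the jaws open and shut, and the axes are right-handed (so a half turn about z gives the same grasp; the last joint's range is limited). The gripper opens to 85 mm and grips with 20 to 120 N. Pads are 22 mm wide; open, the fingers measure 114 mm over their backs; the gripper's body (76 mm by 85 mm) begins 54 mm behind the grasp point. The pads swing forward as they close: fully open they stand 13 mm farther back than shut.
Start: joints at [-1.352, 0.351, 1.652, -0, 1.139, -0.085], TCP at [0.165, -0.525, 0.231] pointing down, gripper open.
Joint ranges: [-2.75, 2.75], [-0.79, 2.1], [0.01, 2.65], [-1.57, 4.71], [0.07, 3.14], [-2.87, 2.87]. Speed limits (rad/s): [2.22, 2.22, 2.79, 3.14, 3.14, 3.14].

## Interface

Orientations are given as a 3x3 rotation matrix whose columns are the frame's x, y, z axes.
In Python, from rig import arm gives the robot as it stands.
- The arm moves only by the tool drive_tool, never from a script. Its argument "moves" is a list of rows, each a list of 3 entries, a list of its own where there are three numbers: the shift along the tool's x, y, z in cm, then the turn, a rotation vector about the tool's x, y, z in rad, then the gripper's target within -1 to 1 (shut at 1, half-way at 0, fully open at -1). A call has 1 to 10 rows; each row shifts and turns the pose as measured when the row begins, along the tool's axes as they then stand; what a row does not reach is not made up. A row lasts 1/10 s, in which the tool goes at most 50 mm and 8.59 degrees, less where a joint would pass 70% of its speed; a pose out of reach is approached as far as the arm can. A call is refused whole if a number of a shift passes 5 or a number of a turn 0.15, either way. A call with a gripper value outside its range is refused whole. The fingers move at their own pace and stop on an object; "newtons" is the grip in N (left out, the last holds). Time passes only in rows, so rows that do not move let the fingers close. It gives the time, the measured TCP pose, the force and the opening at its end, in the units of the state.
- arm.sense(): the state, without advancing time (a new reading comes with each control period).
- arm.get_image(name): name is "side" or "top" or "wrist"; returns a dict with "img" (384x512x3 uint8, red, green, blue), "K" (3x3 intrinsics, pixels), "eye" and "attitude" of the camera in the world. Camera axes: x right, y up, looking along -z (the intrinsics and any distortion apply to the point x, -y, -z); pixel columns grow to the right and rows downward; lengths in m; the calibration is good to about 2 mm. A picture is of the moment at which its call begins. There is no depth.
- arm.finish_job(): hands the job in, once; it reports no verdict.
Trained networks look in the newest picture that a camera, given by its name, has taken for a name from the list of things; names that differ only in an ending like _2 or _b are one class to them, and where a whole thing is asked for, a point or a joint stands for the part that bears it (a point fixed in the world has none). Each returns a list of dicts, best first, with "score" (0 to 1); they miss things now and then, are a little off and sometimes report something else, mostly with a low value. They report only what shows in the picture. A call takes as long as a camera call. They do not tell look-alikes from the thing itself.
- arm.masks_of(camera, label): "pixels" (384x512 bool, what is visible of it) and "box" ([left, top, right, bottom] in pixels, round what is visible of it).
The state is a dict: "time": time; "q": joint angles; "joint_velocities": joint speeds; "joint_efforts": joint torques, N m; "tcp_pos": TCP position; "orientation": TCP orientation; "wrist_force": force on the tool from outside, world axes, zero at the start; "ft_torque": the same for the moment, N m; "opening": opening from 0.0 (shut) to 1.0 (fully open).
Only numpy, scipy, OpenCV 4.12 (cv2) and the standard library are available. Lean on these libraries where they do the work, as an engineer would, in place of code of your own. Each camera call takes 0.05 s, during which the arm holds its last target.

## Working session

There is one attempt and no reset: what is moved stays moved. The work goes in short steps, Python scripts to look and compute and a tool call to move; the robot and the scene stay as the last step left them, time stands still between calls to the robot, and variables do not carry over. Pictures are saved under pics/ and viewed, and the job is handed in when it is done.

Besides the shell and the picture viewer there is one more tool, called after ">>>" as name([rows], argument=value, ...), one row to a line, values as JSON. drive_tool: Moves the arm, as the interface text tells. Its arguments: {"type":"object","properties":{"moves":{"type":"array","items":{"type":"array"}},"newtons":{"type":"number"}},"required":["moves"]}

```bash
ls; mkdir -p pics; cat > h.py <<'E'
import numpy as np, cv2
from rig import arm
def save(cam,name):
    r=arm.get_image(cam); cv2.imwrite(f'pics/{name}.png',cv2.cvtColor(r['img'],cv2.COLOR_RGB2BGR)); return r
def ray(r,u,v):
    d=np.linalg.inv(r['K'])@np.array([u,v,1.]); d=np.array([d[0],-d[1],-d[2]])
    return np.array(r['eye']),np.array(r['attitude'])@d
def at(r,u,v,z):
    e,d=ray(r,u,v); return e+d*(z-e[2])/d[2]
def proj(r,p):
    c=np.array(r['attitude']).T@(np.array(p)-np.array(r['eye'])); c=np.array([c[0],-c[1],-c[2]])
    q=r['K']@c; return q[:2]/q[2]
E
python3 - <<'E'
from h import *
for c in ['top','side','wrist']:
    r=save(c,c+'0'); print(c,r['K'].tolist(),np.round(r['eye'],3),np.round(r['attitude'],3).tolist(),[k for k in r])
print(arm.sense())
E
```

```text
pics
top [[458.16403932125536, 0.0, 257.6681920483287], [0.0, 458.16403932125536, 202.96924441345217], [0.0, 0.0, 1.0]] [0.255 0.098 1.66 ] [[0.02, 0.993, -0.115], [-1.0, 0.02, 0.0], [0.002, 0.115, 0.993]] ['img', 'K', 'eye', 'attitude']
side [[446.5203732434529, 0.0, 252.08493615288674], [0.0, 446.5203732434529, 192.18975755449065], [0.0, 0.0, 1.0]] [1.139 0.262 1.128] [[-0.219, -0.813, 0.539], [0.976, -0.177, 0.128], [-0.009, 0.554, 0.832]] ['img', 'K', 'eye', 'attitude']
wrist [[328.06948384802297, 0.0, 253.1053914613586], [0.0, 328.06948384802297, 192.00596089290192], [0.0, 0.0, 1.0]] [ 0.236 -0.503  0.373] [[0.299, 0.911, 0.284], [-0.954, 0.286, 0.088], [-0.001, -0.297, 0.955]] ['img', 'K', 'eye', 'attitude']
{'time': 0.15, 'q': array([-1.35157999e+00,  3.51105760e-01,  1.65223977e+00, -3.43436895e-06,
        1.13910263e+00, -8.45866849e-02]), 'joint_velocities': array([-1.03605175e-03, -1.67648399e-03, -2.52731425e-03, -5.76692964e-05,
        7.43016873e-04,  1.41199154e-03]), 'joint_efforts': array([ 7.37905921e-04, -5.06250000e+01, -2.91503656e+01, -7.99733152e-05,
        3.40057260e-03,  3.20463187e-05]), 'tcp_pos': array([ 0.16451168, -0.52456974,  0.23089995]), 'orientation': array([[ 2.99152516e-01, -9.54205291e-01, -1.89086599e-04],
       [-9.54204928e-01, -2.99152568e-01,  8.34351735e-04],
       [-8.52708581e-04, -6.91710564e-05, -9.99999634e-01]]), 'wrist_force': array([-0.35316689,  0.72852435,  0.29719035]), 'ft_torque': array([-0.01540498,  0.03263255,  0.0298745 ]), 'opening': 1.0030230174929915}
```

View pics/top0.png

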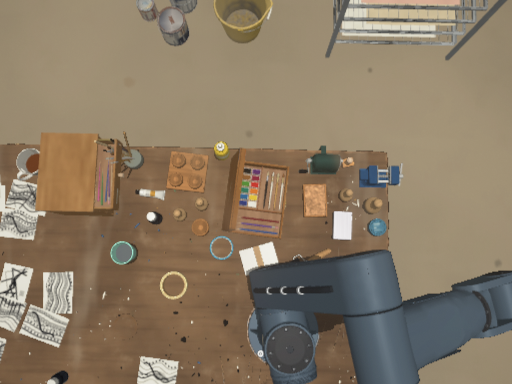

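View pics/side0.png

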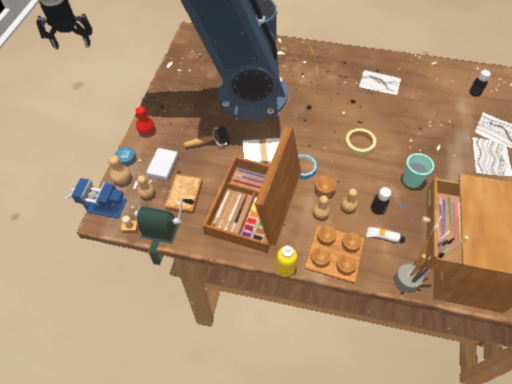

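```bash
python3 - <<'E'
from h import *
names={'plinth':.02,'rack':.02,'flat_tin':.026,'round_tin':.028,'stand':.038,'big_figure':.05,'figure_a':.04,'paint_tube':.015,'stamp':.03,'ink_bottle':.05}
for c in ['top','side']:
  r=arm.get_image(c)
  for n,z in names.items():
    for m in arm.masks_of(c,n)[:5]:
      ys,xs=np.nonzero(m['pixels']); 
      print(c,n,round(m['score'],2),np.round(m['box']).tolist(),len(xs),np.round(at(r,xs.mean(),ys.mean(),z),3)[:2], np.round(r['img'][ys,xs].mean(0)))
E
```

```text
top plinth 0.93 [302.0, 183.0, 329.0, 217.0] 751 [ 0.461 -0.107] [194. 144. 100.]
top plinth 0.45 [168.0, 150.0, 209.0, 194.0] 1442 [0.558 0.357] [163. 118.  76.]
top plinth 0.2 [363.0, 214.0, 389.0, 239.0] 280 [ 0.37 -0.33] [ 92. 124. 134.]
top rack 0.57 [166.0, 154.0, 207.0, 194.0] 1431 [0.557 0.357] [163. 118.  76.]
top rack 0.27 [302.0, 183.0, 329.0, 213.0] 727 [ 0.463 -0.108] [196. 146. 101.]
top flat_tin 0.86 [332.0, 210.0, 353.0, 239.0] 526 [ 0.374 -0.206] [225. 222. 222.]
top round_tin 0.83 [368.0, 217.0, 387.0, 237.0] 261 [ 0.369 -0.329] [ 92. 126. 137.]
top round_tin 0.69 [329.0, 209.0, 353.0, 238.0] 509 [ 0.374 -0.204] [225. 222. 223.]
top round_tin 0.37 [363.0, 199.0, 386.0, 213.0] 214 [ 0.449 -0.316] [146. 119.  85.]
top round_tin 0.3 [189.0, 217.0, 205.0, 236.0] 256 [0.357 0.302] [155. 111.  70.]
top stand 0.69 [188.0, 218.0, 209.0, 236.0] 233 [0.355 0.301] [157. 111.  70.]
top big_figure 0.7 [362.0, 198.0, 384.0, 215.0] 235 [ 0.448 -0.313] [145. 118.  85.]
top figure_a 0.55 [195.0, 196.0, 209.0, 211.0] 161 [0.439 0.301] [148. 119.  84.]
top figure_a 0.52 [338.0, 188.0,
[... 1284 characters left out ...]
[0.585 0.354] [203. 138.  79.]
side figure_a 0.68 [343.0, 190.0, 357.0, 213.0] 240 [0.404 0.378] [187. 146.  99.]
side figure_a 0.5 [138.0, 179.0, 154.0, 199.0] 250 [ 0.486 -0.218] [175. 137.  96.]
side figure_a 0.48 [314.0, 193.0, 331.0, 220.0] 280 [0.445 0.301] [185. 144.  98.]
side figure_a 0.17 [370.0, 188.0, 392.0, 214.0] 336 [0.389 0.463] [108. 101.  97.]
side paint_tube 0.83 [368.0, 228.0, 408.0, 242.0] 340 [0.479 0.488] [214. 202. 186.]
side paint_tube 0.55 [317.0, 175.0, 338.0, 197.0] 344 [0.351 0.302] [186. 125.  73.]
side stamp 0.72 [121.0, 212.0, 138.0, 231.0] 215 [ 0.611 -0.222] [196. 153. 107.]
side ink_bottle 0.56 [368.0, 186.0, 394.0, 213.0] 359 [0.394 0.463] [113. 105. 101.]
```

```bash
python3 - <<'E'
from h import *
t=cv2.imread('pics/top0.png'); s=cv2.imread('pics/side0.png')
cv2.imwrite('pics/ztop.png',cv2.resize(t[145:250,290:400],None,fx=5,fy=5,interpolation=cv2.INTER_CUBIC))
cv2.imwrite('pics/zside.png',cv2.resize(s[100:240,70:220],None,fx=4,fy=4,interpolation=cv2.INTER_CUBIC))
cv2.imwrite('pics/zsideL.png',cv2.resize(s[150:290,250:420],None,fx=4,fy=4,interpolation=cv2.INTER_CUBIC))
cv2.imwrite('pics/ztopL.png',cv2.resize(t[140:250,130:270],None,fx=5,fy=5,interpolation=cv2.INTER_CUBIC))
E
```

```text
(no output)
```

View pics/wrist0.png

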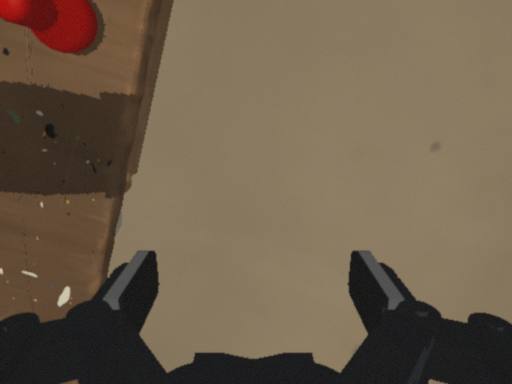

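View pics/ztop.png

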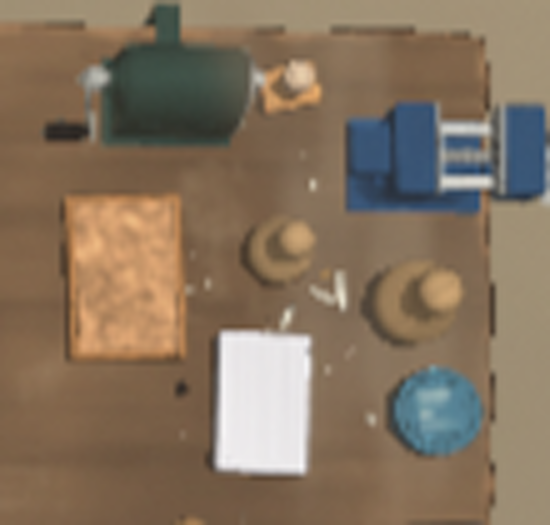

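View pics/zside.png

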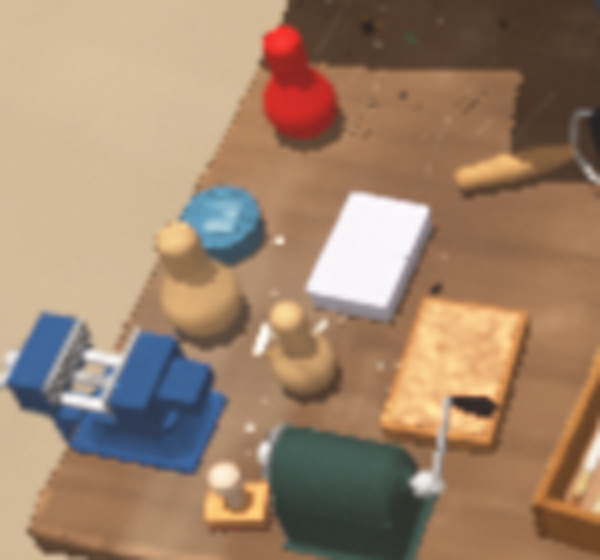

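View pics/zsideL.png

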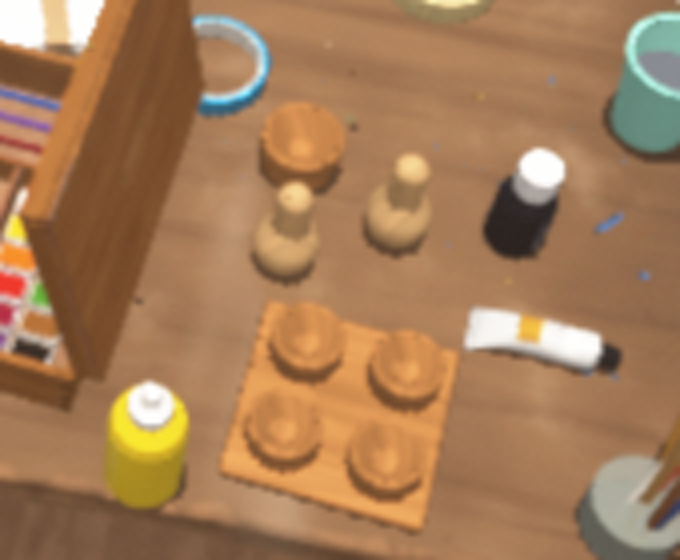

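View pics/ztopL.png

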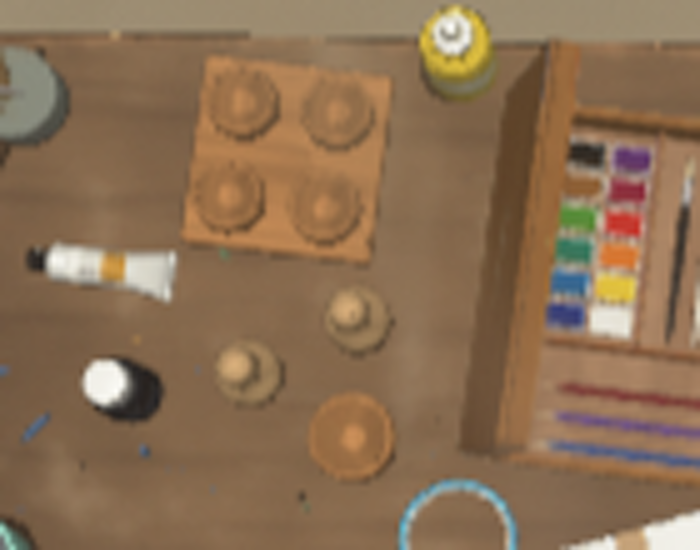

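```bash
cat >> h.py <<'E'
from scipy.spatial.transform import Rotation as Rn
def Ryaw(a): # tool down, tool x at world yaw a (deg)
    a=np.radians(a); x=np.array([np.cos(a),np.sin(a),0]); z=np.array([0,0,-1.]); return np.array([x,np.cross(z,x),z]).T
def plan(pos,yaw,step=0.05,tstep=0.15):
    s=arm.sense(); p=np.array(s['tcp_pos']); R=np.array(s['orientation'])
    yc=np.degrees(np.arctan2(R[1,0],R[0,0]))
    Rt=Ryaw(yaw) if yaw is not None else Ryaw(yc)
    d=np.array(pos)-p; rv=Rn.from_matrix(R.T@Rt).as_rotvec()
    n=int(max(np.ceil(np.linalg.norm(d)/step),np.ceil(np.abs(rv).max()/tstep),1))
    rows=[]
    for i in range(n):
        Ri=R@Rn.from_rotvec(rv*i/n).as_matrix()
        rows.append([[round(float(v),2) for v in Ri.T@(d/n)*100],[round(float(v),3) for v in rv/n]])
    print('t',round(s['time'],2),'p',np.round(p,4),'yaw',round(yc,1),'z',np.round(R[:,2],3),'op',round(s['opening'],3),'F',np.round(s['wrist_force'],1))
    print(n,'rows'); 
    for r in rows: print(r)
E
python3 - <<'E'
from h import *
plan([.40,-.22,.36],-90)
E
```

```text
t 1.25 p [ 0.1646 -0.5248  0.2313] yaw -72.6 z [ 0.  0. -1.] op 0.997 F [ 0.2  0.1 -0.4]
9 rows
[[-2.45, -3.51, -1.43], [-0.0, 0.0, 0.034]]
[[-2.57, -3.42, -1.43], [-0.0, 0.0, 0.034]]
[[-2.68, -3.34, -1.43], [-0.0, 0.0, 0.034]]
[[-2.79, -3.24, -1.43], [-0.0, 0.0, 0.034]]
[[-2.9, -3.15, -1.43], [-0.0, 0.0, 0.034]]
[[-3.0, -3.05, -1.43], [-0.0, 0.0, 0.034]]
[[-3.1, -2.94, -1.43], [-0.0, 0.0, 0.034]]
[[-3.2, -2.84, -1.43], [-0.0, 0.0, 0.034]]
[[-3.3, -2.73, -1.43], [-0.0, 0.0, 0.034]]
```

>>> drive_tool([
  [[-2.5,-3.5,-1.4],[0,0,0.034],-1],
  [[-2.6,-3.4,-1.4],[0,0,0.034],-1],
  [[-2.7,-3.3,-1.4],[0,0,0.034],-1],
  [[-2.8,-3.2,-1.4],[0,0,0.034],-1],
  [[-2.9,-3.2,-1.4],[0,0,0.034],-1],
  [[-3.0,-3.1,-1.4],[0,0,0.034],-1],
  [[-3.1,-2.9,-1.4],[0,0,0.034],-1],
  [[-3.2,-2.8,-1.4],[0,0,0.034],-1],
  [[-3.3,-2.7,-1.4],[0,0,0.034],-1],
  [[0,0,0],[0,0,0],-1],
])

```text
time: 2.25
tcp_pos: [0.4079, -0.2089, 0.3628]
orientation: [[-0.019, -1.0, 0.004], [-1.0, 0.019, 0.0], [-0.0, -0.004, -1.0]]
wrist_force: [-0.1, -0.3, 0.7]
opening: 1.0
```

```bash
python3 - <<'E'
from h import *
r=save('wrist','w1')
plan([.40,-.22,.36],-90)
E
```

```text
t 2.3 p [ 0.4067 -0.2102  0.3619] yaw -91.1 z [ 0.002  0.    -1.   ] op 1.0 F [ 0.7 -1.3  0.1]
1 rows
[[0.99, 0.65, 0.18], [-0.002, 0.0, -0.018]]
```

View pics/w1.png

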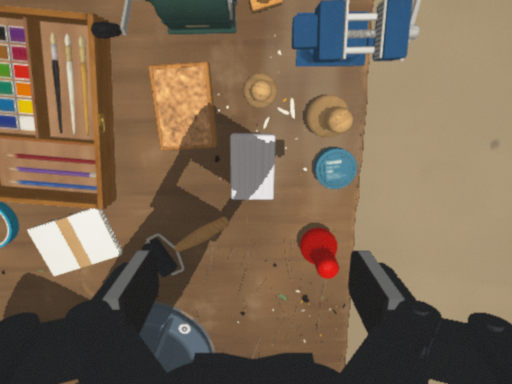

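```bash
cat >> h.py <<'E'
def zoom(img,name,x0,y0,x1,y1,f):
    z=cv2.cvtColor(cv2.resize(img[y0:y1,x0:x1],None,fx=f,fy=f,interpolation=cv2.INTER_CUBIC),cv2.COLOR_RGB2BGR)
    cv2.imwrite(f'pics/{name}.png',z)
def look(cam,items,r=None):
    r=r or arm.get_image(cam)
    for n,z in items:
        for m in arm.masks_of(cam,n)[:4]:
            if m['score']<.3: continue
            ys,xs=np.nonzero(m['pixels']); P=np.array([at(r,x,y,z)[:2] for x,y in zip(xs,ys)]).astype(np.float32)
            c,wh,a=cv2.minAreaRect(P)
            (ec,er)=cv2.minEnclosingCircle(P)
            print(n,round(m['score'],2),np.round(m['box']).tolist(),'mean',np.round(P.mean(0),4),'rect',np.round(c,4),np.round(wh,4),round(a,1),'circ',np.round(ec,4),round(er,4))
    return r
E
python3 - <<'E'
from h import *
r=look('wrist',[('plinth',.02),('flat_tin',.026),('round_tin',.028),('big_figure',.03),('figure_a',.024)])
zoom(r['img'],'w1z',140,50,370,260,3)
np.save('pics/w1.npy',r,allow_pickle=True)
E
```

```text
plinth 0.66 [146.0, 59.0, 215.0, 151.0] mean [ 0.4636 -0.1115] rect [ 0.4612 -0.1116] [0.1209 0.0872] 3.3 circ [ 0.4617 -0.1111] 0.0711
flat_tin 0.86 [228.0, 134.0, 272.0, 200.0] mean [ 0.3749 -0.208 ] rect [ 0.3729 -0.2082] [0.0685 0.1004] 89.0 circ [ 0.3729 -0.2076] 0.0585
round_tin 0.87 [315.0, 146.0, 358.0, 188.0] mean [ 0.3706 -0.3315] rect [ 0.3705 -0.3316] [0.0655 0.0608] 27.4 circ [ 0.3703 -0.331 ] 0.0334
big_figure 0.8 [302.0, 223.0, 340.0, 279.0] mean [ 0.2348 -0.315 ] rect [ 0.2298 -0.3145] [0.0945 0.0592] 14.0 circ [ 0.2298 -0.3153] 0.0481
big_figure 0.77 [305.0, 94.0, 354.0, 137.0] mean [ 0.4459 -0.3183] rect [ 0.4448 -0.3175] [0.0602 0.058 ] 32.3 circ [ 0.445  -0.3191] 0.0332
figure_a 0.71 [244.0, 73.0, 277.0, 105.0] mean [ 0.4828 -0.221 ] rect [ 0.4825 -0.2211] [0.0462 0.0466] 89.0 circ [ 0.4824 -0.2207] 0.0241
figure_a 0.31 [150.0, 59.0, 216.0, 149.0] mean [ 0.4636 -0.1121] rect [ 0.4617 -0.1119] [0.1183 0.0849] 2.5 circ [ 0.461  -0.1111] 0.07
```

View pics/w1z.png

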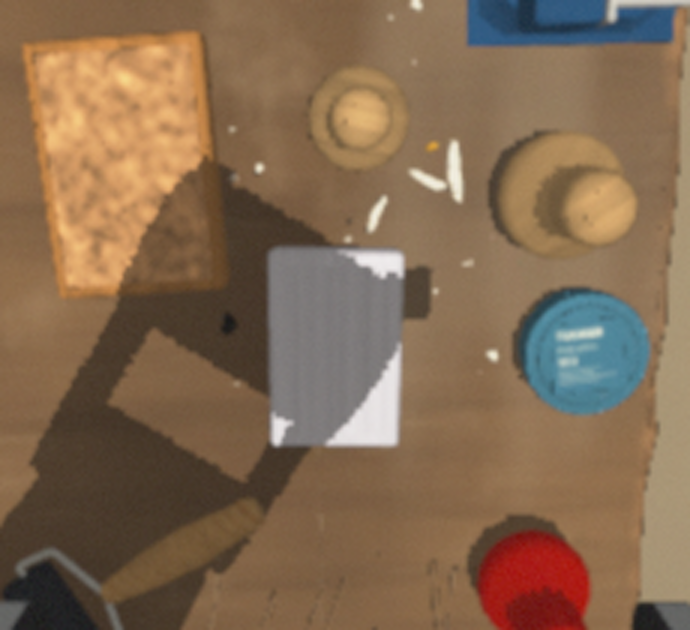

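```bash
python3 - <<'E'
from h import *
r=np.load('pics/w1.npy',allow_pickle=True).item()
f=lambda pts,z:np.array([at(r,140+x/3,50+y/3,z)[:2] for x,y in pts])
for n,pts,z in [('tin',[(268,248),(404,252),(398,447),(271,446)],.026),('plinth',[(24,44),(200,32),(228,288),(60,298)],.02)]:
    P=f(pts,z);print(n,np.round(P,4).tolist(),'c',np.round(P.mean(0),4)); 
    for a,b in [(0,1),(1,2),(2,3),(3,0)]:
        d=P[b]-P[a]; print(round(np.hypot(*d),4),round(np.degrees(np.arctan2(d[1],d[0])),1))
print('round',f([(586,352)],.028)); print('fighead',f([(361,119)],.08),'bighead',f([(599,207)],.098),'redhead')
s=arm.sense();print(r['eye']-s['tcp_pos'])
plan([.3735,-.2075,.13],-90)
E
```

```text
tin [[0.4241, -0.1767], [0.4211, -0.2422], [0.3221, -0.2392], [0.3238, -0.1743]] c [ 0.3728 -0.2081]
0.0655 -92.7
0.099 178.3
0.0649 88.5
0.1004 -1.4
plinth [[0.5183, -0.0679], [0.522, -0.149], [0.4042, -0.1558], [0.4008, -0.0724]] c [ 0.4613 -0.1113]
0.0813 -87.4
0.1179 -176.7
0.0834 92.4
0.1176 2.2
round [[ 0.37060034 -0.33207511]]
fighead [[ 0.48245524 -0.22106838]] bighead [[ 0.44674961 -0.31637344]] redhead
[0.07659636 0.00028621 0.14326896]
t 2.6 p [ 0.4048 -0.2127  0.3605] yaw -91.3 z [-0.     0.001 -1.   ] op 1.002 F [ 0.2  0.2 -0.4]
5 rows
[[-0.08, 0.63, 4.61], [0.0, 0.0, -0.005]]
[[-0.09, 0.63, 4.61], [0.0, 0.0, -0.005]]
[[-0.09, 0.63, 4.61], [0.0, 0.0, -0.005]]
[[-0.09, 0.63, 4.61], [0.0, 0.0, -0.005]]
[[-0.1, 0.63, 4.61], [0.0, 0.0, -0.005]]
```

```bash
cat >> h.py <<'E'
def tri(obs):
    A=np.zeros((3,3));b=np.zeros(3)
    for r,u,v in obs:
        e,d=ray(r,u,v); d=d/np.linalg.norm(d); M=np.eye(3)-np.outer(d,d); A+=M;b+=M@e
    return np.linalg.solve(A,b)
E
python3 - <<'E'
from h import *
t=arm.get_image('top');s=arm.get_image('side');w=np.load('pics/w1.npy',allow_pickle=True).item()
print('crank',tri([(t,303,171),(s,188,201)]),tri([(w,107,30),(s,188,201)]))
print('body top left', tri([(t,311,156),(s,141,207)]))
print('lid far top corner',tri([(t,290-0+0-50,149),(s,250+35/4,150+215/4)]),tri([(t,130+510/5,140+450/5),(s,293,130)]))
print('sharp top z at y', tri([(t,325,153),(s,157,212)]))
E
```

```text
crank [ 0.54809926 -0.05593935  0.11577465] [ 0.54711953 -0.05640539  0.11474458]
body top left [ 0.60716948 -0.11433458  0.16169027]
lid far top corner [0.59188804 0.15215128 0.24030088] [0.33464858 0.1810571  0.22242453]
sharp top z at y [ 0.60757439 -0.12470452  0.1307433 ]
```

>>> drive_tool([
  [[-0.1,0.6,4.6],[0,0,0],-1],
  [[-0.1,0.6,4.6],[0,0,0],-1],
  [[-0.1,0.6,4.6],[0,0,0],-1],
  [[-0.1,0.6,4.6],[0,0,0],-1],
  [[-0.1,0.6,4.6],[0,0,0],-1],
  [[0,0,0],[0,0,0],-1],
])

```text
time: 3.3
tcp_pos: [0.374, -0.2095, 0.1251]
orientation: [[-0.028, -1.0, 0.005], [-1.0, 0.028, -0.002], [0.002, -0.005, -1.0]]
wrist_force: [0.0, -0.0, 0.5]
opening: 0.999
```

```bash
python3 - <<'E'
from h import *
plan([.3728,-.2081,.0],-91.5,.04)
r=save('wrist','w2')
E
```

```text
t 3.3 p [ 0.374  -0.2095  0.1251] yaw -91.6 z [ 0.005 -0.002 -1.   ] op 0.999 F [ 0.  -0.   0.5]
4 rows
[[-0.04, 0.05, 3.13], [-0.001, -0.0, -0.0]]
[[-0.04, 0.04, 3.13], [-0.001, -0.0, -0.0]]
[[-0.04, 0.04, 3.13], [-0.001, -0.0, -0.0]]
[[-0.03, 0.03, 3.13], [-0.001, -0.0, -0.0]]
```

View pics/w2.png

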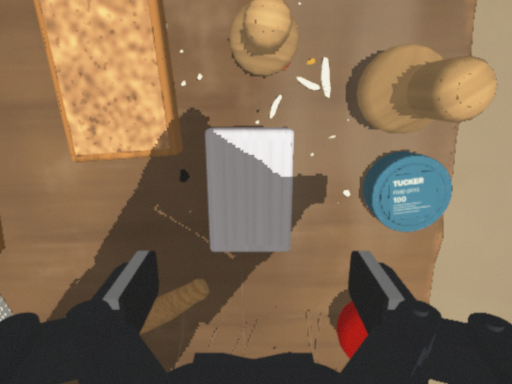

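>>> drive_tool([
  [[0,0,3.5],[0,0,0],-1],
  [[0,0,3.5],[0,0,0],-1],
  [[-0.1,0.1,3.0],[0,0,0],-1],
  [[0,0,1.5],[0,0,0],-1],
  [[0,0,0],[0,0,0],-1],
])

```text
time: 3.85
tcp_pos: [0.3863, -0.2181, 0.0213]
orientation: [[-0.03, -0.999, 0.026], [-0.999, 0.029, -0.017], [0.016, -0.027, -1.0]]
wrist_force: [-0.8, 0.2, 1.4]
opening: 1.001
```

```bash
python3 - <<'E'
from h import *
plan([.3728,-.2081,.0],-91.5,.04)
E
```

```text
t 3.85 p [ 0.3863 -0.2181  0.0213] yaw -91.7 z [ 0.026 -0.017 -1.   ] op 1.001 F [-0.8  0.2  1.4]
1 rows
[[-1.0, 1.44, 2.08], [-0.027, -0.016, -0.003]]
```

>>> drive_tool([
  [[-1.0,1.4,0.5],[-0.027,-0.016,0],-1],
  [[0,0,0],[0,0,0],-1],
])

```text
time: 4.05
tcp_pos: [0.374, -0.2087, 0.0188]
orientation: [[-0.03, -1.0, 0.001], [-1.0, 0.03, -0.001], [0.001, -0.001, -1.0]]
wrist_force: [-0.1, -0.3, 0.5]
opening: 1.001
```

```bash
python3 - <<'E'
from h import *
plan([.3728,-.2081,.0],-91.5,.04)
E
```

```text
t 4.05 p [ 0.374  -0.2087  0.0188] yaw -91.7 z [ 0.001 -0.001 -1.   ] op 1.001 F [-0.1 -0.3  0.5]
1 rows
[[-0.06, 0.13, 1.88], [-0.001, -0.001, -0.004]]
```

>>> drive_tool([
  [[-0.1,0.1,1.0],[0,0,0],-1],
  [[0,0,0.8],[0,0,0],-1],
  [[0,0,0],[0,0,0],0.5],
  [[0,0,0],[0,0,0],1],
  [[0,0,0],[0,0,0],1],
  [[0,0,0],[0,0,0],1],
  [[0,0,0],[0,0,0],1],
], newtons=50)

```text
time: 4.75
tcp_pos: [0.3745, -0.2086, 0.0022]
orientation: [[-0.03, -1.0, 0.005], [-1.0, 0.03, -0.004], [0.004, -0.005, -1.0]]
wrist_force: [-1.4, 1.2, -0.3]
opening: 0.755
```

>>> drive_tool([
  [[0,0,-2.0],[0,0,0],1],
  [[0,0,-3.0],[0,0,0],1],
  [[0,0,-3.0],[0,0,0],1],
  [[0,0,-3.0],[0,0,0],1],
  [[0,0,0],[0,0,0],1],
])

```text
time: 5.25
tcp_pos: [0.373, -0.2076, 0.1147]
orientation: [[-0.03, -1.0, 0.001], [-1.0, 0.03, -0.001], [0.001, -0.001, -1.0]]
wrist_force: [0.2, -0.1, -3.2]
opening: 0.759
```

```bash
python3 - <<'E'
from h import *
plan([.463,-.1118,.11],-87.3,.035)
E
```

```text
t 5.25 p [ 0.373  -0.2076  0.1147] yaw -91.7 z [ 0.001 -0.001 -1.   ] op 0.759 F [ 0.2 -0.1 -3.2]
4 rows
[[-2.46, -2.18, 0.12], [-0.0, -0.0, -0.019]]
[[-2.42, -2.22, 0.12], [-0.0, -0.0, -0.019]]
[[-2.38, -2.27, 0.12], [-0.0, -0.0, -0.019]]
[[-2.33, -2.32, 0.12], [-0.0, -0.0, -0.019]]
```

>>> drive_tool([
  [[-2.5,-2.2,0],[0,0,-0.019],1],
  [[-2.4,-2.2,0],[0,0,-0.019],1],
  [[-2.4,-2.3,0],[0,0,-0.019],1],
  [[-2.3,-2.3,0],[0,0,-0.019],1],
  [[0,0,0],[0,0,0],1],
])

```text
time: 5.75
tcp_pos: [0.4648, -0.1083, 0.1111]
orientation: [[0.046, -0.999, -0.001], [-0.999, -0.046, -0.001], [0.001, 0.001, -1.0]]
wrist_force: [-0.9, 0.1, -3.0]
opening: 0.761
```

```bash
python3 - <<'E'
from h import *
plan([.463,-.1118,.03],-87.3,.025)
r=save('wrist','w3')
E
```

```text
t 5.75 p [ 0.4648 -0.1083  0.1111] yaw -87.4 z [-0.001 -0.001 -1.   ] op 0.761 F [-0.9  0.1 -3. ]
4 rows
[[0.08, 0.05, 2.03], [0.0, -0.0, -0.0]]
[[0.08, 0.05, 2.03], [0.0, -0.0, -0.0]]
[[0.08, 0.05, 2.03], [0.0, -0.0, -0.0]]
[[0.08, 0.05, 2.03], [0.0, -0.0, -0.0]]
```

View pics/w3.png

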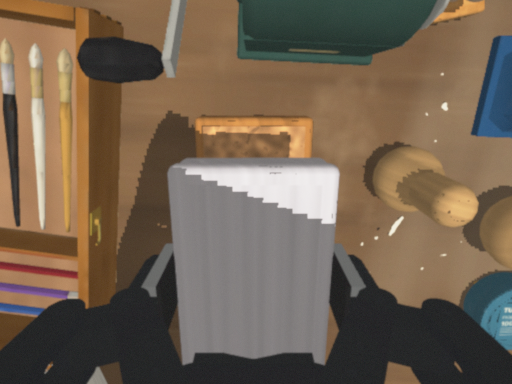

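Tin held square and over the plinth (visible at 195–312, 115–160); crank handle clear. Lower.

>>> drive_tool([
  [[0.1,0.1,2.0],[0,0,0],1],
  [[0.1,0,2.0],[0,0,0],1],
  [[0.1,0,2.0],[0,0,0],1],
  [[0,0,1.5],[0,0,0],1],
  [[0,0,0],[0,0,0],1],
])

```text
time: 6.3
tcp_pos: [0.4581, -0.114, 0.0299]
orientation: [[0.043, -0.999, -0.008], [-0.999, -0.043, 0.001], [-0.001, 0.008, -1.0]]
wrist_force: [0.5, 0.3, -2.1]
opening: 0.757
```

```bash
python3 - <<'E'
from h import *
plan([.463,-.1118,.021],-87.3,.025)
E
```

```text
t 6.3 p [ 0.4581 -0.114   0.0299] yaw -87.5 z [-0.008  0.001 -1.   ] op 0.757 F [ 0.5  0.3 -2.1]
1 rows
[[-0.19, -0.51, 0.88], [0.008, 0.001, -0.004]]
```

>>> drive_tool([
  [[-0.2,-0.5,0.2],[0.008,0,0],1],
  [[0,0,0.3],[0,0,0],1],
  [[0,0,0.2],[0,0,0],1],
  [[0,0,0],[0,0,0],1],
])

```text
time: 6.7
tcp_pos: [0.463, -0.1126, 0.0233]
orientation: [[0.041, -0.999, 0.002], [-0.999, -0.041, 0.001], [-0.001, -0.002, -1.0]]
wrist_force: [0.3, 0.2, -2.2]
opening: 0.755
```

>>> drive_tool([
  [[0,0,0.2],[0,0,0],1],
  [[0,0,0],[0,0,0],0],
  [[0,0,0],[0,0,0],-0.7],
  [[0,0,0],[0,0,0],-1],
  [[0,0,0],[0,0,0],-1],
  [[0,0,0],[0,0,0],-1],
  [[0,0,-2],[0,0,0],-1],
  [[0,0,-3],[0,0,0],-1],
  [[0,0,-3],[0,0,0],-1],
  [[0,0,-3],[0,0,0],-1],
])

```text
time: 7.7
tcp_pos: [0.4617, -0.1122, 0.1334]
orientation: [[0.042, -0.999, -0.002], [-0.999, -0.042, 0.002], [-0.002, 0.002, -1.0]]
wrist_force: [0.0, -0.8, -0.4]
opening: 1.002
```

```bash
python3 - <<'E'
from h import *
plan([.371,-.3318,.17],-90,.05)
r=look('wrist',[('flat_tin',.046),('round_tin',.028)])
zoom(r['img'],'w4',0,0,512,384,1.5)
np.save('pics/w4.npy',r,allow_pickle=True)
E
```

```text
t 7.7 p [ 0.4617 -0.1122  0.1334] yaw -87.6 z [-0.002  0.002 -1.   ] op 1.002 F [ 0.  -0.8 -0.4]
5 rows
[[4.31, 2.0, -0.74], [0.0, 0.0, 0.008]]
[[4.33, 1.96, -0.74], [0.0, 0.0, 0.008]]
[[4.34, 1.92, -0.74], [0.0, 0.0, 0.008]]
[[4.36, 1.89, -0.73], [0.0, 0.0, 0.008]]
[[4.38, 1.85, -0.73], [0.0, 0.0, 0.008]]
flat_tin 0.63 [449.0, 253.0, 512.0, 321.0] mean [ 0.3927 -0.3   ] rect [ 0.3873 -0.299 ] [0.0685 0.0495] 15.6 circ [ 0.387 -0.305] 0.0377
round_tin 0.78 [450.0, 257.0, 512.0, 322.0] mean [ 0.3813 -0.3148] rect [ 0.3755 -0.3139] [0.0739 0.0534] 15.6 circ [ 0.3757 -0.3202] 0.041
```

View pics/w4.png

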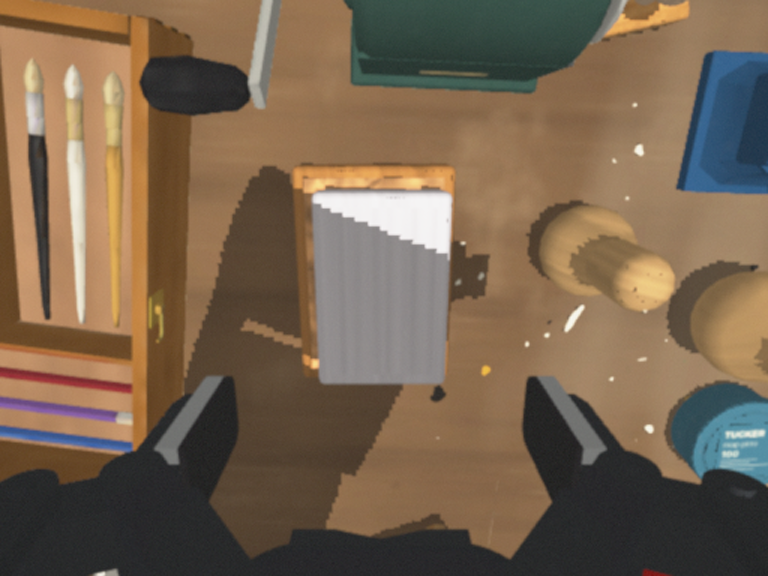

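```bash
python3 - <<'E'
from h import *
r=np.load('pics/w4.npy',allow_pickle=True).item()
P=np.array([at(r,x/1.5,y/1.5,.046)[:2] for x,y in [(313,192),(452,191),(443,383),(320,383)]]);print(P,P.mean(0))
P=np.array([at(r,x/1.5,y/1.5,.02)[:2] for x,y in [(293,168),(453,168)]]);print(P)
plan([.3706,-.332,.17],-50,.045)
E
```

```text
[[ 0.51013372 -0.07999091]
 [ 0.51328145 -0.14377115]
 [ 0.41501332 -0.14755228]
 [ 0.41225581 -0.08376327]] [ 0.46267107 -0.1137694 ]
[[ 0.51862764 -0.06647206]
 [ 0.52202517 -0.14711905]]
t 7.85 p [ 0.4629 -0.1126  0.1338] yaw -87.6 z [ 0.002  0.001 -1.   ] op 1.006 F [ 0.1 -0.  -0.2]
6 rows
[[3.59, 1.69, -0.61], [-0.0, 0.0, -0.109]]
[[3.38, 2.07, -0.61], [-0.0, 0.0, -0.109]]
[[3.14, 2.43, -0.61], [-0.0, 0.0, -0.109]]
[[2.85, 2.76, -0.61], [-0.0, 0.0, -0.109]]
[[2.54, 3.05, -0.61], [-0.0, 0.0, -0.109]]
[[2.19, 3.31, -0.6], [-0.0, 0.0, -0.109]]
```

>>> drive_tool([
  [[3.6,1.7,-0.6],[0,0,-0.109],-1],
  [[3.4,2.1,-0.6],[0,0,-0.109],-1],
  [[3.1,2.4,-0.6],[0,0,-0.109],-1],
  [[2.9,2.8,-0.6],[0,0,-0.109],-1],
  [[2.5,3.1,-0.6],[0,0,-0.109],-1],
  [[2.2,3.3,-0.6],[0,0,-0.109],-1],
  [[0,0,0],[0,0,0],-1],
])

```text
time: 8.55
tcp_pos: [0.3656, -0.339, 0.1633]
orientation: [[0.664, -0.747, -0.006], [-0.747, -0.664, 0.006], [-0.008, 0.0, -1.0]]
wrist_force: [-0.8, 0.1, -0.1]
opening: 0.995
```

```bash
python3 - <<'E'
from h import *
r=look('wrist',[('round_tin',.028),('big_figure',.03)])
zoom(r['img'],'w5',0,0,512,384,1.5)
np.save('pics/w5.npy',r,allow_pickle=True)
plan([.3706,-.332,.02],-50,.03)
E
```

```text
round_tin 0.64 [217.0, 134.0, 289.0, 205.0] mean [ 0.3704 -0.3319] rect [ 0.3698 -0.3324] [0.0623 0.061 ] 41.8 circ [ 0.37   -0.3323] 0.0318
big_figure 0.93 [265.0, 51.0, 342.0, 127.0] mean [ 0.4476 -0.3166] rect [ 0.4468 -0.3166] [0.0587 0.0588] 87.9 circ [ 0.4472 -0.3178] 0.0311
t 8.7 p [ 0.3667 -0.3348  0.1626] yaw -48.6 z [-0.007  0.009 -1.   ] op 1.001 F [-0.4  0.5  0.2]
5 rows
[[0.04, -0.09, 2.85], [-0.0, 0.002, 0.005]]
[[0.03, -0.09, 2.85], [-0.0, 0.002, 0.005]]
[[0.03, -0.1, 2.85], [-0.0, 0.002, 0.005]]
[[0.02, -0.1, 2.85], [-0.0, 0.002, 0.005]]
[[0.01, -0.1, 2.85], [-0.0, 0.002, 0.005]]
```

View pics/w5.png

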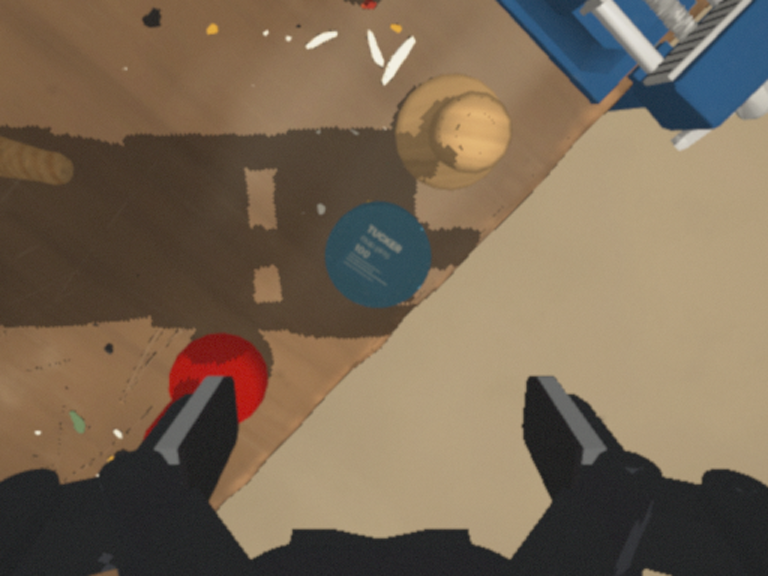

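>>> drive_tool([
  [[0,-0.1,2.8],[0,0.002,0.005],-1],
  [[0,-0.1,2.8],[0,0.002,0.005],-1],
  [[0,-0.1,2.8],[0,0.002,0.005],-1],
  [[0,-0.1,2.8],[0,0.002,0.005],-1],
  [[0,-0.1,2.0],[0,0,0],-1],
  [[0,0,0],[0,0,0],-1],
])

```text
time: 9.3
tcp_pos: [0.3727, -0.3223, 0.0241]
orientation: [[0.647, -0.763, -0.003], [-0.762, -0.647, 0.005], [-0.006, -0.001, -1.0]]
wrist_force: [-0.8, 0.6, 0.6]
opening: 0.997
```

```bash
python3 - <<'E'
from h import *
plan([.370,-.3322,.002],-50,.03)
E
```

```text
t 9.3 p [ 0.3727 -0.3223  0.0241] yaw -49.7 z [-0.003  0.005 -1.   ] op 0.997 F [-0.8  0.6  0.6]
1 rows
[[0.59, 0.85, 2.2], [-0.001, 0.006, 0.005]]
```

>>> drive_tool([
  [[0.6,0.8,0.3],[0,0.006,0],-1],
  [[0,0,0],[0,0,0],-1],
])

```text
time: 9.5
tcp_pos: [0.3712, -0.3315, 0.0215]
orientation: [[0.648, -0.761, 0.001], [-0.761, -0.648, 0.0], [0.0, -0.001, -1.0]]
wrist_force: [0.8, 0.6, 0.1]
opening: 0.999
```

```bash
python3 - <<'E'
from h import *
plan([.370,-.3322,.002],-50,.03)
E
```

```text
t 9.5 p [ 0.3712 -0.3315  0.0215] yaw -49.6 z [ 0.001  0.    -1.   ] op 0.999 F [0.8 0.6 0.1]
1 rows
[[-0.02, 0.14, 1.95], [-0.001, -0.0, 0.007]]
```

>>> drive_tool([
  [[0,0.1,1.0],[0,0,0],-1],
  [[0,0,0.9],[0,0,0],-1],
  [[0,0,0],[0,0,0],0.5],
  [[0,0,0],[0,0,0],1],
  [[0,0,0],[0,0,0],1],
  [[0,0,0],[0,0,0],1],
  [[0,0,0],[0,0,0],1],
])

```text
time: 10.2
tcp_pos: [0.3713, -0.3333, 0.0037]
orientation: [[0.647, -0.762, 0.004], [-0.762, -0.647, -0.002], [0.004, -0.001, -1.0]]
wrist_force: [-0.6, 0.7, -1.7]
opening: 0.7
```

```bash
python3 - <<'E'
from h import *
save('wrist','w6'); plan([.370,-.3322,.15],-50,.03)
E
```

```text
t 10.25 p [ 0.3713 -0.3332  0.0037] yaw -49.7 z [ 0.004 -0.002 -1.   ] op 0.7 F [ 0.3  0.1 -1.6]
5 rows
[[-0.02, 0.0, -2.93], [-0.0, -0.001, 0.001]]
[[-0.02, 0.0, -2.93], [-0.0, -0.001, 0.001]]
[[-0.02, 0.0, -2.93], [-0.0, -0.001, 0.001]]
[[-0.03, 0.0, -2.93], [-0.0, -0.001, 0.001]]
[[-0.03, 0.01, -2.93], [-0.0, -0.001, 0.001]]
```

View pics/w6.png

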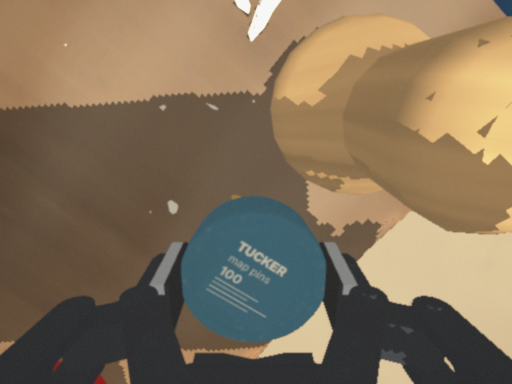

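>>> drive_tool([
  [[0,0,-2],[0,0,0],1],
  [[0,0,-3],[0,0,0],1],
  [[0,0,-3],[0,0,0],1],
  [[0,0,-3],[0,0,0],1],
  [[0,0,-3],[0,0,0],1],
  [[0,0,-1.5],[0,0,0],1],
  [[0,0,0],[0,0,0],1],
])

```text
time: 10.95
tcp_pos: [0.3701, -0.3322, 0.1637]
orientation: [[0.647, -0.762, 0.002], [-0.762, -0.647, -0.001], [0.002, -0.001, -1.0]]
wrist_force: [-0.7, -0.1, -1.7]
opening: 0.702
```

```bash
python3 - <<'E'
from h import *
r=save('wrist','w7'); s=arm.sense()
plan([.4625,-.1135,.15],-70,.04)
m=arm.masks_of('wrist','round_tin')
z=s['tcp_pos'][2]-.0037+.028
for k in m[:2]:
    ys,xs=np.nonzero(k['pixels']); c=at(r,(k['box'][0]+k['box'][2])/2,(k['box'][1]+k['box'][3])/2,z); print(k['score'],k['box'],c, s['orientation'].T@(c-s['tcp_pos']))
E
```

```text
t 11.0 p [ 0.3698 -0.3319  0.1627] yaw -49.7 z [ 0.001  0.    -1.   ] op 0.698 F [ 0.2 -0.3 -1.1]
6 rows
[[-1.77, -3.53, 0.21], [-0.0, -0.0, 0.059]]
[[-1.98, -3.42, 0.21], [-0.0, -0.0, 0.059]]
[[-2.18, -3.3, 0.21], [-0.0, -0.0, 0.059]]
[[-2.37, -3.16, 0.21], [-0.0, -0.0, 0.059]]
[[-2.55, -3.02, 0.21], [-0.0, -0.0, 0.059]]
[[-2.73, -2.86, 0.21], [-0.0, -0.0, 0.059]]
0.6 [184.1, 198.6, 327.3, 344.7] [ 0.37354792 -0.33043632  0.1870056 ] [ 0.00134723 -0.00380621 -0.02429574]
```

View pics/w7.png

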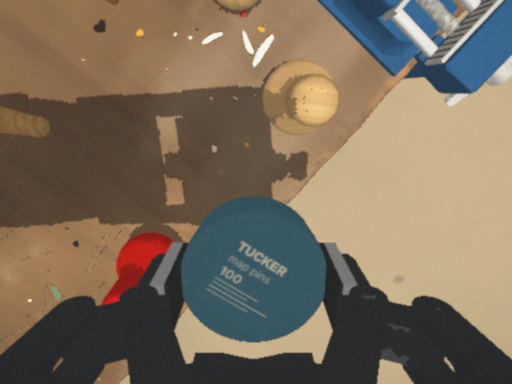

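>>> drive_tool([
  [[-1.8,-3.5,0.2],[0,0,0.059],1],
  [[-2.0,-3.4,0.2],[0,0,0.059],1],
  [[-2.2,-3.3,0.2],[0,0,0.059],1],
  [[-2.4,-3.2,0.2],[0,0,0.059],1],
  [[-2.5,-3.0,0.2],[0,0,0.059],1],
  [[-2.7,-2.6,0.2],[0,0,0.059],1],
  [[0,0,0],[0,0,0],1],
])

```text
time: 11.75
tcp_pos: [0.4591, -0.1059, 0.1399]
orientation: [[0.325, -0.946, -0.013], [-0.946, -0.325, 0.008], [-0.012, 0.009, -1.0]]
wrist_force: [0.3, -0.9, -1.1]
opening: 0.701
```

```bash
python3 - <<'E'
from h import *
r=save('wrist','w8'); s=arm.sense()
plan([.460,-.1145,.06],-70,.025)
E
```

```text
t 11.8 p [ 0.4586 -0.1073  0.1398] yaw -71.0 z [-0.013  0.008 -1.   ] op 0.703 F [ 0.1 -0.2 -1.9]
4 rows
[[0.2, 0.01, 1.99], [0.002, 0.003, -0.004]]
[[0.2, 0.01, 1.99], [0.002, 0.003, -0.004]]
[[0.19, 0.02, 2.0], [0.002, 0.003, -0.004]]
[[0.19, 0.02, 2.0], [0.002, 0.003, -0.004]]
```

View pics/w8.png

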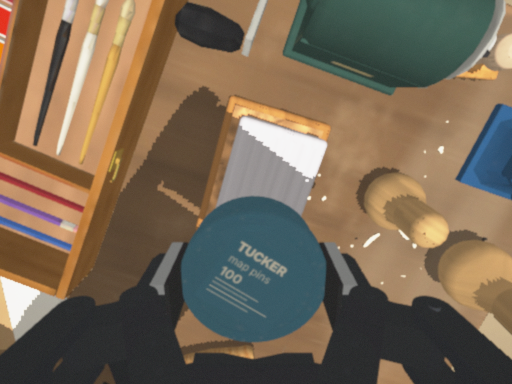

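>>> drive_tool([
  [[0.2,0,2.0],[0.002,0.003,0],1],
  [[0.2,0,2.0],[0.002,0.003,0],1],
  [[0.2,0,2.0],[0.002,0.003,0],1],
  [[0.2,0,1.5],[0.002,0.003,0],1],
  [[0,0,0.5],[0,0,0],1],
  [[0,0,0],[0,0,0],1],
])

```text
time: 12.4
tcp_pos: [0.4569, -0.1183, 0.0528]
orientation: [[0.328, -0.945, -0.007], [-0.945, -0.328, -0.0], [-0.002, 0.007, -1.0]]
wrist_force: [0.5, -0.1, -0.6]
opening: 0.699
```

```bash
python3 - <<'E'
from h import *
plan([.460,-.1145,.0505],-70,.025)
E
```

```text
t 12.4 p [ 0.4569 -0.1183  0.0528] yaw -70.9 z [-0.007 -0.    -1.   ] op 0.699 F [ 0.5 -0.1 -0.6]
1 rows
[[-0.26, -0.42, 0.23], [0.007, 0.002, -0.015]]
```

>>> drive_tool([
  [[-0.3,-0.4,0],[0.007,0.002,0],1],
  [[0,0,0.2],[0,0,0],1],
  [[0,0,0.1],[0,0,0],1],
  [[0,0,0],[0,0,0],1],
])

```text
time: 12.8
tcp_pos: [0.4606, -0.1146, 0.0511]
orientation: [[0.328, -0.945, 0.003], [-0.945, -0.328, -0.0], [0.001, -0.002, -1.0]]
wrist_force: [0.4, 0.1, -1.2]
opening: 0.698
```

>>> drive_tool([
  [[0,0,0.1],[0,0,0],1],
  [[0,0,0],[0,0,0],0],
  [[0,0,0],[0,0,0],-0.7],
  [[0,0,0],[0,0,0],-1],
  [[0,0,0],[0,0,0],-1],
  [[0,0,-2],[0,0,0],-1],
  [[0,0,-3.5],[0,0,0],-1],
  [[0,0,-3.5],[0,0,0],-1],
  [[0,0,-3.5],[0,0,0],-1],
  [[0,0,-3.5],[0,0,0],-1],
])

```text
time: 13.8
tcp_pos: [0.4582, -0.1138, 0.2125]
orientation: [[0.328, -0.945, -0.005], [-0.945, -0.328, 0.002], [-0.004, 0.004, -1.0]]
wrist_force: [0.3, -0.7, 0.2]
opening: 0.999
```

```bash
python3 - <<'E'
from h import *
r=look('wrist',[('flat_tin',.046),('round_tin',.074),('figure_a',.024)])
zoom(r['img'],'w9',0,0,512,384,1.5)
plan([.36,.05,.36],-90,.045)
E
```

```text
flat_tin 0.83 [211.0, 107.0, 301.0, 220.0] mean [ 0.4766 -0.1099] rect [ 0.4625 -0.1136] [0.0992 0.065 ] 2.5 circ [ 0.4621 -0.1133] 0.0576
round_tin 0.8 [221.0, 143.0, 292.0, 209.0] mean [ 0.4615 -0.1151] rect [ 0.4605 -0.1158] [0.0603 0.0608] 63.9 circ [ 0.4609 -0.1154] 0.0315
figure_a 0.96 [335.0, 153.0, 394.0, 207.0] mean [ 0.4808 -0.227 ] rect [ 0.4822 -0.2294] [0.0669 0.0466] 88.0 circ [ 0.4781 -0.2294] 0.0343
figure_a 0.63 [396.0, 44.0, 448.0, 80.0] mean [ 0.6044 -0.2343] rect [ 0.6041 -0.2313] [0.0302 0.0479] 14.5 circ [ 0.6016 -0.2316] 0.0263
t 14.0 p [ 0.4585 -0.1139  0.2113] yaw -70.9 z [-0.003  0.002 -1.   ] op 1.0 F [-0.6  0.6 -0.6]
6 rows
[[-3.13, 0.66, -2.47], [0.001, 0.0, 0.056]]
[[-3.08, 0.83, -2.47], [0.001, 0.0, 0.056]]
[[-3.03, 1.0, -2.47], [0.001, 0.0, 0.056]]
[[-2.97, 1.17, -2.47], [0.001, 0.0, 0.056]]
[[-2.9, 1.33, -2.47], [0.001, 0.0, 0.056]]
[[-2.82, 1.49, -2.48], [0.001, 0.0, 0.056]]
```

View pics/w9.png

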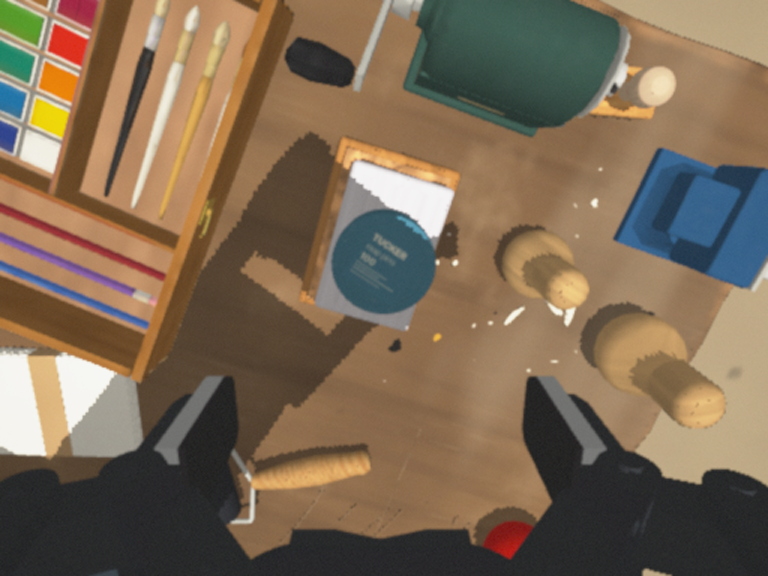

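```bash
python3 - <<'E'
from h import *
plan([.42,.05,.38],-70,.04)
E
```

```text
t 14.0 p [ 0.4585 -0.1139  0.2113] yaw -70.9 z [-0.003  0.002 -1.   ] op 1.0 F [-0.6  0.6 -0.6]
6 rows
[[-2.8, -0.28, -2.81], [0.0, 0.0, -0.002]]
[[-2.8, -0.29, -2.81], [0.0, 0.0, -0.002]]
[[-2.8, -0.3, -2.81], [0.0, 0.0, -0.002]]
[[-2.79, -0.31, -2.81], [0.0, 0.0, -0.002]]
[[-2.79, -0.31, -2.81], [0.0, 0.0, -0.002]]
[[-2.79, -0.32, -2.81], [0.0, 0.0, -0.002]]
```

>>> drive_tool([
  [[-2.0,-0.3,-3.5],[0,0,0],-1],
  [[-2.5,-0.3,-3.5],[0,0,0],-1],
  [[-2.8,-0.3,-3.0],[0,0,0],-1],
  [[-2.8,-0.3,-3.0],[0,0,0],-1],
  [[-3.5,-0.3,-2.0],[0,0,0],-1],
  [[-4.0,-0.3,-1],[0,0,0],-1],
  [[-4,-1.4,0],[0,0,0],-1],
  [[-4,-1.4,0],[0,0,0],-1],
  [[-4,-1.4,0],[0,0,0],-1],
  [[-4,-1.4,0],[0,0,0],-1],
])

```text
time: 15.0
tcp_pos: [0.4155, 0.2365, 0.3658]
orientation: [[0.32, -0.947, -0.025], [-0.947, -0.32, 0.004], [-0.012, 0.023, -1.0]]
wrist_force: [1.9, 0.4, 0.3]
opening: 1.001
```

```bash
python3 - <<'E'
from h import *
plan([.39,.28,.38],-65,.045)
E
```

```text
t 15.0 p [0.4155 0.2365 0.3658] yaw -71.3 z [-0.025  0.004 -1.   ] op 1.001 F [1.9 0.4 0.3]
2 rows
[[-2.47, 0.53, -0.67], [0.011, 0.006, -0.055]]
[[-2.49, 0.38, -0.69], [0.011, 0.006, -0.055]]
```

>>> drive_tool([
  [[-2.5,0.5,-0.7],[0.011,0.006,-0.055],-1],
  [[-2.0,0.4,-0.7],[0.011,0.006,-0.055],-1],
  [[0,0,0],[0,0,0],-1],
  [[0,0,0],[0,0,0],-1],
])

```text
time: 15.4
tcp_pos: [0.3896, 0.2812, 0.3733]
orientation: [[0.43, -0.903, -0.011], [-0.903, -0.43, -0.005], [-0.0, 0.012, -1.0]]
wrist_force: [-0.5, -0.2, -0.4]
opening: 1.0
```

```bash
python3 - <<'E'
from h import *
r=look('wrist',[('stand',.038),('figure_a',.024),('rack',.012),('ink_bottle',.09),('paint_tube',.01)])
zoom(r['img'],'w10',0,0,512,384,1.5)
np.save('pics/w10.npy',r,allow_pickle=True)
plan([.36,.30,.15],-65,.03)
E
```

```text
stand 0.94 [211.0, 135.0, 251.0, 177.0] mean [0.3569 0.3005] rect [0.3569 0.3008] [0.0627 0.0605] 25.5 circ [0.3564 0.3014] 0.0324
figure_a 0.98 [241.0, 87.0, 275.0, 119.0] mean [0.4404 0.2999] rect [0.4398 0.2995] [0.046  0.0449] 25.5 circ [0.4403 0.2997] 0.0239
figure_a 0.59 [180.0, 88.0, 212.0, 121.0] mean [0.3995 0.3769] rect [0.3993 0.3764] [0.0462 0.0445] 69.3 circ [0.3989 0.3772] 0.024
rack 0.89 [189.0, 1.0, 319.0, 73.0] mean [0.5286 0.3467] rect [0.544  0.3579] [0.1405 0.1138] 85.2 circ [0.5455 0.3572] 0.0878
ink_bottle 0.61 [108.0, 71.0, 156.0, 104.0] mean [0.3927 0.4483] rect [0.3921 0.449 ] [0.0379 0.059 ] 20.2 circ [0.3926 0.4491] 0.03
ink_bottle 0.58 [210.0, 135.0, 254.0, 175.0] mean [0.3678 0.3021] rect [0.3673 0.3014] [0.0547 0.0549] 69.6 circ [0.3677 0.3024] 0.0288
paint_tube 0.74 [188.0, 1.0, 318.0, 74.0] mean [0.5288 0.3468] rect [0.5452 0.3577] [0.1398 0.1151] 84.7 circ [0.5467 0.357 ] 0.0887
paint_tube 0.55 [109.0, 0.0, 187.0, 48.0] mean [0.474  0.4804] rect [0.4772 0.4871] [0.1034 0.0331] 82.7 circ [0.4767 0.4867] 0.053
t 15.7 p [0.3901 0.2807 0.3745] yaw -64.6 z [-0.009 -0.003 -1.   ] op 1.002 F [0.3 0.3 0.3]
8 rows
[[-0.38, 0.21, 2.81], [0.001, 0.0, 0.001]]
[[-0.38, 0.21, 2.81], [0.001, 0.0, 0.001]]
[[-0.38, 0.22, 2.81], [0.001, 0.0, 0.001]]
[[-0.38, 0.22, 2.81], [0.001, 0.0, 0.001]]
[[-0.38, 0.22, 2.81], [0.001, 0.0, 0.001]]
[[-0.38, 0.23, 2.81], [0.001, 0.0, 0.001]]
[[-0.38, 0.23, 2.81], [0.001, 0.0, 0.001]]
[[-0.38, 0.24, 2.81], [0.001, 0.0, 0.001]]
```

View pics/w10.png

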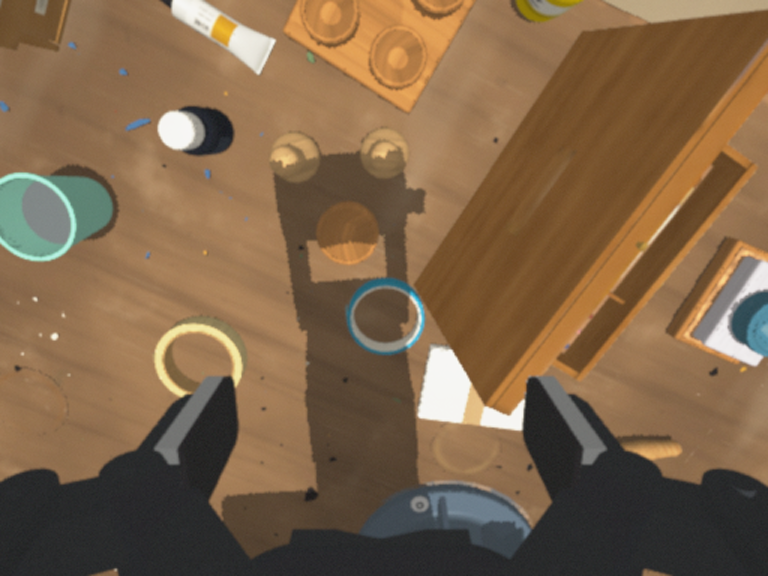

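>>> drive_tool([
  [[-0.4,0.2,2.8],[0,0,0],-1],
  [[-0.4,0.2,2.8],[0,0,0],-1],
  [[-0.4,0.2,2.8],[0,0,0],-1],
  [[-0.4,0.2,2.8],[0,0,0],-1],
  [[-0.4,0.2,2.8],[0,0,0],-1],
  [[-0.4,0.2,2.8],[0,0,0],-1],
  [[-0.4,0.2,2.8],[0,0,0],-1],
  [[-0.3,0.2,2.0],[0,0,0],-1],
  [[0,0,0],[0,0,0],-1],
])

```text
time: 16.6
tcp_pos: [0.3631, 0.2989, 0.1523]
orientation: [[0.42, -0.907, -0.004], [-0.907, -0.42, -0.001], [-0.001, 0.004, -1.0]]
wrist_force: [1.0, -0.4, 0.2]
opening: 0.996
```

```bash
python3 - <<'E'
from h import *
r=look('wrist',[('stand',.038),('figure_a',.024)])
zoom(r['img'],'w11',0,0,512,384,1.5)
plan([.357,.301,.03],-65,.03)
E
```

```text
stand 0.78 [209.0, 154.0, 283.0, 232.0] mean [0.3575 0.3014] rect [0.3563 0.3016] [0.0631 0.0601] 46.1 circ [0.3571 0.3005] 0.032
figure_a 0.78 [264.0, 62.0, 323.0, 126.0] mean [0.4406 0.3002] rect [0.4402 0.2996] [0.0462 0.046 ] 25.4 circ [0.4403 0.2999] 0.0239
t 16.75 p [0.3649 0.2999 0.1553] yaw -65.1 z [ 0.001  0.002 -1.   ] op 1.002 F [-0.2 -0.1  0.6]
5 rows
[[-0.08, 0.14, 2.51], [-0.0, 0.0, -0.0]]
[[-0.08, 0.14, 2.51], [-0.0, 0.0, -0.0]]
[[-0.08, 0.14, 2.51], [-0.0, 0.0, -0.0]]
[[-0.09, 0.13, 2.51], [-0.0, 0.0, -0.0]]
[[-0.09, 0.13, 2.51], [-0.0, 0.0, -0.0]]
```

View pics/w11.png

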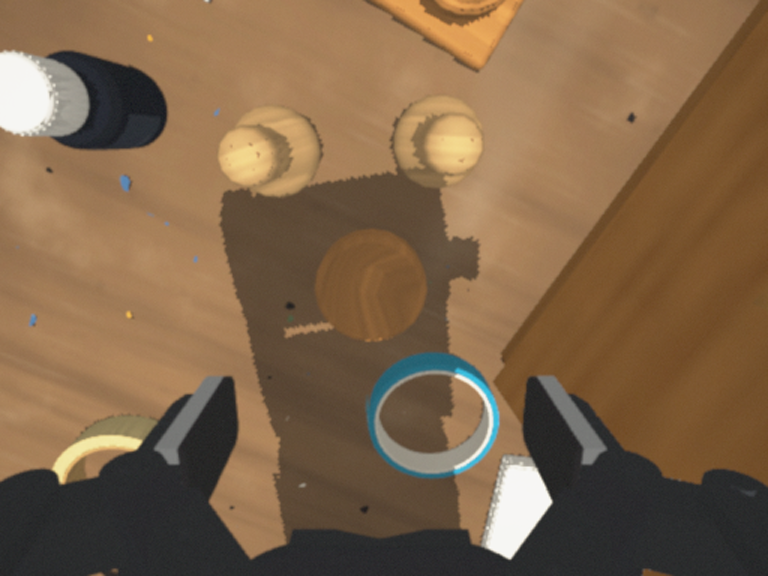

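>>> drive_tool([
  [[-0.1,0.1,2.5],[0,0,0],-1],
  [[-0.1,0.1,2.5],[0,0,0],-1],
  [[-0.1,0.1,2.5],[0,0,0],-1],
  [[-0.1,0.2,2.5],[0,0,0],-1],
  [[-0.1,0.1,1.5],[0,0,0],-1],
  [[0,0,0],[0,0,0],-1],
])

```text
time: 17.35
tcp_pos: [0.3653, 0.3057, 0.0456]
orientation: [[0.418, -0.908, 0.016], [-0.908, -0.418, 0.012], [-0.004, -0.02, -1.0]]
wrist_force: [-0.2, -0.5, 0.6]
opening: 0.995
```

```bash
python3 - <<'E'
from h import *
plan([.357,.301,.005],-65,.03)
E
```

```text
t 17.35 p [0.3653 0.3057 0.0456] yaw -65.3 z [ 0.016  0.012 -1.   ] op 0.995 F [-0.2 -0.5  0.6]
2 rows
[[0.05, 0.51, 2.02], [-0.01, 0.002, -0.002]]
[[0.05, 0.49, 2.03], [-0.01, 0.002, -0.002]]
```

>>> drive_tool([
  [[0,1.0,0.5],[-0.02,0.004,0],-1],
  [[0,0,0],[0,0,0],-1],
  [[0,0,1.0],[0,0,0],-1],
  [[0,0,1.0],[0,0,0],-1],
  [[0,0,0.5],[0,0,0],-1],
  [[0,0,0],[0,0,0],-1],
])

```text
time: 17.95
tcp_pos: [0.3584, 0.3027, 0.0172]
orientation: [[0.418, -0.909, 0.004], [-0.909, -0.418, 0.003], [-0.001, -0.005, -1.0]]
wrist_force: [0.5, 0.2, -0.1]
opening: 0.999
```

```bash
python3 - <<'E'
from h import *
plan([.357,.301,.005],-65,.03)
E
```

```text
t 17.95 p [0.3584 0.3027 0.0172] yaw -65.3 z [ 0.004  0.003 -1.   ] op 0.999 F [ 0.5  0.2 -0.1]
1 rows
[[0.1, 0.21, 1.21], [-0.005, 0.001, -0.005]]
```

>>> drive_tool([
  [[0.1,0.2,0.6],[-0.005,0,0],-1],
  [[0,0,0.6],[0,0,0],-1],
  [[0,0,0],[0,0,0],0.5],
  [[0,0,0],[0,0,0],1],
  [[0,0,0],[0,0,0],1],
  [[0,0,0],[0,0,0],1],
  [[0,0,0],[0,0,0],1],
])

```text
time: 18.65
tcp_pos: [0.3571, 0.3009, 0.0044]
orientation: [[0.418, -0.909, -0.001], [-0.909, -0.418, 0.001], [-0.001, 0.0, -1.0]]
wrist_force: [-0.6, -0.5, -1.3]
opening: 0.717
```

```bash
python3 - <<'E'
from h import *
s=arm.sense(); r=look('wrist',[('stand',.038)])
zoom(r['img'],'w12',0,0,512,384,1)
plan([.357,.301,.15],-65,.03)
E
```

```text
stand 0.97 [175.0, 203.0, 332.0, 360.0] mean [0.3616 0.3025] rect [0.359  0.3013] [0.0628 0.0623] 68.4 circ [0.3608 0.3028] 0.0339
t 18.75 p [0.357  0.3009 0.0043] yaw -65.3 z [-0.001  0.001 -1.   ] op 0.72 F [-0.3 -0.6 -1.1]
5 rows
[[-0.01, 0.0, -2.91], [0.0, 0.0, -0.001]]
[[-0.01, 0.0, -2.91], [0.0, 0.0, -0.001]]
[[-0.0, 0.0, -2.91], [0.0, 0.0, -0.001]]
[[-0.0, 0.0, -2.91], [0.0, 0.0, -0.001]]
[[-0.0, 0.0, -2.91], [0.0, 0.0, -0.001]]
```

View pics/w12.png

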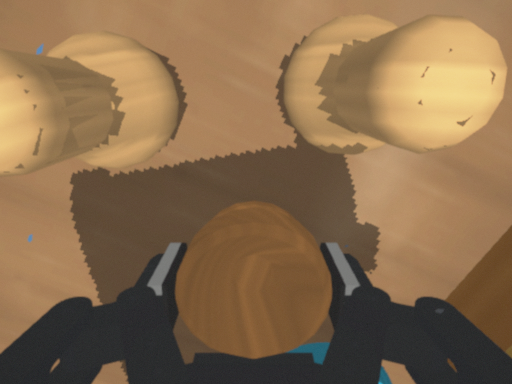

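>>> drive_tool([
  [[0,0,-2],[0,0,0],1],
  [[0,0,-3.5],[0,0,0],1],
  [[0,0,-3.5],[0,0,0],1],
  [[0,0,-3.5],[0,0,0],1],
  [[0,0,-3.5],[0,0,0],1],
  [[0,0,-3.5],[0,0,0],1],
  [[0,0,-3.5],[0,0,0],1],
  [[0,0,-3.5],[0,0,0],1],
  [[0,0,-3.5],[0,0,0],1],
  [[0,0,-2],[0,0,0],1],
])

```text
time: 19.75
tcp_pos: [0.3551, 0.299, 0.3347]
orientation: [[0.418, -0.909, -0.006], [-0.909, -0.418, -0.003], [-0.0, 0.007, -1.0]]
wrist_force: [0.2, -0.3, -0.8]
opening: 0.713
```

```bash
python3 - <<'E'
from h import *
plan([.459,-.116,.32],-65,.045)
E
```

```text
t 19.75 p [0.3551 0.299  0.3347] yaw -65.3 z [-0.006 -0.003 -1.   ] op 0.713 F [ 0.2 -0.3 -0.8]
10 rows
[[4.2, 0.79, 0.15], [0.001, 0.0, -0.001]]
[[4.2, 0.79, 0.15], [0.001, 0.0, -0.001]]
[[4.2, 0.79, 0.15], [0.001, 0.0, -0.001]]
[[4.2, 0.8, 0.15], [0.001, 0.0, -0.001]]
[[4.2, 0.8, 0.15], [0.001, 0.0, -0.001]]
[[4.2, 0.8, 0.15], [0.001, 0.0, -0.001]]
[[4.2, 0.8, 0.15], [0.001, 0.0, -0.001]]
[[4.2, 0.81, 0.15], [0.001, 0.0, -0.001]]
[[4.2, 0.81, 0.15], [0.001, 0.0, -0.001]]
[[4.2, 0.81, 0.15], [0.001, 0.0, -0.001]]
```

>>> drive_tool([
  [[4,0.7,0],[0,0,0],1],
  [[4,0.7,0],[0,0,0],1],
  [[4,0.7,0],[0,0,0],1],
  [[4,0.7,0],[0,0,0],1],
  [[4,0.7,0],[0,0,0],1],
  [[4,0.7,0],[0,0,0],1],
  [[4,0.7,0],[0,0,0],1],
  [[4,0.7,0],[0,0,0],1],
  [[4,0.7,0],[0,0,0],1],
  [[2,0.5,0],[0,0,0],1],
])

```text
time: 20.75
tcp_pos: [0.4543, -0.0862, 0.338]
orientation: [[0.424, -0.906, 0.0], [-0.906, -0.424, 0.001], [-0.001, -0.001, -1.0]]
wrist_force: [0.5, 0.7, -1.4]
opening: 0.72
```

```bash
python3 - <<'E'
from h import *
plan([.459,-.116,.15],-70,.03)
E
```

```text
t 20.75 p [ 0.4543 -0.0862  0.338 ] yaw -64.9 z [ 0.     0.001 -1.   ] op 0.72 F [ 0.5  0.7 -1.4]
7 rows
[[0.41, 0.12, 2.68], [-0.0, 0.0, 0.013]]
[[0.42, 0.12, 2.68], [-0.0, 0.0, 0.013]]
[[0.42, 0.11, 2.68], [-0.0, 0.0, 0.013]]
[[0.42, 0.1, 2.69], [-0.0, 0.0, 0.013]]
[[0.42, 0.1, 2.69], [-0.0, 0.0, 0.013]]
[[0.42, 0.09, 2.69], [-0.0, 0.0, 0.013]]
[[0.42, 0.09, 2.69], [-0.0, 0.0, 0.013]]
```

>>> drive_tool([
  [[0.4,0.1,2.7],[0,0,0.013],1],
  [[0.4,0.1,2.7],[0,0,0.013],1],
  [[0.4,0.1,2.7],[0,0,0.013],1],
  [[0.4,0.1,2.7],[0,0,0.013],1],
  [[0.4,0.1,2.7],[0,0,0.013],1],
  [[0.4,0.1,2.7],[0,0,0.013],1],
  [[0.2,0.1,2.0],[0,0,0.013],1],
  [[0,0,0],[0,0,0],1],
])

```text
time: 21.55
tcp_pos: [0.4575, -0.1174, 0.1493]
orientation: [[0.331, -0.944, 0.001], [-0.944, -0.331, 0.0], [0.0, -0.001, -1.0]]
wrist_force: [-0.3, -1.2, -0.4]
opening: 0.718
```

```bash
python3 - <<'E'
from h import *
r=save('wrist','w13');plan([.459,-.116,.085],-70,.02)
m=arm.masks_of('wrist','stand')
s=arm.sense(); z=s['tcp_pos'][2]-.0044+.038
for k in m[:2]:
    c=at(r,(k['box'][0]+k['box'][2])/2,(k['box'][1]+k['box'][3])/2,z); print(k['score'],k['box'],c, s['orientation'].T@(c-s['tcp_pos']))
E
```

```text
t 21.6 p [ 0.4582 -0.1175  0.1506] yaw -70.6 z [ 0.003 -0.    -1.   ] op 0.715 F [-0.2  0.6 -0.4]
4 rows
[[-0.03, -0.03, 1.64], [-0.001, -0.0, -0.003]]
[[-0.03, -0.03, 1.64], [-0.001, -0.0, -0.003]]
[[-0.03, -0.03, 1.64], [-0.001, -0.0, -0.003]]
[[-0.03, -0.03, 1.64], [-0.001, -0.0, -0.003]]
0.71 [174.2, 203.0, 331.2, 360.2] [ 0.46443631 -0.11510903  0.18534991] [-0.00041919 -0.00620111 -0.0335745 ]
```

View pics/w13.png

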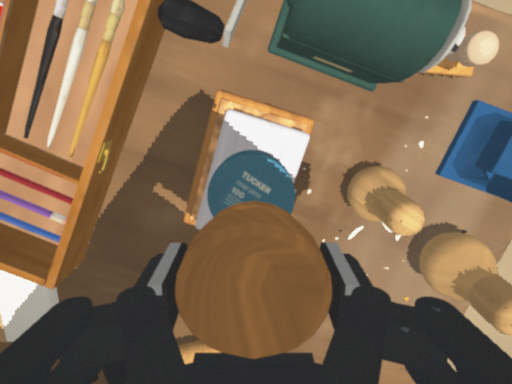

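>>> drive_tool([
  [[0,0,1.6],[0,0,0],1],
  [[0,0,1.6],[0,0,0],1],
  [[0,0,1.6],[0,0,0],1],
  [[0,0,1.2],[0,0,0],1],
  [[0,0,0],[0,0,0],1],
])

```text
time: 22.15
tcp_pos: [0.4637, -0.1185, 0.0969]
orientation: [[0.334, -0.942, 0.016], [-0.942, -0.334, -0.005], [0.01, -0.014, -1.0]]
wrist_force: [0.7, 0.1, -0.9]
opening: 0.717
```

```bash
python3 - <<'E'
from h import *
plan([.459,-.116,.0785],-70,.02)
E
```

```text
t 22.15 p [ 0.4637 -0.1185  0.0969] yaw -70.5 z [ 0.016 -0.005 -1.   ] op 0.717 F [ 0.7  0.1 -0.9]
1 rows
[[-0.41, 0.39, 1.83], [-0.014, -0.01, -0.008]]
```

>>> drive_tool([
  [[-0.4,0.4,0.4],[-0.014,-0.01,0],1],
  [[0,0,0.5],[0,0,0],1],
  [[0,0,0.5],[0,0,0],1],
  [[0,0,0],[0,0,0],1],
])

```text
time: 22.55
tcp_pos: [0.4597, -0.1162, 0.0842]
orientation: [[0.335, -0.942, 0.002], [-0.942, -0.335, -0.001], [0.002, -0.001, -1.0]]
wrist_force: [0.2, -0.3, -0.5]
opening: 0.717
```

```bash
python3 - <<'E'
from h import *
plan([.459,-.116,.0785],-70,.02)
E
```

```text
t 22.55 p [ 0.4597 -0.1162  0.0842] yaw -70.4 z [ 0.002 -0.001 -1.   ] op 0.717 F [ 0.2 -0.3 -0.5]
1 rows
[[-0.04, 0.06, 0.57], [-0.001, -0.002, -0.008]]
```

>>> drive_tool([
  [[0,0.1,0.3],[0,0,0],1],
  [[0,0,0.2],[0,0,0],1],
  [[0,0,0],[0,0,0],1],
])

```text
time: 22.85
tcp_pos: [0.4588, -0.1167, 0.079]
orientation: [[0.335, -0.942, 0.002], [-0.942, -0.335, -0.001], [0.002, -0.002, -1.0]]
wrist_force: [0.6, -0.6, -0.3]
opening: 0.716
```

>>> drive_tool([
  [[0,0,0.1],[0,0,0],1],
  [[0,0,0],[0,0,0],0],
  [[0,0,0],[0,0,0],-0.7],
  [[0,0,0],[0,0,0],-1],
  [[0,0,0],[0,0,0],-1],
  [[0,0,-2],[0,0,0],-1],
  [[0,0,-3],[0,0,0],-1],
  [[0,0,-3.5],[0,0,0],-1],
  [[0,0,-3.5],[0,0,0],-1],
  [[0,0,-2.5],[0,0,0],-1],
])

```text
time: 23.85
tcp_pos: [0.4568, -0.116, 0.2254]
orientation: [[0.334, -0.942, -0.004], [-0.942, -0.334, 0.001], [-0.002, 0.003, -1.0]]
wrist_force: [0.2, 0.1, -0.1]
opening: 0.998
```

```bash
python3 - <<'E'
from h import *
r=look('wrist',[('stand',.112),('round_tin',.074),('flat_tin',.046),('figure_a',.024),('big_figure',.03)])
zoom(r['img'],'w14',0,0,512,384,1.5)
plan([.44,-.317,.25],-60,.045)
E
```

```text
stand 0.72 [216.0, 145.0, 292.0, 221.0] mean [ 0.4599 -0.1171] rect [ 0.4592 -0.1172] [0.0619 0.0606] 47.9 circ [ 0.459  -0.1167] 0.0319
round_tin 0.62 [221.0, 136.0, 287.0, 165.0] mean [ 0.4815 -0.1051] rect [ 0.4786 -0.1059] [0.0237 0.0579] 28.0 circ [ 0.469 -0.111] 0.029
round_tin 0.53 [212.0, 103.0, 298.0, 202.0] mean [ 0.4925 -0.1067] rect [ 0.468  -0.1119] [0.0916 0.0596] 2.2 circ [ 0.4681 -0.1119] 0.0528
round_tin 0.44 [393.0, 204.0, 472.0, 276.0] mean [ 0.4523 -0.3008] rect [ 0.4473 -0.3042] [0.1015 0.051 ] 59.9 circ [ 0.4495 -0.3055] 0.0515
flat_tin 0.93 [210.0, 104.0, 299.0, 203.0] mean [ 0.4886 -0.1074] rect [ 0.4621 -0.1135] [0.0998 0.0654] 2.2 circ [ 0.4623 -0.1134] 0.0576
figure_a 0.97 [331.0, 151.0, 386.0, 198.0] mean [ 0.4811 -0.2263] rect [ 0.4793 -0.2286] [0.0661 0.0457] 65.5 circ [ 0.4808 -0.2291] 0.0333
big_figure 0.87 [318.0, 339.0, 359.0, 372.0] mean [ 0.2585 -0.2983] rect [ 0.2589 -0.2977] [0.0429 0.0461] 82.1 circ [ 0.2564 -0.2999] 0.0266
big_figure 0.7 [225.0, 135.0, 280.0, 162.0] mean [ 0.476  -0.1071] rect [ 0.4729 -0.1058] [0.0225 0.0596] 29.8 circ [ 0.4641 -0.1108] 0.0299
big_figure 0.58 [389.0, 204.0, 476.0, 276.0] mean [ 0.4411 -0.3324] rect [ 0.4377 -0.3372] [0.1172 0.058 ] 65.6 circ [ 0.4375 -0.3371] 0.0588
t 24.15 p [ 0.4561 -0.1157  0.2221] yaw -70.5 z [-0.007  0.002 -1.   ] op 0.999 F [-0.5  0.   0.1]
5 rows
[[3.68, 1.65, -0.56], [0.001, 0.001, -0.037]]
[[3.62, 1.79, -0.56], [0.001, 0.001, -0.037]]
[[3.56, 1.92, -0.56], [0.001, 0.001, -0.037]]
[[3.48, 2.04, -0.56], [0.001, 0.001, -0.037]]
[[3.41, 2.17, -0.56], [0.001, 0.001, -0.037]]
```

View pics/w14.png

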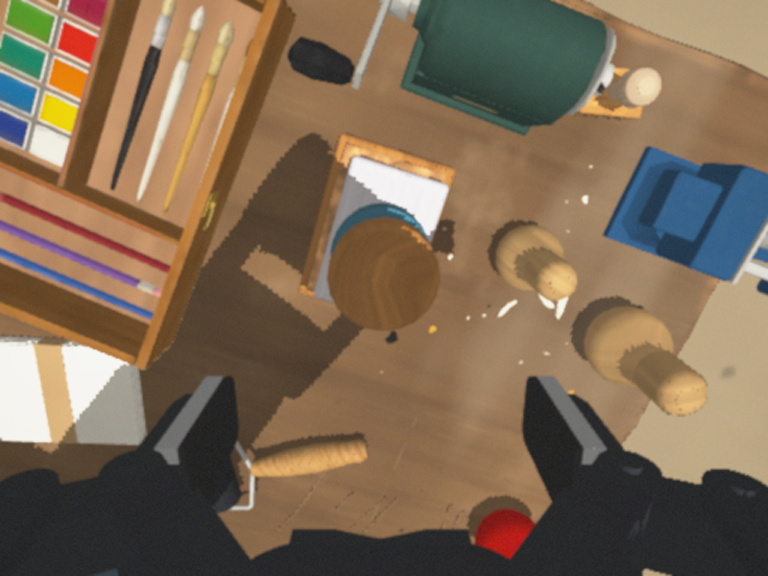

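>>> drive_tool([
  [[3.7,1.3,-0.5],[0,0,0],-1],
  [[3.7,1.3,-0.5],[0,0,0],-1],
  [[3.7,1.3,-0.5],[0,0,0],-1],
  [[3.7,1.3,-0.5],[0,0,0],-1],
  [[3.7,1.5,0],[0,0,0],-1],
  [[0,0,0],[0,0,0],-1],
])

```text
time: 24.75
tcp_pos: [0.4526, -0.3178, 0.2337]
orientation: [[0.338, -0.941, -0.018], [-0.941, -0.338, 0.009], [-0.015, 0.014, -1.0]]
wrist_force: [-0.7, 0.5, -0.5]
opening: 1.001
```

```bash
python3 - <<'E'
from h import *
r=look('wrist',[('big_figure',.03)])
zoom(r['img'],'w15',0,0,512,384,1.5)
np.save('pics/w15.npy',r,allow_pickle=True)
plan([.447,-.317,.12],-75,.03)
E
```

```text
big_figure 0.91 [227.0, 139.0, 281.0, 200.0] mean [ 0.4442 -0.3172] rect [ 0.4441 -0.3192] [0.0656 0.0585] 47.3 circ [ 0.4419 -0.319 ] 0.035
big_figure 0.64 [169.0, 286.0, 220.0, 367.0] mean [ 0.2249 -0.3121] rect [ 0.2179 -0.317 ] [0.128  0.0593] 11.9 circ [ 0.2167 -0.3116] 0.0652
t 24.85 p [ 0.4528 -0.3146  0.2337] yaw -70.2 z [-0.019  0.011 -1.   ] op 1.0 F [-0.5  0.6  0.6]
4 rows
[[0.05, 0.12, 2.84], [0.004, 0.004, 0.021]]
[[0.05, 0.13, 2.84], [0.004, 0.004, 0.021]]
[[0.04, 0.14, 2.84], [0.004, 0.004, 0.021]]
[[0.03, 0.15, 2.84], [0.004, 0.004, 0.021]]
```

View pics/w15.png

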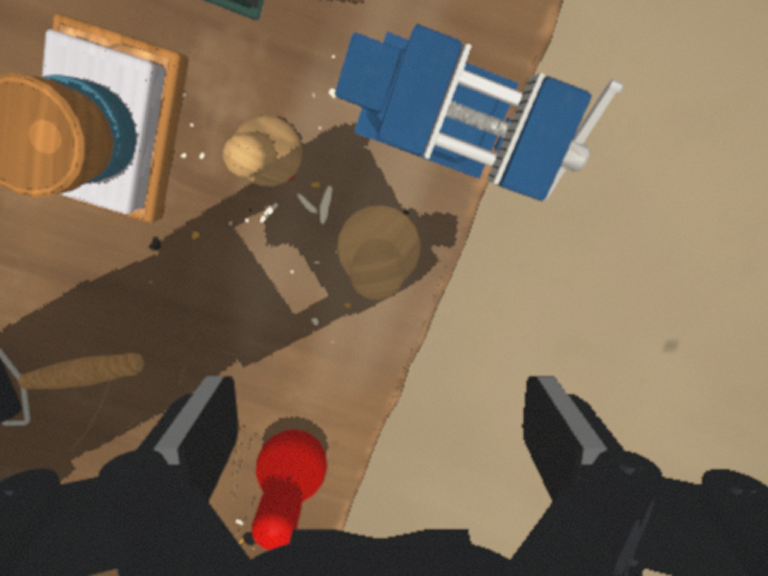

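>>> drive_tool([
  [[0,0.1,2.8],[0.004,0.004,0.02],-1],
  [[0,0.1,2.8],[0.004,0.004,0.02],-1],
  [[0,0.1,2.8],[0.004,0.004,0.02],-1],
  [[0,0.1,2.2],[0.004,0.004,0.02],-1],
  [[0,0,0],[0,0,0],-1],
])

```text
time: 25.35
tcp_pos: [0.4477, -0.3087, 0.1224]
orientation: [[0.265, -0.964, -0.0], [-0.964, -0.265, 0.003], [-0.003, -0.0, -1.0]]
wrist_force: [0.5, 1.0, -0.3]
opening: 1.001
```

```bash
python3 - <<'E'
from h import *
plan([.447,-.317,.062],-75,.02)
r=look('wrist',[('big_figure',.09)])
zoom(r['img'],'w16',0,0,512,384,1)
E
```

```text
t 25.35 p [ 0.4477 -0.3087  0.1224] yaw -74.6 z [-0.     0.003 -1.   ] op 1.001 F [ 0.5  1.  -0.3]
4 rows
[[0.2, 0.07, 1.51], [-0.0, 0.001, 0.002]]
[[0.2, 0.07, 1.51], [-0.0, 0.001, 0.002]]
[[0.2, 0.07, 1.51], [-0.0, 0.001, 0.002]]
[[0.2, 0.07, 1.51], [-0.0, 0.001, 0.002]]
big_figure 0.9 [223.0, 160.0, 303.0, 260.0] mean [ 0.4597 -0.3117] rect [ 0.457  -0.3117] [0.0624 0.0441] 13.8 circ [ 0.4573 -0.3127] 0.0315
```

View pics/w16.png

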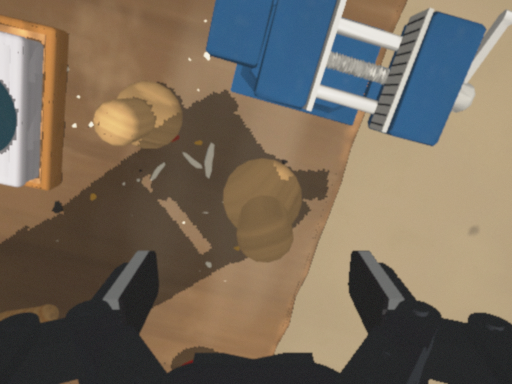

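>>> drive_tool([
  [[0.4,0.1,1.2],[0,0,0],-1],
  [[0.4,0.1,1.2],[0,0,0],-1],
  [[0,0.1,1.2],[0,0,0],-1],
  [[0,0,1.2],[0,0,0],-1],
  [[0,0,0],[0,0,0],-1],
])

```text
time: 25.95
tcp_pos: [0.4501, -0.3199, 0.0762]
orientation: [[0.267, -0.964, 0.007], [-0.964, -0.267, -0.003], [0.005, -0.006, -1.0]]
wrist_force: [0.4, -0.1, -0.5]
opening: 1.002
```

```bash
python3 - <<'E'
from h import *
r=save('wrist','w17')
print(at(r,264,232,.1))
plan([.447,-.317,.062],-75,.02)
print(proj(r,[.447,-.317,.1]))
E
```

```text
[ 0.4721356 -0.3185694  0.1      ]
t 26.0 p [ 0.4504 -0.3201  0.0769] yaw -74.5 z [ 0.007 -0.003 -1.   ] op 1.005 F [-0.2  0.7 -0.3]
1 rows
[[-0.4, 0.25, 1.49], [-0.006, -0.005, 0.009]]
[243.50354391 285.10731523]
```

View pics/w17.png

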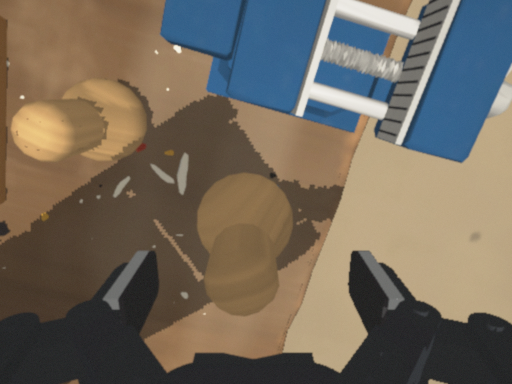

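>>> drive_tool([
  [[-0.4,0.15,0.7],[-0.006,-0.005,0],-1],
  [[0,0,0.7],[0,0,0],-1],
  [[0,0,0],[0,0,0],-1],
])

```text
time: 26.3
tcp_pos: [0.448, -0.3165, 0.0623]
orientation: [[0.267, -0.964, 0.0], [-0.964, -0.267, -0.001], [0.001, -0.0, -1.0]]
wrist_force: [-0.9, 0.5, -0.2]
opening: 0.998
```

```bash
python3 - <<'E'
from h import *
plan([.448,-.317,.062],-75,.02)
E
```

```text
t 26.3 p [ 0.448  -0.3165  0.0623] yaw -74.5 z [ 0.    -0.001 -1.   ] op 0.998 F [-0.9  0.5 -0.2]
1 rows
[[0.04, 0.01, 0.03], [-0.0, -0.001, 0.009]]
```

>>> drive_tool([
  [[0,0,0],[0,0,0],0],
  [[0,0,0],[0,0,0],0.3],
  [[0,0,0],[0,0,0],0.6],
  [[0,0,0],[0,0,0],1],
  [[0,0,0],[0,0,0],1],
  [[0,0,0],[0,0,0],1],
  [[0,0,0],[0,0,0],1],
  [[0,0,0],[0,0,0],1],
], newtons=60)

```text
time: 27.1
tcp_pos: [0.4484, -0.3167, 0.0631]
orientation: [[0.268, -0.964, 0.001], [-0.964, -0.268, -0.001], [0.001, -0.001, -1.0]]
wrist_force: [-0.2, 0.8, -0.1]
opening: 0.356
```

```bash
python3 - <<'E'
from h import *
r=save('wrist','w18')
plan([.448,-.317,.2],-75,.02)
E
```

```text
t 27.15 p [ 0.4483 -0.3167  0.0631] yaw -74.5 z [ 0.001 -0.001 -1.   ] op 0.361 F [ 0.1  0.6 -0.7]
7 rows
[[0.01, 0.0, -1.96], [-0.0, -0.0, 0.001]]
[[0.01, 0.0, -1.96], [-0.0, -0.0, 0.001]]
[[0.01, 0.01, -1.96], [-0.0, -0.0, 0.001]]
[[0.0, 0.01, -1.96], [-0.0, -0.0, 0.001]]
[[0.0, 0.01, -1.96], [-0.0, -0.0, 0.001]]
[[0.0, 0.01, -1.96], [-0.0, -0.0, 0.001]]
[[0.0, 0.01, -1.96], [-0.0, -0.0, 0.001]]
```

View pics/w18.png

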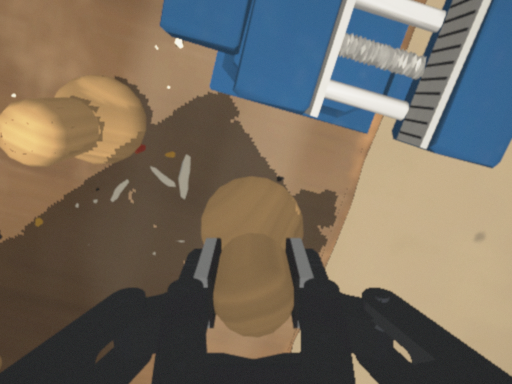

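>>> drive_tool([
  [[0,0,-1.5],[0,0,0],1],
  [[0,0,-2.5],[0,0,0],1],
  [[0,0,-3],[0,0,0],1],
  [[0,0,-3],[0,0,0],1],
  [[0,0,-3],[0,0,0],1],
  [[0,0,-3],[0,0,0],1],
  [[0,0,-2],[0,0,0],1],
  [[0,0,0],[0,0,0],1],
])

```text
time: 27.95
tcp_pos: [0.4473, -0.3159, 0.2486]
orientation: [[0.267, -0.964, -0.002], [-0.964, -0.267, 0.001], [-0.001, 0.001, -1.0]]
wrist_force: [0.5, -0.6, -2.2]
opening: 0.357
```

```bash
python3 - <<'E'
from h import *
r=save('wrist','w19')
plan([.460,-.1172,.235],-75,.035)
E
```

```text
t 28.0 p [ 0.4468 -0.3155  0.247 ] yaw -74.5 z [-0.003  0.002 -1.   ] op 0.358 F [ 0.2 -0.3 -1.6]
6 rows
[[-3.13, -1.1, 0.21], [0.0, 0.001, 0.001]]
[[-3.13, -1.09, 0.21], [0.0, 0.001, 0.001]]
[[-3.13, -1.09, 0.2], [0.0, 0.001, 0.001]]
[[-3.13, -1.08, 0.2], [0.0, 0.001, 0.001]]
[[-3.13, -1.08, 0.2], [0.0, 0.001, 0.001]]
[[-3.13, -1.07, 0.2], [0.0, 0.001, 0.001]]
```

View pics/w19.png

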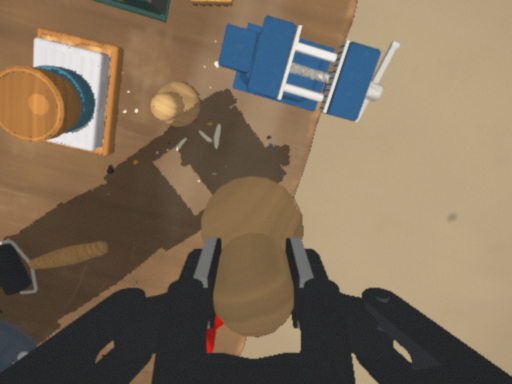

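>>> drive_tool([
  [[-3.1,-1.1,0.2],[0,0,0],1],
  [[-3.1,-1.1,0.2],[0,0,0],1],
  [[-3.1,-1.1,0.2],[0,0,0],1],
  [[-3.1,-1.1,0.2],[0,0,0],1],
  [[-3.1,-1.1,0],[0,0,0],1],
  [[-3.1,-1.1,0],[0,0,0],1],
  [[0,0,0],[0,0,0],1],
  [[0,0,0],[0,0,0],1],
])

```text
time: 28.8
tcp_pos: [0.4558, -0.11, 0.2261]
orientation: [[0.265, -0.964, -0.02], [-0.964, -0.266, 0.01], [-0.014, 0.016, -1.0]]
wrist_force: [-0.5, -0.8, -1.8]
opening: 0.358
```

```bash
python3 - <<'E'
from h import *
r=save('wrist','w20')
plan([.460,-.1172,.18],-75,.015)
rs=save('side','s20'); zoom(rs['img'],'s20z',80,60,280,240,3.3)
E
```

```text
t 28.85 p [ 0.4557 -0.1102  0.226 ] yaw -74.6 z [-0.02  0.01 -1.  ] op 0.359 F [-0.4  0.7 -1.6]
4 rows
[[0.21, -0.08, 1.15], [0.004, 0.004, 0.002]]
[[0.21, -0.07, 1.15], [0.004, 0.004, 0.002]]
[[0.21, -0.07, 1.15], [0.004, 0.004, 0.002]]
[[0.2, -0.06, 1.15], [0.004, 0.004, 0.002]]
```

View pics/w20.png

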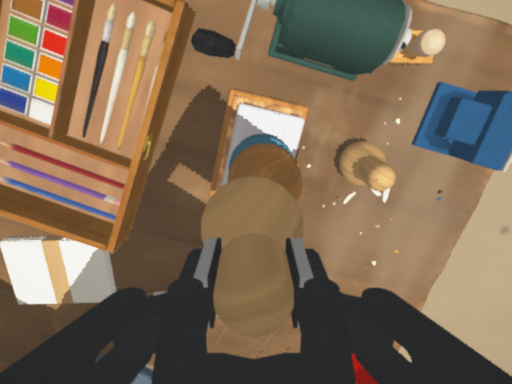

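View pics/s20z.png

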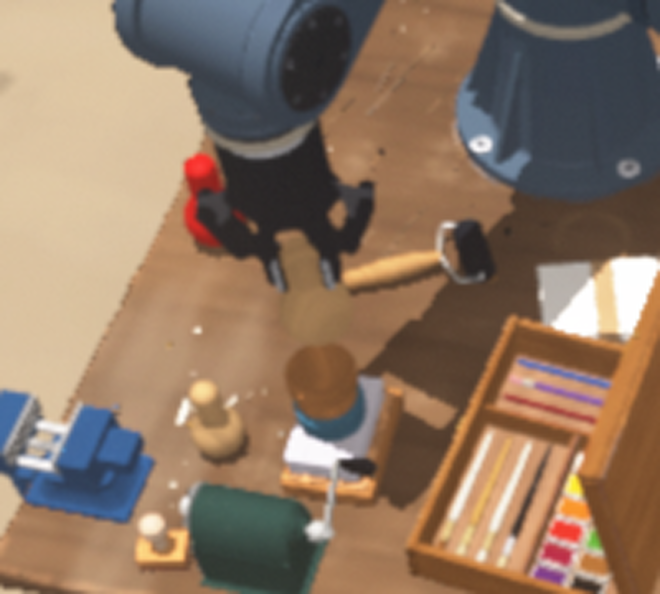

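>>> drive_tool([
  [[0.4,-0.2,1.2],[0.008,0.008,0],1],
  [[0.4,-0.1,1.2],[0.008,0.008,0],1],
  [[0,0,1.0],[0,0,0],1],
  [[0,0,0.8],[0,0,0],1],
  [[0,0,0],[0,0,0],1],
])

```text
time: 29.4
tcp_pos: [0.4602, -0.1213, 0.1812]
orientation: [[0.259, -0.966, -0.0], [-0.966, -0.259, -0.002], [0.002, 0.001, -1.0]]
wrist_force: [0.0, -0.3, -1.5]
opening: 0.361
```

```bash
python3 - <<'E'
from h import *
plan([.460,-.1172,.163],-75,.015)
E
```

```text
t 29.4 p [ 0.4602 -0.1213  0.1812] yaw -75.0 z [-0.    -0.002 -1.   ] op 0.361 F [ 0.  -0.3 -1.5]
2 rows
[[-0.2, -0.04, 0.91], [0.0, -0.001, 0.0]]
[[-0.2, -0.04, 0.91], [0.0, -0.001, 0.0]]
```

>>> drive_tool([
  [[-0.3,0,0.6],[0,0,0],1],
  [[0,0,0.4],[0,0,0],1],
  [[0,0,0],[0,0,0],1],
])

```text
time: 29.7
tcp_pos: [0.4596, -0.1184, 0.1707]
orientation: [[0.259, -0.966, -0.0], [-0.966, -0.259, -0.002], [0.002, 0.001, -1.0]]
wrist_force: [0.2, -0.2, -1.3]
opening: 0.358
```

```bash
python3 - <<'E'
from h import *
plan([.460,-.1172,.163],-75,.015)
E
```

```text
t 29.7 p [ 0.4596 -0.1184  0.1707] yaw -75.0 z [-0.    -0.002 -1.   ] op 0.358 F [ 0.2 -0.2 -1.3]
1 rows
[[-0.1, -0.07, 0.77], [0.001, -0.002, 0.0]]
```

>>> drive_tool([
  [[-0.1,0,0.3],[0,0,0],1],
  [[0,0,0.3],[0,0,0],1],
  [[0,0,0],[0,0,0],1],
])

```text
time: 30.0
tcp_pos: [0.4596, -0.1172, 0.1647]
orientation: [[0.259, -0.966, 0.001], [-0.966, -0.259, -0.002], [0.002, -0.0, -1.0]]
wrist_force: [-0.5, 0.2, -1.1]
opening: 0.356
```

```bash
python3 - <<'E'
from h import *
plan([.460,-.1172,.163],-75,.015)
E
```

```text
t 30.0 p [ 0.4596 -0.1172  0.1647] yaw -75.0 z [ 0.001 -0.002 -1.   ] op 0.356 F [-0.5  0.2 -1.1]
1 rows
[[0.01, -0.04, 0.17], [-0.0, -0.002, 0.001]]
```

>>> drive_tool([
  [[0,0,0.15],[0,0,0],1],
  [[0,0,0.05],[0,0,0],1],
  [[0,0,0],[0,0,0],0.15],
  [[0,0,0],[0,0,0],0],
  [[0,0,0],[0,0,0],-0.6],
  [[0,0,0],[0,0,0],-1],
  [[0,0,0],[0,0,0],-1],
  [[0,0,0],[0,0,0],-1],
])

```text
time: 30.8
tcp_pos: [0.4602, -0.1175, 0.1634]
orientation: [[0.259, -0.966, 0.003], [-0.966, -0.259, -0.003], [0.003, -0.002, -1.0]]
wrist_force: [-0.5, -0.5, 0.4]
opening: 1.001
```

```bash
python3 - <<'E'
from h import *
r=save('wrist','w21')
plan([.455,-.12,.25],-75,.03)
E
```

```text
t 30.85 p [ 0.4602 -0.1175  0.1634] yaw -75.0 z [ 0.003 -0.003 -1.   ] op 1.001 F [ 0.4 -0.6 -0.2]
3 rows
[[0.05, 0.18, -2.89], [-0.001, -0.001, 0.0]]
[[0.04, 0.19, -2.89], [-0.001, -0.001, 0.0]]
[[0.04, 0.19, -2.89], [-0.001, -0.001, 0.0]]
```

View pics/w21.png

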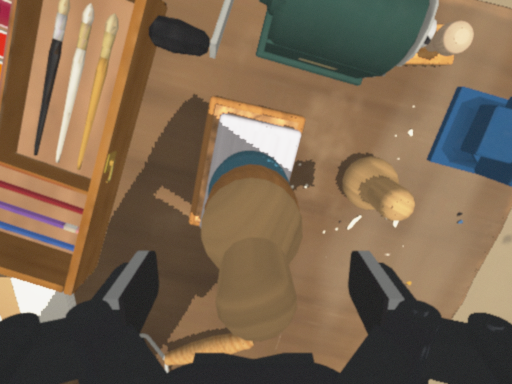

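>>> drive_tool([
  [[0,0,-1.5],[0,0,0],-1],
  [[0,0,-3],[0,0,0],-1],
  [[0,0,-3],[0,0,0],-1],
  [[0,0,-3],[0,0,0],-1],
  [[0,0,-2],[0,0,0],-1],
  [[0,0,0],[0,0,0],-1],
])

```text
time: 31.45
tcp_pos: [0.4592, -0.1169, 0.2925]
orientation: [[0.259, -0.966, 0.0], [-0.966, -0.259, -0.002], [0.002, 0.0, -1.0]]
wrist_force: [-0.0, 0.2, -0.2]
opening: 0.999
```

```bash
python3 - <<'E'
from h import *
plan([.475,-.215,.28],-150,.03,.13)
r=save('top','t22'); zoom(r['img'],'t22z',280,140,410,250,5)
r=save('side','s22'); zoom(r['img'],'s22z',80,60,230,240,3.3)
E
```

```text
t 31.45 p [ 0.4592 -0.1169  0.2925] yaw -75.0 z [ 0.    -0.002 -1.   ] op 0.999 F [-0.   0.2 -0.2]
11 rows
[[0.9, 0.09, 0.12], [-0.0, -0.0, 0.119]]
[[0.9, -0.01, 0.12], [-0.0, -0.0, 0.119]]
[[0.89, -0.12, 0.12], [-0.0, -0.0, 0.119]]
[[0.87, -0.23, 0.11], [-0.0, -0.0, 0.119]]
[[0.84, -0.33, 0.11], [-0.0, -0.0, 0.119]]
[[0.8, -0.43, 0.11], [-0.0, -0.0, 0.119]]
[[0.74, -0.52, 0.11], [-0.0, -0.0, 0.119]]
[[0.67, -0.6, 0.11], [-0.0, -0.0, 0.119]]
[[0.6, -0.68, 0.11], [-0.0, -0.0, 0.119]]
[[0.51, -0.74, 0.11], [-0.0, -0.0, 0.119]]
[[0.42, -0.8, 0.11], [-0.0, -0.0, 0.119]]
```

View pics/s22z.png

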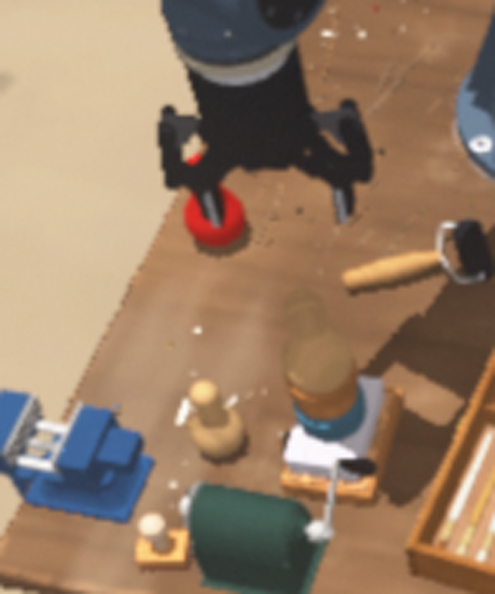

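>>> drive_tool([
  [[0.9,0.1,0.1],[0,0,0.12],-1],
  [[0.9,0,0.1],[0,0,0.12],-1],
  [[0.9,-0.1,0.1],[0,0,0.12],-1],
  [[0.9,-0.2,0.1],[0,0,0.12],-1],
  [[0.8,-0.3,0.1],[0,0,0.12],-1],
  [[0.8,-0.4,0.1],[0,0,0.12],-1],
  [[0.7,-0.5,0.1],[0,0,0.12],-1],
  [[0.7,-0.6,0.1],[0,0,0.12],-1],
  [[0.6,-0.7,0.1],[0,0,0.12],-1],
  [[0.9,-1.5,0.2],[0,0,0.15],-1],
])

```text
time: 32.55
tcp_pos: [0.4662, -0.2138, 0.2617]
orientation: [[-0.845, -0.534, -0.026], [-0.534, 0.845, 0.01], [0.016, 0.022, -1.0]]
wrist_force: [0.4, 0.4, -0.3]
opening: 1.001
```

```bash
python3 - <<'E'
from h import *
r=look('wrist',[('figure_a',.024)])
plan([.482,-.221,.15],-150,.03,.13)
zoom(r['img'],'w23',0,0,512,384,1)
E
```

```text
figure_a 0.81 [223.0, 122.0, 262.0, 163.0] mean [ 0.4828 -0.2205] rect [ 0.4829 -0.2209] [0.0475 0.0457] 75.9 circ [ 0.4819 -0.2197] 0.0255
t 32.65 p [ 0.4662 -0.2149  0.2612] yaw -147.7 z [-0.026  0.01  -1.   ] op 1.001 F [ 0.1 -0.5  0. ]
4 rows
[[-0.3, -0.4, 2.77], [0.006, -0.004, 0.01]]
[[-0.29, -0.38, 2.77], [0.006, -0.004, 0.01]]
[[-0.28, -0.37, 2.77], [0.006, -0.004, 0.01]]
[[-0.28, -0.35, 2.78], [0.006, -0.004, 0.01]]
```

View pics/w23.png

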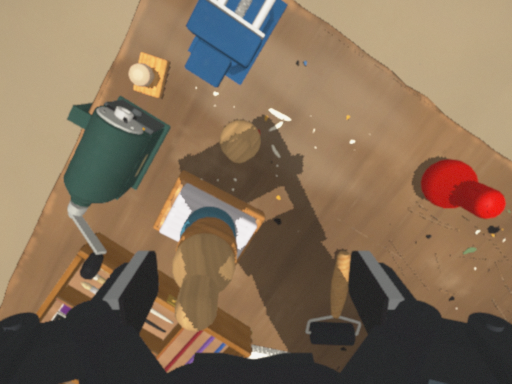

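>>> drive_tool([
  [[-0.6,-0.8,1.0],[0.012,-0.008,0],-1],
  [[-0.5,-0.5,2.5],[0.006,-0.004,0],-1],
  [[-0.2,-0.2,2.8],[0.006,-0.004,0],-1],
  [[0,0,2.8],[0,0,0],-1],
  [[0,0,2.0],[0,0,0],-1],
  [[0,0,0],[0,0,0],-1],
])

```text
time: 33.25
tcp_pos: [0.4823, -0.2167, 0.1411]
orientation: [[-0.834, -0.552, -0.005], [-0.552, 0.834, 0.003], [0.003, 0.005, -1.0]]
wrist_force: [0.1, -0.1, 0.6]
opening: 0.998
```

```bash
python3 - <<'E'
from h import *
r=save('wrist','w24')
plan([.4823,-.2208,.046],-150,.02,.13)
print(proj(r,[.4823,-.2208,.08]),proj(r,[.4823,-.2208,.024]))
E
```

```text
t 33.3 p [ 0.4828 -0.217   0.1424] yaw -146.5 z [-0.004  0.002 -1.   ] op 1.0 F [-0.   0.5 -0.3]
5 rows
[[0.05, -0.06, 1.93], [0.001, -0.0, 0.012]]
[[0.05, -0.06, 1.93], [0.001, -0.0, 0.012]]
[[0.05, -0.06, 1.93], [0.001, -0.0, 0.012]]
[[0.05, -0.06, 1.93], [0.001, -0.0, 0.012]]
[[0.05, -0.06, 1.93], [0.001, -0.0, 0.012]]
[254.4485097  205.38532663] [254.06737696 182.04361042]
```

View pics/w24.png

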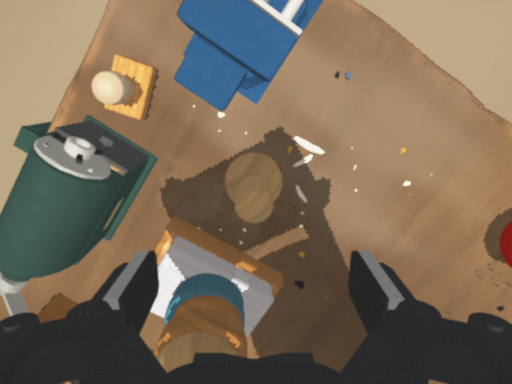

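>>> drive_tool([
  [[0,-0.2,1.9],[0,0,0],-1],
  [[0.1,-0.1,1.9],[0,0,0],-1],
  [[0.1,0,1.9],[0,0,0],-1],
  [[0.1,0,1.4],[0,0,0],-1],
  [[0,0,0],[0,0,0],-1],
])

```text
time: 33.8
tcp_pos: [0.4845, -0.2214, 0.0748]
orientation: [[-0.829, -0.56, 0.003], [-0.56, 0.829, -0.002], [-0.002, -0.003, -1.0]]
wrist_force: [-0.3, 0.7, 1.0]
opening: 1.001
```

```bash
python3 - <<'E'
from h import *
plan([.4823,-.2208,.046],-146.5,.02,.13)
E
```

```text
t 33.8 p [ 0.4845 -0.2214  0.0748] yaw -146.0 z [ 0.003 -0.002 -1.   ] op 1.001 F [-0.3  0.7  1. ]
2 rows
[[0.08, 0.09, 1.44], [-0.001, 0.001, 0.005]]
[[0.07, 0.09, 1.44], [-0.001, 0.001, 0.005]]
```

>>> drive_tool([
  [[0.2,0.2,1.2],[0,0,0],-1],
  [[0,0,1.1],[0,0,0],-1],
  [[0,0,0.4],[0,0,0],-1],
  [[0,0,0],[0,0,0],-1],
])

```text
time: 34.2
tcp_pos: [0.4831, -0.2213, 0.0486]
orientation: [[-0.827, -0.562, 0.007], [-0.562, 0.827, -0.004], [-0.003, -0.007, -1.0]]
wrist_force: [-0.4, 1.0, 0.5]
opening: 1.002
```

```bash
python3 - <<'E'
from h import *
r=save('wrist','w25')
plan([.4823,-.2208,.046],-146.5,.02,.13)
E
```

```text
t 34.25 p [ 0.4832 -0.2214  0.0489] yaw -145.8 z [ 0.007 -0.004 -1.   ] op 0.999 F [ 0.2  0.3 -0.3]
1 rows
[[0.04, 0.1, 0.29], [-0.007, 0.004, 0.012]]
```

View pics/w25.png

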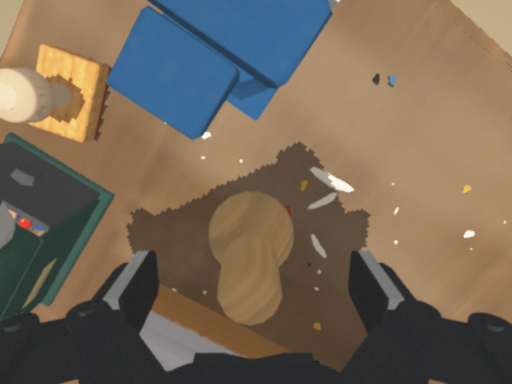

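Centred on the head (250, 290). Close.

>>> drive_tool([
  [[0,0.1,0.2],[-0.007,0.004,0],-0.3],
  [[0,0,0],[0,0,0],0.2],
  [[0,0,0],[0,0,0],0.5],
  [[0,0,0],[0,0,0],1],
  [[0,0,0],[0,0,0],1],
  [[0,0,0],[0,0,0],1],
  [[0,0,0],[0,0,0],1],
  [[0,0,0],[0,0,0],1],
])

```text
time: 35.05
tcp_pos: [0.4833, -0.2208, 0.0479]
orientation: [[-0.827, -0.562, 0.001], [-0.562, 0.827, -0.001], [-0.0, -0.001, -1.0]]
wrist_force: [0.1, -0.2, -0.2]
opening: 0.286
```

>>> drive_tool([
  [[0,0,-1.5],[0,0,0],1],
  [[0,0,-3],[0,0,0],1],
  [[0,0,-3],[0,0,0],1],
  [[0,0,-3],[0,0,0],1],
  [[0,0,-3],[0,0,0],1],
  [[0,0,-3],[0,0,0],1],
  [[0,0,-3],[0,0,0],1],
  [[0,0,-3],[0,0,0],1],
  [[0,0,-3],[0,0,0],1],
  [[0,0,-3],[0,0,0],1],
])

```text
time: 36.05
tcp_pos: [0.4805, -0.2193, 0.3389]
orientation: [[-0.827, -0.561, -0.01], [-0.561, 0.827, 0.005], [0.005, 0.01, -1.0]]
wrist_force: [0.1, 0.2, -2.0]
opening: 0.284
```

```bash
python3 - <<'E'
from h import *
plan([.45,.0,.36],-80,.04,.13)
r=save('wrist','w26')
E
```

```text
t 36.05 p [ 0.4805 -0.2193  0.3389] yaw -145.8 z [-0.01   0.005 -1.   ] op 0.284 F [ 0.1  0.2 -2. ]
9 rows
[[-1.09, 2.21, -0.22], [0.001, 0.0, -0.128]]
[[-1.36, 2.05, -0.22], [0.001, 0.0, -0.128]]
[[-1.61, 1.86, -0.22], [0.001, 0.0, -0.128]]
[[-1.83, 1.64, -0.23], [0.001, 0.0, -0.128]]
[[-2.03, 1.39, -0.23], [0.001, 0.0, -0.128]]
[[-2.19, 1.12, -0.23], [0.001, 0.0, -0.128]]
[[-2.31, 0.84, -0.23], [0.001, 0.0, -0.128]]
[[-2.4, 0.53, -0.23], [0.001, 0.0, -0.128]]
[[-2.45, 0.22, -0.23], [0.001, 0.0, -0.128]]
```

View pics/w26.png

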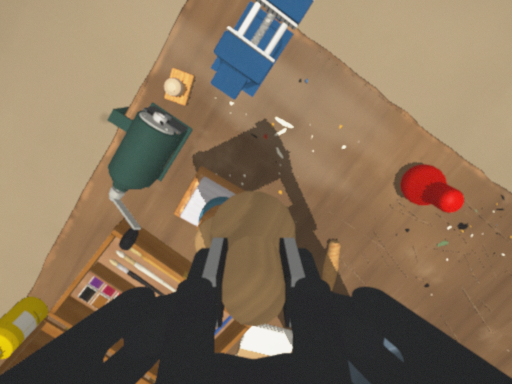

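>>> drive_tool([
  [[-1.1,2.2,-0.3],[0,0,-0.128],1],
  [[-1.4,2.1,-0.3],[0,0,-0.128],1],
  [[-1.6,1.9,-0.3],[0,0,-0.128],1],
  [[-1.8,1.6,-0.3],[0,0,-0.128],1],
  [[-2.0,1.4,-0.3],[0,0,-0.128],1],
  [[-2.2,1.1,-0.3],[0,0,-0.128],1],
  [[-2.3,0.8,-0.3],[0,0,-0.128],1],
  [[-2.4,0.5,-0.3],[0,0,-0.128],1],
  [[-3,0.2,-0.3],[0,0,-0.128],1],
  [[-4,0,0],[0,0,0],1],
])

```text
time: 37.1
tcp_pos: [0.4369, 0.0491, 0.3715]
orientation: [[0.218, -0.976, -0.003], [-0.976, -0.218, -0.0], [-0.0, 0.003, -1.0]]
wrist_force: [0.2, -0.0, -0.7]
opening: 0.288
```

```bash
python3 - <<'E'
from h import *
plan([.44,.27,.36],-65,.04,.13)
E
```

```text
t 37.1 p [0.4369 0.0491 0.3715] yaw -77.4 z [-0.003 -0.    -1.   ] op 0.288 F [ 0.2 -0.  -0.7]
6 rows
[[-3.58, -0.86, 0.19], [0.0, 0.0, -0.036]]
[[-3.55, -0.98, 0.19], [0.0, 0.0, -0.036]]
[[-3.51, -1.11, 0.19], [0.0, 0.0, -0.036]]
[[-3.47, -1.24, 0.19], [0.0, 0.0, -0.036]]
[[-3.42, -1.36, 0.19], [0.0, 0.0, -0.036]]
[[-3.37, -1.48, 0.19], [0.0, 0.0, -0.036]]
```

>>> drive_tool([
  [[-3.6,-0.9,0],[0,0,-0.036],1],
  [[-3.6,-1.0,0],[0,0,-0.036],1],
  [[-3.5,-1.1,0],[0,0,-0.036],1],
  [[-3.5,-1.2,0],[0,0,-0.036],1],
  [[-3.4,-1.4,0],[0,0,-0.036],1],
  [[-3.0,-1.5,0],[0,0,-0.036],1],
  [[0,0,0],[0,0,0],1],
  [[0,0,0],[0,0,0],1],
])

```text
time: 37.9
tcp_pos: [0.4374, 0.2798, 0.3692]
orientation: [[0.435, -0.901, -0.005], [-0.901, -0.435, -0.001], [-0.001, 0.005, -1.0]]
wrist_force: [0.3, -0.8, -1.6]
opening: 0.288
```

```bash
python3 - <<'E'
from h import *
r=look('wrist',[('rack',.012),('figure_a',.024)])
plan([.5,.3,.36],-65,.04,.13)
zoom(r['img'],'w27',0,0,512,384,1.5); zoom(r['img'],'w27z',170,0,370,200,4)
np.save('pics/w27.npy',r,allow_pickle=True)
E
```

```text
rack 0.83 [174.0, 2.0, 312.0, 106.0] mean [0.552 0.352] rect [0.5586 0.3568] [0.1403 0.1395] 84.0 circ [0.5585 0.3562] 0.0952
figure_a 0.87 [163.0, 122.0, 196.0, 152.0] mean [0.3988 0.377 ] rect [0.3992 0.3774] [0.0447 0.049 ] 22.9 circ [0.3976 0.3775] 0.0267
figure_a 0.87 [209.0, 192.0, 293.0, 325.0] mean [0.2649 0.1966] rect [0.2521 0.1985] [0.2522 0.136 ] 21.4 circ [0.2562 0.1879] 0.1265
figure_a 0.61 [227.0, 116.0, 260.0, 151.0] mean [0.441  0.2999] rect [0.4407 0.2996] [0.0445 0.0448] 70.1 circ [0.4406 0.3001] 0.0233
t 38.05 p [0.4377 0.2788 0.3696] yaw -64.3 z [-0.004 -0.001 -1.   ] op 0.286 F [-0.3 -0.3 -0.6]
2 rows
[[0.39, -3.27, 0.47], [0.002, 0.001, 0.006]]
[[0.37, -3.27, 0.47], [0.002, 0.001, 0.006]]
```

View pics/w27.png

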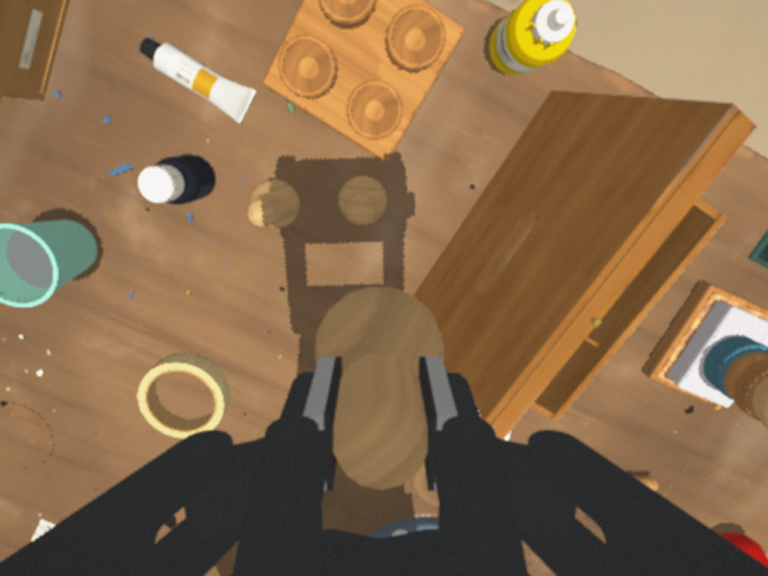

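```bash
python3 - <<'E'
from h import *
r=np.load('pics/w27.npy',allow_pickle=True).item()
P=np.array([at(r,x/1.5,y/1.5,.038)[:2] for x,y in [(375,108),(308,66),(415,38),(347,-1)]]);print(P,P.mean(0))
P=np.array([at(r,x/1.5,y/1.5,.012)[:2] for x,y in [(263,83),(386,156),(464,32)]]);print(P,(P[0]+P[2])/2,np.linalg.norm(np.diff(P,axis=0),axis=1))
d=P[1]-P[0];print(np.degrees(np.arctan2(d[1],d[0])))
for a in [-7,-6,-5]:
  c=np.array([.5586,.3568]);a=np.radians(a);u=np.array([np.cos(a),np.sin(a)])*.035;v=np.array([-u[1],u[0]])
  print([np.round(c+i*u+j*v,4).tolist() for i in(-1,1) for j in (-1,1)])
E
```

```text
[[0.52243642 0.32556137]
 [0.52814156 0.39380653]
 [0.58903095 0.31898684]
 [0.59059717 0.38461774]] [0.55755153 0.35574312]
[[0.49753156 0.43056183]
 [0.48819033 0.29747663]
 [0.61747104 0.28133612]] [0.5575013  0.35594897] [0.13341262 0.13028437]
-94.01499439588805
[[0.5196, 0.3263], [0.5281, 0.3958], [0.5891, 0.3178], [0.5976, 0.3873]]
[[0.5201, 0.3257], [0.5275, 0.3953], [0.5897, 0.3183], [0.5971, 0.3879]]
[[0.5207, 0.325], [0.5268, 0.3947], [0.5904, 0.3189], [0.5965, 0.3886]]
```

View pics/w27z.png

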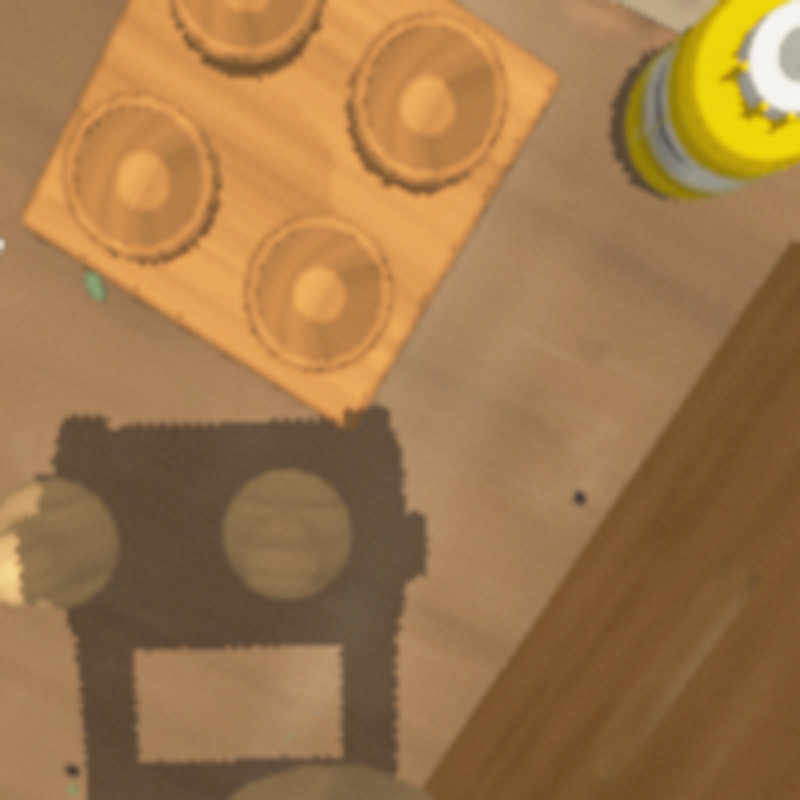

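```bash
python3 - <<'E'
from h import *
plan([.596,.387,.25],-51,.035,.13)
E
```

```text
t 38.05 p [0.4377 0.2788 0.3696] yaw -64.3 z [-0.004 -0.001 -1.   ] op 0.286 F [-0.3 -0.3 -0.6]
7 rows
[[-0.41, -2.71, 1.7], [0.001, 0.0, -0.033]]
[[-0.32, -2.73, 1.7], [0.001, 0.0, -0.033]]
[[-0.23, -2.73, 1.7], [0.001, 0.0, -0.033]]
[[-0.14, -2.74, 1.7], [0.001, 0.0, -0.033]]
[[-0.05, -2.74, 1.7], [0.001, 0.0, -0.033]]
[[0.04, -2.74, 1.71], [0.001, 0.0, -0.033]]
[[0.13, -2.74, 1.71], [0.001, 0.0, -0.033]]
```

>>> drive_tool([
  [[-0.4,-2.7,1.7],[0,0,-0.033],1],
  [[-0.3,-2.7,1.7],[0,0,-0.033],1],
  [[-0.2,-2.7,1.7],[0,0,-0.033],1],
  [[-0.1,-2.7,1.7],[0,0,-0.033],1],
  [[0,-2.7,1.7],[0,0,-0.033],1],
  [[0,-2.7,1.7],[0,0,-0.033],1],
  [[0,-2.7,1.7],[0,0,-0.033],1],
  [[0,0,0],[0,0,0],1],
  [[0,0,0],[0,0,0],1],
])

```text
time: 38.95
tcp_pos: [0.6034, 0.3792, 0.2485]
orientation: [[0.624, -0.782, 0.0], [-0.782, -0.624, 0.0], [0.0, -0.0, -1.0]]
wrist_force: [0.4, 0.5, -0.2]
opening: 0.284
```

```bash
python3 - <<'E'
from h import *
r=save('wrist','w28')
plan([.596,.387,.13],-51,.025,.13)
for p in [[.596,.387,.038],[.5277,.3947,.038],[.521,.3257,.038],[.5895,.3185,.038]]: print(np.round(proj(r,p)))
E
```

```text
t 39.0 p [0.6032 0.379  0.2484] yaw -51.4 z [-0. -0. -1.] op 0.286 F [-0.3 -1.1 -0.7]
5 rows
[[-0.21, 0.01, 2.37], [0.0, -0.0, -0.001]]
[[-0.21, 0.01, 2.37], [0.0, -0.0, -0.001]]
[[-0.21, 0.01, 2.37], [0.0, -0.0, -0.001]]
[[-0.21, 0.01, 2.37], [0.0, -0.0, -0.001]]
[[-0.21, 0.01, 2.37], [0.0, -0.0, -0.001]]
[243. 163.]
[201. 204.]
[245. 243.]
[287. 204.]
```

View pics/w28.png

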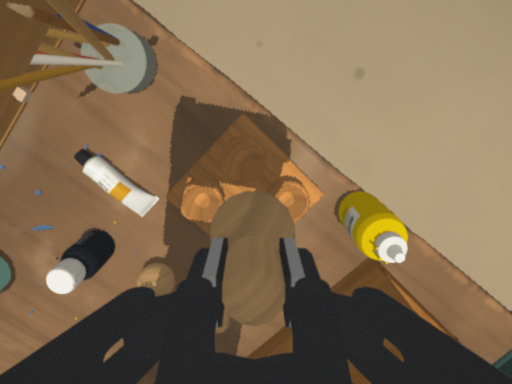

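>>> drive_tool([
  [[-0.5,0,2.4],[0,0,0],1],
  [[-0.3,0,2.4],[0,0,0],1],
  [[-0.1,0,2.4],[0,0,0],1],
  [[0,0,2.4],[0,0,0],1],
  [[0,0,2.0],[0,0,0],1],
  [[0,0,0],[0,0,0],1],
])

```text
time: 39.6
tcp_pos: [0.5979, 0.3829, 0.1391]
orientation: [[0.619, -0.786, 0.01], [-0.786, -0.619, 0.005], [0.002, -0.011, -1.0]]
wrist_force: [-0.5, -0.2, -1.8]
opening: 0.285
```

```bash
python3 - <<'E'
from h import *
r=save('wrist','w29')
plan([.5975,.387,.0765],-51,.02,.13)
for p in [[.598,.387,.038],[.5277,.3947,.038],[.521,.3257,.038],[.5895,.3185,.038]]: print(np.round(proj(r,p)))
E
```

```text
t 39.65 p [0.5987 0.3833 0.1411] yaw -51.8 z [ 0.013  0.007 -1.   ] op 0.287 F [ 0.4  0.7 -0.6]
4 rows
[[-0.09, -0.01, 1.61], [-0.003, -0.001, -0.003]]
[[-0.09, -0.02, 1.61], [-0.003, -0.001, -0.003]]
[[-0.09, -0.02, 1.61], [-0.003, -0.001, -0.003]]
[[-0.09, -0.03, 1.61], [-0.003, -0.001, -0.003]]
[249. 189.]
[188. 249.]
[250. 299.]
[308. 247.]
```

View pics/w29.png

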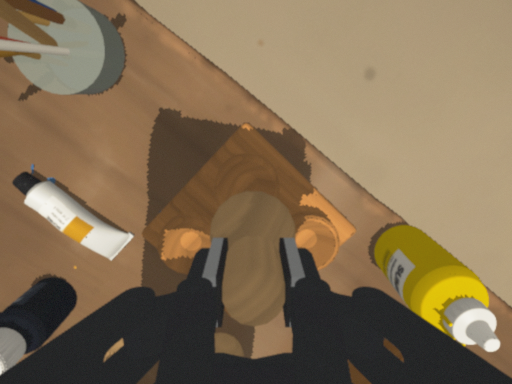

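>>> drive_tool([
  [[-0.3,-0.1,1.6],[-0.01,-0.004,0],1],
  [[0,0,1.6],[0,0,0],1],
  [[0,0,1.2],[0,0,0],1],
  [[0,0,0],[0,0,0],1],
])

```text
time: 40.05
tcp_pos: [0.5991, 0.3871, 0.0984]
orientation: [[0.618, -0.786, 0.007], [-0.786, -0.618, 0.006], [-0.001, -0.009, -1.0]]
wrist_force: [0.2, -0.6, -1.3]
opening: 0.286
```

```bash
python3 - <<'E'
from h import *
plan([.5975,.387,.0765],-51,.02,.13)
E
```

```text
t 40.05 p [0.5991 0.3871 0.0984] yaw -51.8 z [ 0.007  0.006 -1.   ] op 0.286 F [ 0.2 -0.6 -1.3]
2 rows
[[-0.05, 0.08, 1.09], [-0.005, 0.0, -0.007]]
[[-0.05, 0.07, 1.09], [-0.005, 0.0, -0.007]]
```

>>> drive_tool([
  [[-0.1,0.15,0.8],[-0.01,0,0],1],
  [[0,0,0.7],[0,0,0],1],
  [[0,0,0.4],[0,0,0],1],
  [[0,0,0],[0,0,0],1],
])

```text
time: 40.45
tcp_pos: [0.5974, 0.3871, 0.0779]
orientation: [[0.618, -0.786, -0.002], [-0.786, -0.618, -0.0], [-0.001, 0.001, -1.0]]
wrist_force: [-0.1, -0.4, -1.3]
opening: 0.288
```

```bash
python3 - <<'E'
from h import *
plan([.5975,.387,.0765],-51,.02,.13)
E
```

```text
t 40.45 p [0.5974 0.3871 0.0779] yaw -51.8 z [-0.002 -0.    -1.   ] op 0.288 F [-0.1 -0.4 -1.3]
1 rows
[[0.01, 0.0, 0.14], [0.001, 0.001, -0.014]]
```

>>> drive_tool([
  [[0,0,0.15],[0,0,0],1],
  [[0,0,0],[0,0,0],0.3],
  [[0,0,0],[0,0,0],0.1],
  [[0,0,0],[0,0,0],-0.2],
  [[0,0,0],[0,0,0],-0.4],
  [[0,0,-1.5],[0,0,0],-0.5],
  [[0,0,-2.5],[0,0,0],-0.5],
  [[0,0,-3],[0,0,0],-0.5],
  [[0,0,-3],[0,0,0],-0.5],
  [[0,0,-2],[0,0,0],-1],
])

```text
time: 41.45
tcp_pos: [0.5972, 0.3868, 0.2035]
orientation: [[0.618, -0.786, -0.002], [-0.786, -0.618, -0.001], [-0.001, 0.002, -1.0]]
wrist_force: [0.5, -0.3, -0.4]
opening: 0.9
```

```bash
python3 - <<'E'
from h import *
r=save('wrist','w30')
plan([.44,.29,.22],-51,.035,.13)
E
```

```text
t 41.5 p [0.5982 0.3875 0.2072] yaw -51.8 z [ 0.002  0.002 -1.   ] op 0.972 F [1.1 1.2 3.7]
6 rows
[[-0.35, 3.08, -0.22], [-0.0, 0.0, -0.002]]
[[-0.36, 3.08, -0.22], [-0.0, 0.0, -0.002]]
[[-0.37, 3.07, -0.22], [-0.0, 0.0, -0.002]]
[[-0.37, 3.07, -0.22], [-0.0, 0.0, -0.002]]
[[-0.38, 3.07, -0.22], [-0.0, 0.0, -0.002]]
[[-0.39, 3.07, -0.21], [-0.0, 0.0, -0.002]]
```

View pics/w30.png

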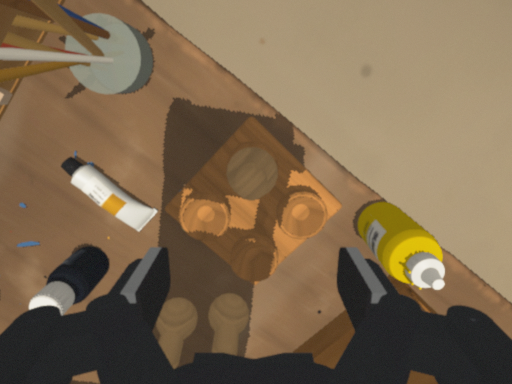

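>>> drive_tool([
  [[-0.4,3.1,0],[0,0,0],-1],
  [[-0.4,3.1,0],[0,0,0],-1],
  [[-0.4,3.1,0],[0,0,0],-1],
  [[-0.4,3.1,0],[0,0,0],-1],
  [[-0.4,3.0,0],[0,0,0],-1],
  [[-0.4,2.5,0],[0,0,0],-1],
  [[0,0,0],[0,0,0],-1],
  [[0,0,0],[0,0,0],-1],
])

```text
time: 42.3
tcp_pos: [0.4379, 0.2927, 0.2141]
orientation: [[0.618, -0.786, 0.012], [-0.786, -0.618, 0.007], [0.002, -0.014, -1.0]]
wrist_force: [0.4, 0.5, 0.3]
opening: 0.998
```

```bash
python3 - <<'E'
from h import *
r=look('wrist',[('figure_a',.024)])
plan([.4405,.2998,.12],-51,.025,.13)
print(proj(r,[.4405,.2998,.08]),proj(r,[.4405,.2998,.024]))
zoom(r['img'],'w31',0,0,512,384,1)
E
```

```text
figure_a 0.97 [227.0, 135.0, 273.0, 190.0] mean [0.4396 0.2996] rect [0.4394 0.3003] [0.0469 0.0491] 84.3 circ [0.4378 0.2994] 0.0267
figure_a 0.81 [162.0, 141.0, 210.0, 192.0] mean [0.3976 0.347 ] rect [0.3972 0.3486] [0.0467 0.0564] 60.3 circ [0.3957 0.3473] 0.0294
t 42.4 p [0.4382 0.2929 0.2136] yaw -51.8 z [ 0.012  0.007 -1.   ] op 1.003 F [ 0.6 -0.7 -0.4]
4 rows
[[-0.1, -0.12, 2.34], [-0.003, -0.0, -0.004]]
[[-0.1, -0.13, 2.34], [-0.003, -0.0, -0.004]]
[[-0.1, -0.14, 2.34], [-0.003, -0.0, -0.004]]
[[-0.1, -0.14, 2.34], [-0.003, -0.0, -0.004]]
[248.24827385 174.7837997 ] [248.88714597 162.10207089]
```

View pics/w31.png

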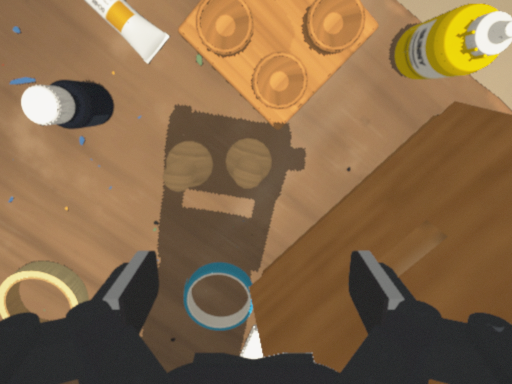

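>>> drive_tool([
  [[0,0,0],[0,0,0.14],-1],
  [[0,0,0],[0,0,0.14],-1],
  [[0,0,0],[0,0,0.14],-1],
  [[0,0,0],[0,0,0.14],-1],
  [[0,0,0],[0,0,0.14],-1],
  [[0,0,0],[0,0,0.14],-1],
  [[0,0,0],[0,0,0],-1],
])

```text
time: 43.1
tcp_pos: [0.4434, 0.2956, 0.2133]
orientation: [[-0.205, -0.979, 0.013], [-0.979, 0.205, 0.008], [-0.01, -0.011, -1.0]]
wrist_force: [0.4, 0.0, -0.5]
opening: 0.998
```

```bash
python3 - <<'E'
from h import *
r=look('wrist',[('figure_a',.024)])
plan([.4405,.2998,.12],-100,.025,.13)
print(proj(r,[.4405,.2998,.08]),proj(r,[.4405,.2998,.024]))
zoom(r['img'],'w32',0,0,512,384,1)
E
```

```text
figure_a 0.94 [193.0, 193.0, 234.0, 251.0] mean [0.3958 0.3495] rect [0.3923 0.3483] [0.0464 0.066 ] 75.3 circ [0.3923 0.3501] 0.0337
figure_a 0.91 [49.0, 1.0, 141.0, 52.0] mean [0.606  0.4049] rect [0.6033 0.4117] [0.0808 0.0443] 78.0 circ [0.6105 0.4105] 0.0426
figure_a 0.73 [228.0, 148.0, 277.0, 204.0] mean [0.4383 0.3009] rect [0.4384 0.3013] [0.0479 0.0503] 33.2 circ [0.4366 0.301 ] 0.0277
t 43.2 p [0.4432 0.2955 0.2133] yaw -101.5 z [ 0.013  0.008 -1.   ] op 1.001 F [-1.1 -0.6  0.3]
4 rows
[[-0.07, 0.11, 2.33], [-0.003, 0.002, -0.006]]
[[-0.08, 0.11, 2.33], [-0.003, 0.002, -0.006]]
[[-0.08, 0.1, 2.33], [-0.003, 0.002, -0.006]]
[[-0.09, 0.09, 2.33], [-0.003, 0.002, -0.006]]
[249.62673162 186.3154277 ] [250.74478707 171.74184668]
```

View pics/w32.png

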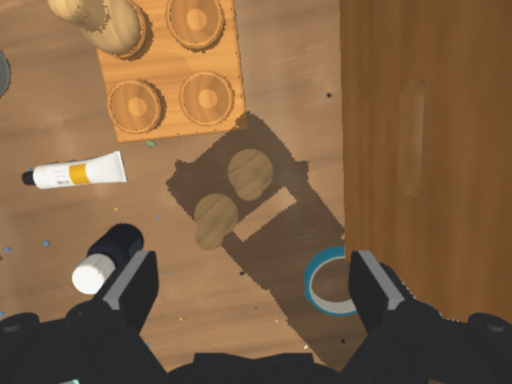

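>>> drive_tool([
  [[-0.2,0.2,2.3],[-0.006,0.004,0],-1],
  [[-0.1,0.1,2.3],[-0.003,0.002,0],-1],
  [[-0.1,0.1,2.3],[-0.003,0.002,0],-1],
  [[0,0,2.0],[0,0,0],-1],
  [[0,0,0],[0,0,0],-1],
])

```text
time: 43.7
tcp_pos: [0.4424, 0.3018, 0.1221]
orientation: [[-0.179, -0.984, 0.002], [-0.984, 0.179, 0.003], [-0.004, -0.001, -1.0]]
wrist_force: [0.0, -1.2, 0.4]
opening: 0.999
```

```bash
python3 - <<'E'
from h import *
r=save('wrist','w33')
plan([.4405,.2998,.047],-100,.018,.13)
print(proj(r,[.4405,.2998,.08]),proj(r,[.4405,.2998,.024]))
E
```

```text
t 43.75 p [0.443  0.3022 0.1234] yaw -100.3 z [ 0.003  0.004 -1.   ] op 1.0 F [-0.3  0.6 -0.1]
5 rows
[[0.06, 0.05, 1.53], [-0.001, 0.001, -0.001]]
[[0.06, 0.04, 1.53], [-0.001, 0.001, -0.001]]
[[0.06, 0.04, 1.53], [-0.001, 0.001, -0.001]]
[[0.06, 0.04, 1.53], [-0.001, 0.001, -0.001]]
[[0.06, 0.04, 1.53], [-0.001, 0.001, -0.001]]
[255.74703026 222.85979595] [255.47388967 194.7105285 ]
```

View pics/w33.png

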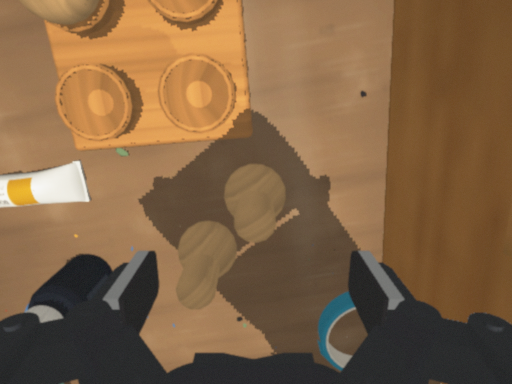

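>>> drive_tool([
  [[0.2,0.1,1.5],[0,0,0],-1],
  [[0.1,0.1,1.5],[0,0,0],-1],
  [[0,0,1.5],[0,0,0],-1],
  [[0,0,1.5],[0,0,0],-1],
  [[0,0,0],[0,0,0],-1],
])

```text
time: 44.25
tcp_pos: [0.4449, 0.302, 0.0683]
orientation: [[-0.17, -0.985, 0.012], [-0.985, 0.17, 0.009], [-0.011, -0.01, -1.0]]
wrist_force: [-0.7, -0.0, -0.6]
opening: 1.003
```

```bash
python3 - <<'E'
from h import *
r=save('wrist','w34')
plan([.4405,.2998,.047],-100,.018,.13)
print(proj(r,[.4405,.2998,.08]),proj(r,[.4405,.2998,.024]))
E
```

```text
t 44.3 p [0.4455 0.3024 0.0694] yaw -99.8 z [ 0.013  0.01  -1.   ] op 1.0 F [-0.1 -0.5 -0. ]
2 rows
[[0.18, 0.24, 1.11], [-0.006, 0.006, 0.002]]
[[0.18, 0.23, 1.12], [-0.006, 0.006, 0.002]]
[257.42634134 273.82967935] [257.30939566 225.82069528]
```

View pics/w34.png

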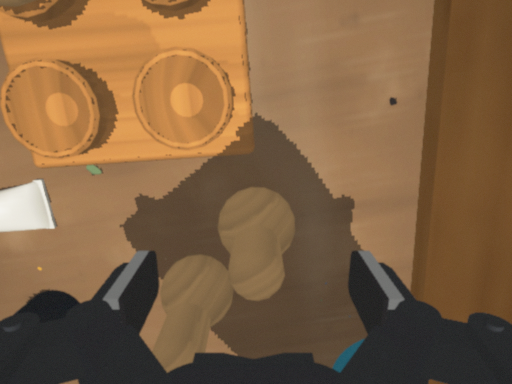

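>>> drive_tool([
  [[0.3,0.4,0.8],[-0.012,0.012,0],-0.5],
  [[0,0,0.8],[0,0,0],-0.5],
  [[0,0,0.6],[0,0,0],-0.5],
  [[0,0,0],[0,0,0],-0.5],
])

```text
time: 44.7
tcp_pos: [0.4425, 0.3009, 0.0488]
orientation: [[-0.168, -0.986, 0.002], [-0.986, 0.168, 0.001], [-0.002, -0.002, -1.0]]
wrist_force: [-0.3, -0.5, -1.4]
opening: 0.747
```

```bash
python3 - <<'E'
from h import *
r=save('wrist','w35')
plan([.4405,.2998,.047],-100,.018,.13)
print(proj(r,[.4405,.2998,.08]),proj(r,[.4405,.2998,.024]))
E
```

```text
t 44.75 p [0.4426 0.301  0.0491] yaw -99.7 z [ 0.003  0.002 -1.   ] op 0.751 F [0.1 0.3 0.6]
1 rows
[[0.15, 0.19, 0.21], [-0.002, 0.002, 0.006]]
[254.34402413 295.51018297] [254.19929789 235.26529644]
```

View pics/w35.png

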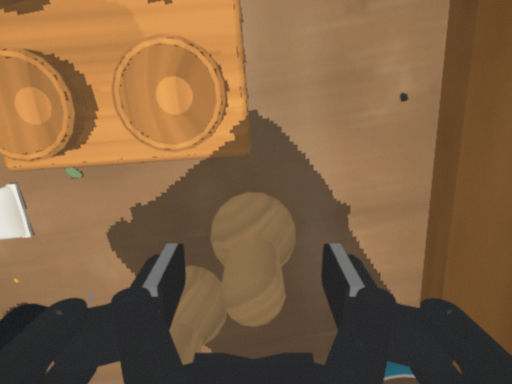

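>>> drive_tool([
  [[0.1,0.15,0.2],[-0.002,0.002,0],-0.2],
  [[0,0,0],[0,0,0],0.1],
  [[0,0,0],[0,0,0],0.4],
  [[0,0,0],[0,0,0],1],
  [[0,0,0],[0,0,0],1],
  [[0,0,0],[0,0,0],1],
  [[0,0,0],[0,0,0],1],
  [[0,0,0],[0,0,0],1],
])

```text
time: 45.55
tcp_pos: [0.4412, 0.3005, 0.0476]
orientation: [[-0.168, -0.986, 0.001], [-0.986, 0.168, 0.0], [-0.001, -0.001, -1.0]]
wrist_force: [-0.3, 0.7, -0.6]
opening: 0.291
```

>>> drive_tool([
  [[0,0,-1.5],[0,0,0],1],
  [[0,0,-2.5],[0,0,0],1],
  [[0,0,-3],[0,0,0],1],
  [[0,0,-3],[0,0,0],1],
  [[0,0,-3],[0,0,0],1],
  [[0,0,0],[0,0,0],1],
])

```text
time: 46.15
tcp_pos: [0.4399, 0.2996, 0.1809]
orientation: [[-0.168, -0.986, -0.003], [-0.986, 0.168, -0.002], [0.003, 0.003, -1.0]]
wrist_force: [0.2, 0.2, -1.6]
opening: 0.284
```

```bash
python3 - <<'E'
from h import *
r=save('wrist','w36')
plan([.53,.39,.18],-51,.025,.13)
E
```

```text
t 46.2 p [0.4391 0.299  0.1789] yaw -99.7 z [-0.005 -0.004 -1.   ] op 0.284 F [ 0.1 -0.  -1.7]
7 rows
[[-1.5, -1.06, -0.03], [0.001, -0.0, -0.121]]
[[-1.36, -1.24, -0.03], [0.001, -0.0, -0.121]]
[[-1.2, -1.39, -0.03], [0.001, -0.0, -0.121]]
[[-1.02, -1.53, -0.02], [0.001, -0.0, -0.121]]
[[-0.83, -1.64, -0.02], [0.001, -0.0, -0.121]]
[[-0.63, -1.73, -0.02], [0.001, -0.0, -0.121]]
[[-0.41, -1.79, -0.02], [0.001, -0.0, -0.121]]
```

View pics/w36.png

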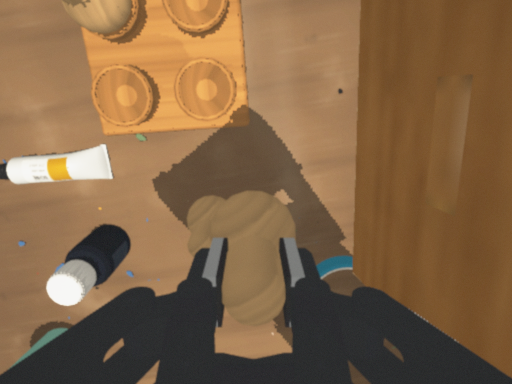

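>>> drive_tool([
  [[-1.5,-1.1,0],[0,0,-0.12],1],
  [[-1.4,-1.2,0],[0,0,-0.12],1],
  [[-1.2,-1.4,0],[0,0,-0.12],1],
  [[-1.0,-1.5,0],[0,0,-0.12],1],
  [[-0.8,-1.6,0],[0,0,-0.12],1],
  [[-0.6,-1.7,0],[0,0,-0.12],1],
  [[-0.4,-1.8,0],[0,0,-0.12],1],
  [[0,0,0],[0,0,0],1],
  [[0,0,0],[0,0,0],1],
])

```text
time: 47.1
tcp_pos: [0.5265, 0.3894, 0.1618]
orientation: [[0.646, -0.763, -0.024], [-0.764, -0.646, -0.015], [-0.004, 0.028, -1.0]]
wrist_force: [0.4, -0.7, -1.2]
opening: 0.287
```

```bash
python3 - <<'E'
from h import *
r=save('wrist','w37')
plan([.5285,.3945,.12],-51,.02,.13)
for p in [[.5285,.3945,.038],[.521,.3257,.038],[.5895,.3185,.038],[.598,.387,.115]]: print(np.round(proj(r,p)))
E
```

```text
t 47.15 p [0.5264 0.3893 0.1618] yaw -49.8 z [-0.024 -0.015 -1.   ] op 0.287 F [-0.1 -1.1 -1.5]
3 rows
[[-0.08, -0.21, 1.39], [0.009, 0.001, 0.007]]
[[-0.09, -0.19, 1.39], [0.009, 0.001, 0.007]]
[[-0.09, -0.18, 1.39], [0.009, 0.001, 0.007]]
[251. 174.]
[305. 229.]
[367. 177.]
[339. 128.]
```

View pics/w37.png

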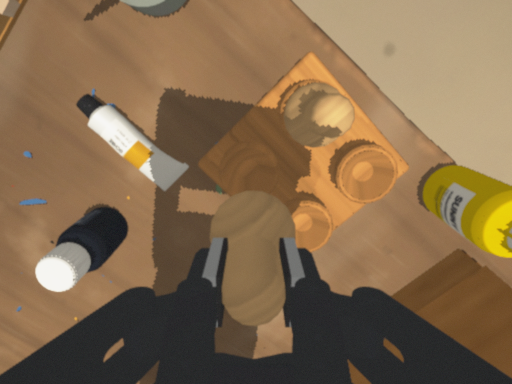

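>>> drive_tool([
  [[-0.2,-0.5,1.2],[0.027,0.003,0],1],
  [[0,0,1.3],[0,0,0],1],
  [[0,0,1.2],[0,0,0],1],
  [[0,0,0],[0,0,0],1],
])

```text
time: 47.55
tcp_pos: [0.5268, 0.3918, 0.1218]
orientation: [[0.641, -0.768, -0.004], [-0.768, -0.641, -0.002], [-0.001, 0.004, -1.0]]
wrist_force: [-0.2, 0.2, -1.0]
opening: 0.285
```

```bash
python3 - <<'E'
from h import *
r=save('wrist','w38')
plan([.5285,.3945,.0762],-51,.02,.13)
for p in [[.5285,.3945,.038],[.521,.3257,.038],[.5895,.3185,.038],[.598,.387,.115]]: print(np.round(proj(r,p)))
E
```

```text
t 47.6 p [0.5272 0.3921 0.1227] yaw -50.2 z [-0.003 -0.001 -1.   ] op 0.285 F [-0.3  0.2 -1.4]
3 rows
[[-0.03, -0.09, 1.55], [0.001, 0.0, 0.005]]
[[-0.03, -0.09, 1.55], [0.001, 0.0, 0.005]]
[[-0.04, -0.09, 1.55], [0.001, 0.0, 0.005]]
[252. 194.]
[315. 256.]
[387. 196.]
[362. 144.]
```

View pics/w38.png

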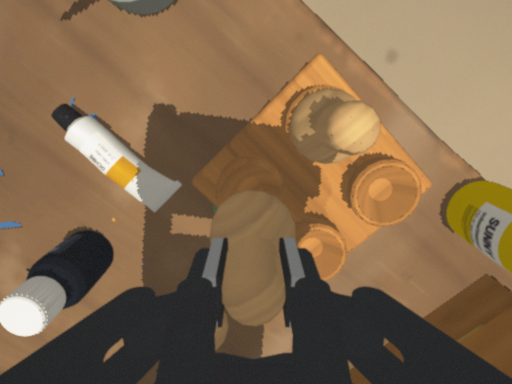

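>>> drive_tool([
  [[-0.1,-0.3,1.5],[0.003,0,0],1],
  [[0,0,1.5],[0,0,0],1],
  [[0,0,1.0],[0,0,0],1],
  [[0,0,0],[0,0,0],1],
])

```text
time: 48.0
tcp_pos: [0.5292, 0.395, 0.0798]
orientation: [[0.64, -0.768, 0.0], [-0.768, -0.64, 0.001], [-0.001, -0.001, -1.0]]
wrist_force: [0.5, 0.4, -1.1]
opening: 0.288
```

```bash
python3 - <<'E'
from h import *
plan([.5285,.3945,.0762],-51,.02,.13)
E
```

```text
t 48.0 p [0.5292 0.395  0.0798] yaw -50.2 z [ 0.     0.001 -1.   ] op 0.288 F [ 0.5  0.4 -1.1]
1 rows
[[-0.01, 0.08, 0.36], [-0.001, 0.001, 0.014]]
```

>>> drive_tool([
  [[0,0.1,0.2],[0,0,0],1],
  [[0,0,0.2],[0,0,0],1],
  [[0,0,0],[0,0,0],0.3],
  [[0,0,0],[0,0,0],0.1],
  [[0,0,0],[0,0,0],-0.2],
  [[0,0,0],[0,0,0],-0.4],
  [[0,0,-1.5],[0,0,0],-0.4],
  [[0,0,-2.5],[0,0,0],-0.4],
  [[0,0,-3],[0,0,0],-0.4],
  [[0,0,-3],[0,0,0],-1],
])

```text
time: 49.0
tcp_pos: [0.5276, 0.3936, 0.1795]
orientation: [[0.64, -0.768, -0.002], [-0.768, -0.64, -0.001], [-0.001, 0.002, -1.0]]
wrist_force: [-0.3, 0.3, 0.6]
opening: 0.852
```

```bash
python3 - <<'E'
from h import *
r=save('wrist','w39')
plan([.40,.32,.22],-51,.03,.13)
rs=save('side','s39');zoom(rs['img'],'s39z',280,150,420,290,4)
E
```

```text
t 49.05 p [0.5295 0.3949 0.1855] yaw -50.2 z [ 0.004  0.004 -1.   ] op 0.926 F [1.6 1.5 5.2]
6 rows
[[-0.42, 2.45, -0.59], [-0.001, 0.0, 0.002]]
[[-0.42, 2.46, -0.59], [-0.001, 0.0, 0.002]]
[[-0.41, 2.46, -0.58], [-0.001, 0.0, 0.002]]
[[-0.41, 2.46, -0.58], [-0.001, 0.0, 0.002]]
[[-0.4, 2.46, -0.58], [-0.001, 0.0, 0.002]]
[[-0.39, 2.46, -0.58], [-0.001, 0.0, 0.002]]
```

View pics/w39.png

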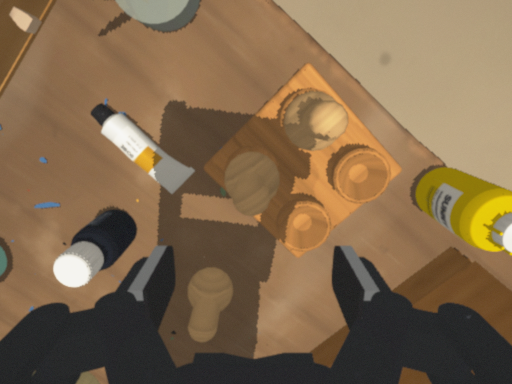

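View pics/s39z.png

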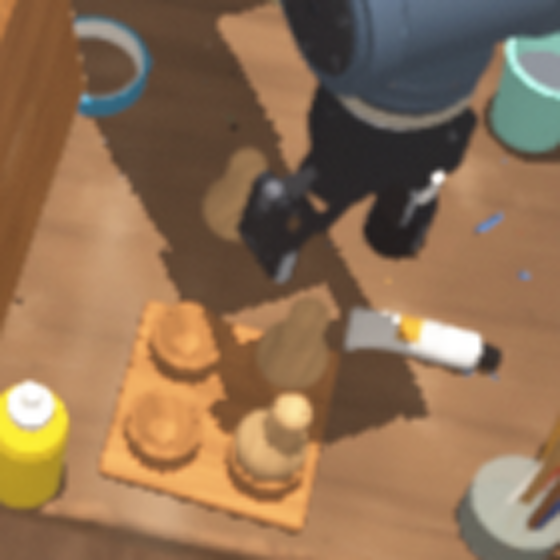

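>>> drive_tool([
  [[-0.4,2.5,-0.6],[0,0,-0.06],-1],
  [[-0.4,2.5,-0.6],[0,0,-0.06],-1],
  [[-0.4,2.5,-0.6],[0,0,-0.06],-1],
  [[-0.4,2.5,-0.6],[0,0,-0.06],-1],
  [[-0.4,2.5,-0.6],[0,0,-0.06],-1],
  [[0,2.5,0],[0,0,-0.06],-1],
  [[0,0,0],[0,0,0],-1],
  [[0,0,0],[0,0,0],-1],
])

```text
time: 49.9
tcp_pos: [0.4118, 0.2929, 0.218]
orientation: [[0.877, -0.481, 0.01], [-0.481, -0.877, 0.007], [0.005, -0.011, -1.0]]
wrist_force: [-0.4, -0.5, -0.1]
opening: 1.0
```

```bash
python3 - <<'E'
from h import *
r=look('wrist',[('figure_a',.024),('ink_bottle',.09)])
plan([.398,.348,.12],-31,.03,.13)
zoom(r['img'],'w40',0,0,512,384,1)
print(proj(r,[.398,.348,.08]),proj(r,[.398,.348,.024]))
np.save('pics/w40.npy',r,allow_pickle=True)
E
```

```text
figure_a 0.92 [287.0, 0.0, 346.0, 38.0] mean [0.5305 0.3905] rect [0.53  0.388] [0.03   0.0524] 61.3 circ [0.5346 0.3966] 0.0264
figure_a 0.64 [192.0, 103.0, 238.0, 152.0] mean [0.4006 0.3466] rect [0.4003 0.3467] [0.0457 0.0447] 61.2 circ [0.4002 0.3458] 0.0244
ink_bottle 0.68 [89.0, 2.0, 168.0, 51.0] mean [0.3933 0.4451] rect [0.3899 0.4442] [0.0338 0.056 ] 61.3 circ [0.3923 0.4488] 0.03
t 50.05 p [0.4119 0.2933 0.2173] yaw -28.7 z [ 0.009  0.006 -1.   ] op 1.0 F [ 0.6 -0.1 -0. ]
4 rows
[[-0.97, -1.01, 2.44], [-0.002, -0.001, 0.01]]
[[-0.98, -1.01, 2.44], [-0.002, -0.001, 0.01]]
[[-0.99, -1.0, 2.44], [-0.002, -0.001, 0.01]]
[[-1.0, -1.0, 2.43], [-0.002, -0.001, 0.01]]
[207.20242456 132.81020928] [214.30188548 126.45822019]
```

View pics/w40.png

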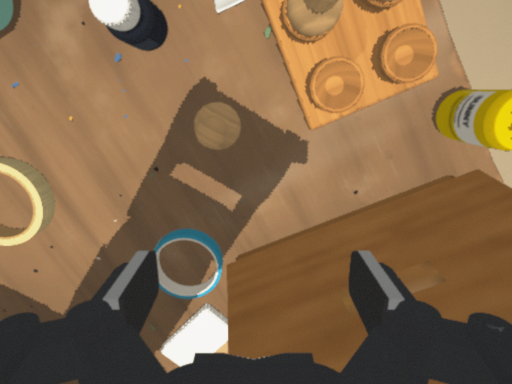

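>>> drive_tool([
  [[-1.2,-1.5,1.0],[-0.004,-0.002,0],-1],
  [[-1.2,-1.4,2.0],[-0.004,-0.002,0],-1],
  [[-0.8,-0.9,2.5],[0,0,0],-1],
  [[-0.3,-0.3,2.5],[0,0,0],-1],
  [[0,0,1.5],[0,0,0],-1],
  [[0,0,0],[0,0,0],-1],
])

```text
time: 50.65
tcp_pos: [0.4033, 0.3517, 0.1184]
orientation: [[0.876, -0.482, 0.003], [-0.482, -0.876, 0.002], [0.001, -0.003, -1.0]]
wrist_force: [-0.4, 0.1, -0.0]
opening: 1.0
```

```bash
python3 - <<'E'
from h import *
r=look('wrist',[('figure_a',.024)])
plan([.3995,.3472,.047],-29,.018,.13)
zoom(r['img'],'w41',0,0,512,384,1)
print(proj(r,[.3995,.3472,.08]),proj(r,[.3995,.3472,.024]))
E
```

```text
figure_a 0.97 [223.0, 170.0, 281.0, 252.0] mean [0.3979 0.342 ] rect [0.3968 0.3393] [0.0655 0.0458] 59.7 circ [0.3964 0.3395] 0.0329
figure_a 0.96 [487.0, 0.0, 512.0, 43.0] mean [0.6017 0.3775] rect [0.5998 0.3779] [0.0291 0.0156] 74.2 circ [0.5999 0.378 ] 0.0165
figure_a 0.55 [360.0, 0.0, 497.0, 95.0] mean [0.5523 0.3906] rect [0.5529 0.3864] [0.0535 0.087 ] 65.9 circ [0.5544 0.3888] 0.0445
t 50.75 p [0.4041 0.352  0.1204] yaw -28.9 z [ 0.005  0.004 -1.   ] op 1.002 F [-0.3  0.4  0.1]
5 rows
[[-0.04, 0.14, 1.47], [-0.001, -0.001, 0.001]]
[[-0.04, 0.14, 1.47], [-0.001, -0.001, 0.001]]
[[-0.04, 0.13, 1.47], [-0.001, -0.001, 0.001]]
[[-0.04, 0.13, 1.47], [-0.001, -0.001, 0.001]]
[[-0.04, 0.13, 1.47], [-0.001, -0.001, 0.001]]
[251.90058608 231.54700196] [251.99489159 201.376911  ]
```

View pics/w41.png

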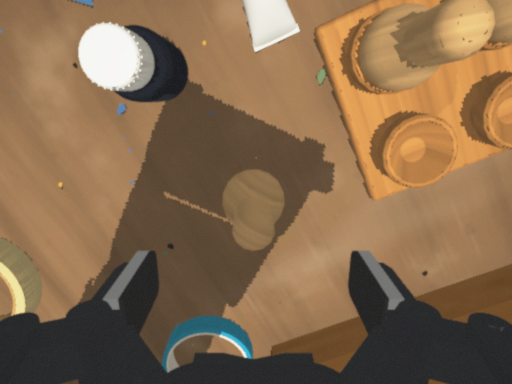

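>>> drive_tool([
  [[0,0.4,1.4],[0,0,0],-1],
  [[0,0.3,1.5],[0,0,0],-1],
  [[0,0.1,1.5],[0,0,0],-0.7],
  [[0,0,1.5],[0,0,0],-0.5],
  [[0,0,0],[0,0,0],-0.5],
])

```text
time: 51.25
tcp_pos: [0.4047, 0.3476, 0.0657]
orientation: [[0.875, -0.484, 0.014], [-0.484, -0.875, 0.01], [0.007, -0.015, -1.0]]
wrist_force: [1.0, 0.4, -0.1]
opening: 0.75
```

```bash
python3 - <<'E'
from h import *
plan([.3995,.3472,.047],-29,.018,.13)
E
```

```text
t 51.25 p [0.4047 0.3476 0.0657] yaw -28.9 z [ 0.014  0.01  -1.   ] op 0.75 F [ 1.   0.4 -0.1]
2 rows
[[-0.22, 0.15, 0.93], [-0.008, -0.004, 0.001]]
[[-0.22, 0.15, 0.93], [-0.008, -0.004, 0.001]]
```

>>> drive_tool([
  [[-0.4,0.3,0.7],[-0.015,-0.008,0],-0.5],
  [[0,0,0.7],[0,0,0],-0.5],
  [[0,0,0.4],[0,0,0],-0.5],
  [[0,0,0],[0,0,0],-0.5],
])

```text
time: 51.65
tcp_pos: [0.4011, 0.3481, 0.0495]
orientation: [[0.875, -0.484, 0.002], [-0.484, -0.875, 0.002], [0.0, -0.003, -1.0]]
wrist_force: [-0.4, -1.0, 0.7]
opening: 0.748
```

```bash
python3 - <<'E'
from h import *
r=save('wrist','w42')
plan([.3995,.3472,.047],-29,.018,.13)
E
```

```text
t 51.7 p [0.4013 0.3481 0.0497] yaw -29.0 z [ 0.002  0.003 -1.   ] op 0.753 F [0.5 0.4 0.6]
1 rows
[[-0.11, 0.17, 0.27], [-0.003, -0.001, 0.001]]
```

View pics/w42.png

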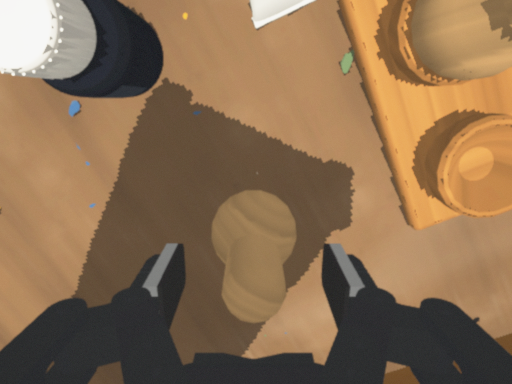

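>>> drive_tool([
  [[-0.1,0.15,0.25],[-0.003,0,0],-0.2],
  [[0,0,0],[0,0,0],0.1],
  [[0,0,0],[0,0,0],0.4],
  [[0,0,0],[0,0,0],1],
  [[0,0,0],[0,0,0],1],
  [[0,0,0],[0,0,0],1],
  [[0,0,0],[0,0,0],1],
  [[0,0,0],[0,0,0],1],
])

```text
time: 52.5
tcp_pos: [0.3999, 0.3475, 0.0478]
orientation: [[0.875, -0.484, 0.002], [-0.484, -0.875, 0.001], [0.001, -0.001, -1.0]]
wrist_force: [0.2, -1.1, -0.4]
opening: 0.286
```

>>> drive_tool([
  [[0,0,-1.5],[0,0,0],1],
  [[0,0,-2.5],[0,0,0],1],
  [[0,0,-3],[0,0,0],1],
  [[0,0,-3],[0,0,0],1],
  [[0,0,-3.5],[0,0,0],1],
  [[0,0,0],[0,0,0],1],
])

```text
time: 53.1
tcp_pos: [0.3986, 0.3468, 0.1863]
orientation: [[0.875, -0.484, -0.002], [-0.484, -0.875, -0.002], [-0.001, 0.003, -1.0]]
wrist_force: [0.9, 0.7, -1.1]
opening: 0.287
```

```bash
python3 - <<'E'
from h import *
r=save('wrist','w43')
plan([.5215,.3255,.185],-51,.025,.13)
E
```

```text
t 53.15 p [0.3977 0.3461 0.184 ] yaw -29.0 z [-0.005 -0.004 -1.   ] op 0.284 F [-0.1  0.2 -2. ]
6 rows
[[1.97, -0.7, -0.03], [0.001, 0.0, 0.064]]
[[1.92, -0.82, -0.02], [0.001, 0.0, 0.064]]
[[1.87, -0.95, -0.02], [0.001, 0.0, 0.064]]
[[1.8, -1.06, -0.02], [0.001, 0.0, 0.064]]
[[1.73, -1.18, -0.02], [0.001, 0.0, 0.064]]
[[1.65, -1.28, -0.02], [0.001, 0.0, 0.064]]
```

View pics/w43.png

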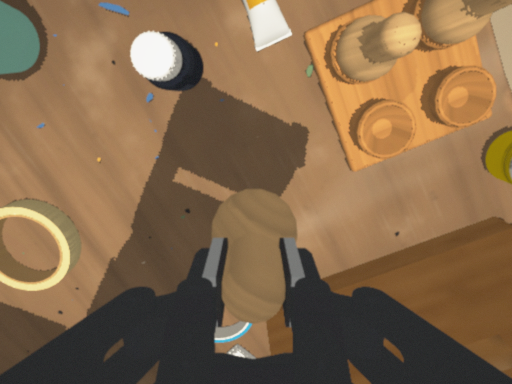

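>>> drive_tool([
  [[2.0,-0.7,0],[0,0,0.064],1],
  [[1.9,-0.8,0],[0,0,0.064],1],
  [[1.9,-0.9,0],[0,0,0.064],1],
  [[1.8,-1.1,0],[0,0,0.064],1],
  [[1.7,-1.2,0],[0,0,0.064],1],
  [[1.6,-1.3,0],[0,0,0.064],1],
  [[0,0,0],[0,0,0],1],
  [[0,0,0],[0,0,0],1],
])

```text
time: 53.95
tcp_pos: [0.5207, 0.3219, 0.1707]
orientation: [[0.619, -0.785, -0.02], [-0.786, -0.619, -0.012], [-0.003, 0.024, -1.0]]
wrist_force: [-0.0, 0.2, -0.4]
opening: 0.286
```

```bash
python3 - <<'E'
from h import *
r=save('wrist','w44')
plan([.5215,.3255,.12],-51,.025,.13)
for p in [[.5285,.3945,.11],[.5215,.3255,.038],[.5895,.3185,.038],[.598,.387,.11]]: print(np.round(proj(r,p)))
E
```

```text
t 54.0 p [0.5205 0.3219 0.1707] yaw -51.8 z [-0.02  -0.012 -1.   ] op 0.287 F [ 0.  -0.3 -0.7]
3 rows
[[-0.07, -0.14, 1.69], [0.008, 0.001, -0.004]]
[[-0.07, -0.13, 1.69], [0.008, 0.001, -0.004]]
[[-0.07, -0.11, 1.69], [0.008, 0.001, -0.004]]
[167. 129.]
[251. 174.]
[309. 115.]
[248.  38.]
```

View pics/w44.png

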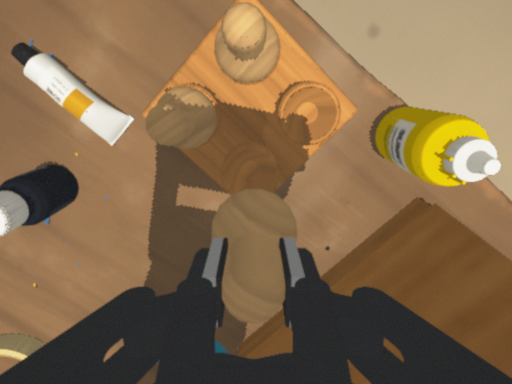

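>>> drive_tool([
  [[-0.2,-0.4,1.5],[0.024,0.003,0],1],
  [[0,0,1.5],[0,0,0],1],
  [[0,0,1.5],[0,0,0],1],
  [[0,0,1.5],[0,0,0],1],
  [[0,0,0],[0,0,0],1],
])

```text
time: 54.5
tcp_pos: [0.5185, 0.3262, 0.106]
orientation: [[0.623, -0.782, -0.003], [-0.782, -0.623, -0.001], [-0.001, 0.004, -1.0]]
wrist_force: [0.2, -0.1, -0.8]
opening: 0.286
```

```bash
python3 - <<'E'
from h import *
plan([.5215,.3255,.0764],-51,.025,.13)
E
```

```text
t 54.5 p [0.5185 0.3262 0.106 ] yaw -51.4 z [-0.003 -0.001 -1.   ] op 0.286 F [ 0.2 -0.1 -0.8]
2 rows
[[0.12, -0.1, 1.48], [0.002, 0.0, -0.004]]
[[0.12, -0.1, 1.48], [0.002, 0.0, -0.004]]
```

>>> drive_tool([
  [[0.2,-0.2,1.3],[0,0,0],1],
  [[0,0,1.0],[0,0,0],1],
  [[0,0,0.4],[0,0,0],1],
  [[0,0,0],[0,0,0],1],
])

```text
time: 54.9
tcp_pos: [0.5215, 0.326, 0.077]
orientation: [[0.624, -0.782, -0.003], [-0.782, -0.624, -0.002], [-0.001, 0.004, -1.0]]
wrist_force: [-0.1, 0.4, -0.9]
opening: 0.285
```

```bash
python3 - <<'E'
from h import *
plan([.5215,.3255,.0764],-51,.025,.13)
E
```

```text
t 54.9 p [0.5215 0.326  0.077 ] yaw -51.4 z [-0.003 -0.002 -1.   ] op 0.285 F [-0.1  0.4 -0.9]
1 rows
[[0.04, 0.03, 0.06], [0.004, 0.001, -0.007]]
```

>>> drive_tool([
  [[0,0,0.1],[0,0,0],1],
  [[0,0,0],[0,0,0],0.3],
  [[0,0,0],[0,0,0],0.1],
  [[0,0,0],[0,0,0],-0.2],
  [[0,0,0],[0,0,0],-0.4],
  [[0,0,-1.5],[0,0,0],-0.4],
  [[0,0,-2.5],[0,0,0],-0.4],
  [[0,0,-3],[0,0,0],-0.4],
  [[0,0,-3],[0,0,0],-0.4],
  [[0,0,-3],[0,0,0],-0.6],
])

```text
time: 55.9
tcp_pos: [0.5211, 0.3256, 0.2129]
orientation: [[0.624, -0.782, -0.005], [-0.782, -0.624, -0.003], [-0.001, 0.006, -1.0]]
wrist_force: [0.4, -0.1, -1.3]
opening: 0.797
```

>>> drive_tool([
  [[0,2.5,-2],[0,0,0],-1],
  [[0,2.5,-2],[0,0,0],-1],
  [[0,2,-2],[0,0,0],-1],
  [[0,1,-2],[0,0,0],-1],
  [[0,0,0],[0,0,0],-1],
  [[0,0,0],[0,0,0],-1],
])

```text
time: 56.5
tcp_pos: [0.4573, 0.2747, 0.3078]
orientation: [[0.624, -0.781, 0.008], [-0.782, -0.624, 0.004], [0.002, -0.009, -1.0]]
wrist_force: [0.2, 0.2, -0.6]
opening: 1.002
```

```bash
python3 - <<'E'
from h import *
r=save('wrist','w45')
zoom(r['img'],'w45z',150,0,400,200,3)
plan([.5215,.3255,.0764],-51,.05,.13)
rs=save('side','s45');zoom(rs['img'],'s45z',280,190,420,290,5)
rt=save('top','t45');zoom(rt['img'],'t45z',150,140,230,240,6)
zoom(rs['img'],'s45y',90,100,240,240,4);zoom(rt['img'],'t45y',290,145,400,250,5)
np.save('pics/e45.npy',[rs,rt],allow_pickle=True)
E
```

```text
t 56.55 p [0.4575 0.2748 0.3078] yaw -51.4 z [ 0.009  0.004 -1.   ] op 0.999 F [ 0.6 -0.  -0.2]
5 rows
[[-0.0, -1.59, 4.64], [-0.002, -0.0, -0.001]]
[[0.0, -1.6, 4.64], [-0.002, -0.0, -0.001]]
[[0.0, -1.61, 4.64], [-0.002, -0.0, -0.001]]
[[0.01, -1.62, 4.63], [-0.002, -0.0, -0.001]]
[[0.01, -1.62, 4.63], [-0.002, -0.0, -0.001]]
```

View pics/w45z.png

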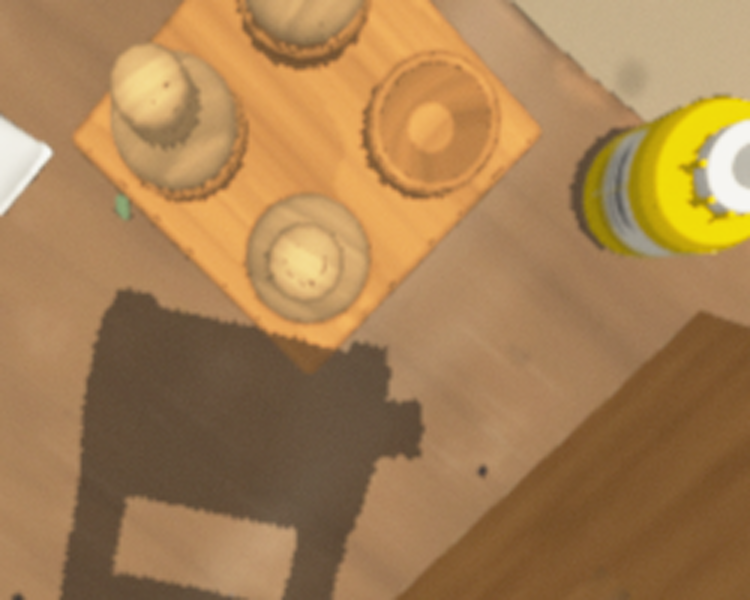

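View pics/s45z.png

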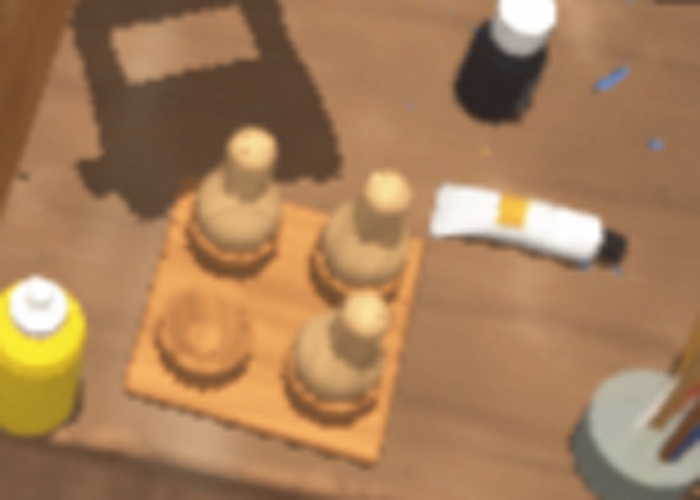

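View pics/s45y.png

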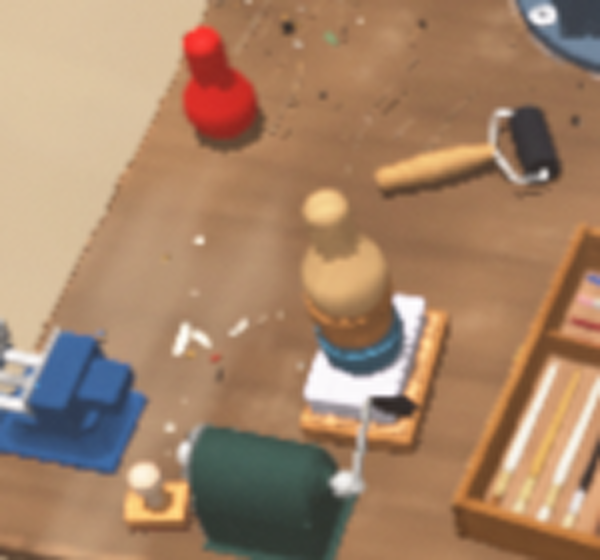

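View pics/t45y.png

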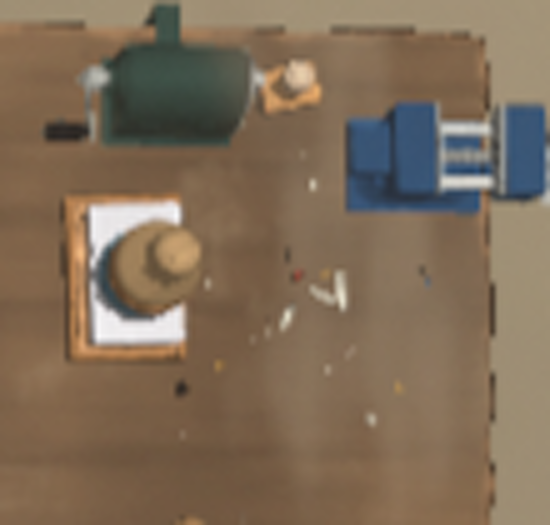

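```bash
python3 - <<'E'
from h import *
rs,rt=np.load('pics/e45.npy',allow_pickle=True)
print('big head',tri([(rs,171.5,152),(rt,325.4,194.6)]),'ball',tri([(rs,176.2,168.7),(rt,320.4,198.6)]))
print('pred side',proj(rs,[.459,-.117,.195]),proj(rs,[.459,-.117,.13]),'top',proj(rt,[.459,-.117,.195]),proj(rt,[.459,-.117,.13]))
for n,p in [('nR',(.5215,.3257)),('nL',(.5285,.3945)),('fL',(.597,.387))]:
    print(n,proj(rs,[*p,.105]),proj(rs,[*p,.055]),'top',proj(rt,[*p,.105]),proj(rt,[*p,.055]))
E
```

```text
big head [ 0.45668268 -0.11999895  0.19748648] ball [ 0.45409051 -0.11710439  0.1202164 ]
pred side [172.38680143 153.4330718 ] [176.05078976 168.02546897] top [324.31321991 193.98622517] [321.4794307 196.5875619]
nR [330.40020643 220.9384686 ] [327.8849539  230.11593492] top [191.82800672 176.94223861] [193.80601798 179.36353636]
nL [356.41810437 228.11427265] [352.9783209  237.13997227] top [171.91095475 174.53660093] [174.49629392 177.03017893]
fL [350.91770916 250.78911593] [347.56783445 259.28559595] top [174.899085   155.04970385] [177.38109593 158.12350368]
```

View pics/t45z.png

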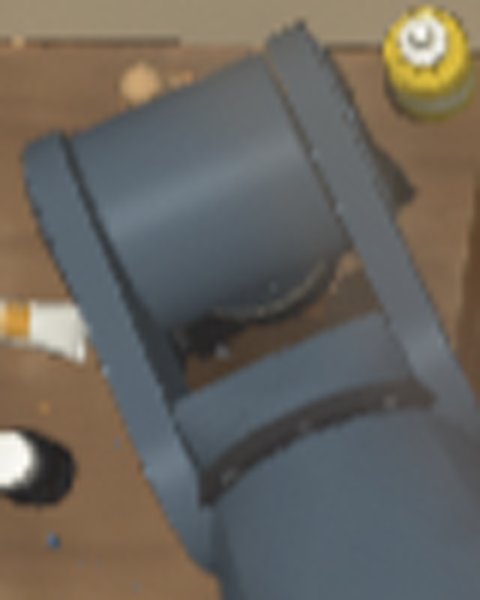

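>>> drive_tool([
  [[0,-2.5,0],[0,0,0],-1],
  [[0,-2.5,0],[0,0,0],-1],
  [[0,-2.5,0],[0,0,0],-1],
  [[0,-1.5,0],[0,0,0],-1],
  [[0,0,0],[0,0,0],-1],
  [[0,0,0],[0,0,0],-1],
])

```text
time: 57.25
tcp_pos: [0.5298, 0.3332, 0.2998]
orientation: [[0.624, -0.781, -0.003], [-0.781, -0.624, -0.002], [-0.001, 0.003, -1.0]]
wrist_force: [-0.2, 0.4, -0.4]
opening: 1.0
```

```bash
python3 - <<'E'
from h import *
r=save('wrist','w46')
zoom(r['img'],'w46z',150,0,400,200,3)
for n,p in [('nR',(.5215,.3257)),('nL',(.5285,.3945)),('fL',(.597,.387))]:
    f=lambda q:np.round((proj(r,q)-[150,0])*3,0)
    print(n,'top',f([*p,.1155]),'headbase',f([*p,.0806]),'ball',f([*p,.0276+.0225]),'mouth',f([*p,.038]))
E
```

```text
nR top [312. 531.] headbase [311. 507.] ball [311. 490.] mouth [311. 483.]
nL top [161. 388.] headbase [175. 377.] ball [185. 368.] mouth [189. 365.]
fL top [309. 230.] headbase [309. 234.] ball [309. 236.] mouth [309. 237.]
```

View pics/w46z.png

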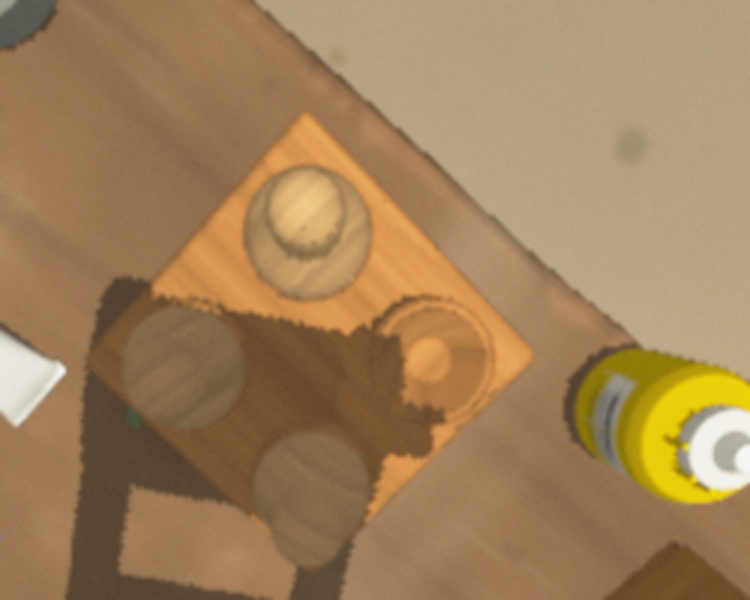

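```bash
python3 - <<'E'
from h import *
i=cv2.imread('pics/w46.png')[80:200,175:295]
z=cv2.resize(i,None,fx=5,fy=5,interpolation=cv2.INTER_CUBIC)
z=np.clip((z.astype(float)-20)*2.3,0,255).astype(np.uint8); cv2.imwrite('pics/w46c.png',z)
E
```

```text
(no output)
```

View pics/w46c.png

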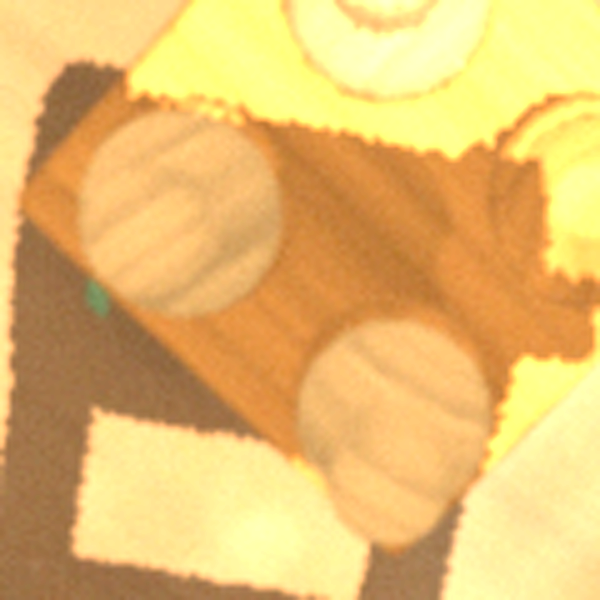

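>>> drive_tool([
  [[0,2.5,-1.5],[0,0,0],-1],
  [[0,2.5,-1.5],[0,0,0],-1],
  [[0,2.5,-1.5],[0,0,0],-1],
  [[0,0.5,-0.5],[0,0,0],-1],
  [[0,0,0],[0,0,0],-1],
  [[0,0,0],[0,0,0],-1],
  [[0,0,0],[0,0,0],-1],
])

```text
time: 58.0
tcp_pos: [0.4631, 0.2802, 0.3493]
orientation: [[0.624, -0.782, -0.006], [-0.782, -0.624, -0.003], [-0.001, 0.007, -1.0]]
wrist_force: [0.8, 0.5, 0.0]
opening: 1.001
```

```bash
python3 - <<'E'
from h import *
r=save('wrist','w47')
zoom(r['img'],'w47z',165,0,365,150,4)
np.save('pics/w47.npy',r,allow_pickle=True)
print(arm.sense()['tcp_pos'])
for n,p in [('nR',(.5215,.3257)),('nL',(.5285,.3945)),('fL',(.597,.387)),('fR',(.5895,.3185))]:
    f=lambda q:np.round((proj(r,q)-[165,0])*4,0)
    print(n,'top',f([*p,.1155]),'domebase',f([*p,.1076]),'ball',f([*p,.0276+.0225]),'mouth',f([*p,.038]))
E
```

```text
[0.46308871 0.28019133 0.34910582]
nR top [356. 356.] domebase [356. 356.] ball [356. 355.] mouth [356. 355.]
nL top [168. 162.] domebase [172. 166.] ball [196. 191.] mouth [201. 196.]
fL top [354. -51.] domebase [354. -42.] ball [354.  13.] mouth [354.  23.]
fR top [540. 161.] domebase [536. 165.] ball [512. 190.] mouth [507. 195.]
```

View pics/w47z.png

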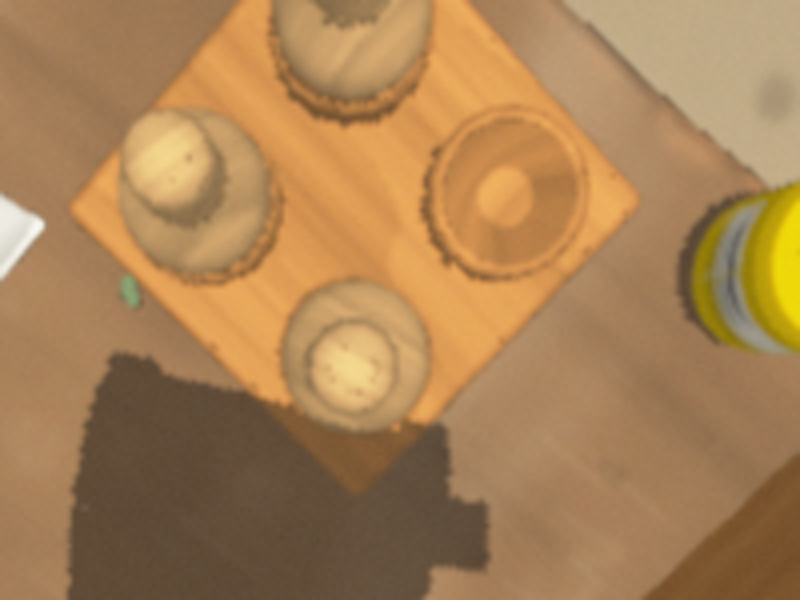

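```bash
python3 - <<'E'
from h import *
plan([.59,.38,.28],45,.05,.14)
rs=arm.get_image('side'); rt=arm.get_image('top')
t=cv2.cvtColor(rt['img'],cv2.COLOR_RGB2BGR)
zoom(rt['img'],'t47z',100,120,230,240,5)
E
```

```text
t 58.05 p [0.4631 0.2802 0.3491] yaw -51.4 z [-0.007 -0.004 -1.   ] op 0.999 F [-0.5  0.3 -0.5]
13 rows
[[0.01, -1.25, 0.52], [0.0, 0.001, -0.129]]
[[0.17, -1.23, 0.52], [0.0, 0.001, -0.129]]
[[0.33, -1.2, 0.52], [0.0, 0.001, -0.129]]
[[0.48, -1.15, 0.52], [0.0, 0.001, -0.129]]
[[0.62, -1.08, 0.52], [0.0, 0.001, -0.129]]
[[0.76, -0.99, 0.53], [0.0, 0.001, -0.129]]
[[0.88, -0.88, 0.53], [0.0, 0.001, -0.129]]
[[0.98, -0.76, 0.53], [0.0, 0.001, -0.129]]
[[1.07, -0.63, 0.53], [0.0, 0.001, -0.129]]
[[1.15, -0.48, 0.53], [0.0, 0.001, -0.129]]
[[1.2, -0.33, 0.53], [0.0, 0.001, -0.129]]
[[1.23, -0.17, 0.53], [0.0, 0.001, -0.129]]
[[1.24, -0.01, 0.53], [0.0, 0.001, -0.129]]
```

View pics/t47z.png

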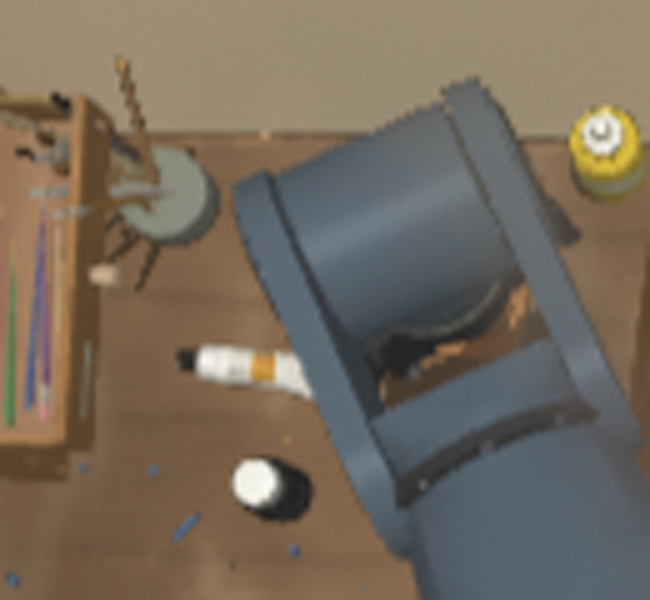

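>>> drive_tool([
  [[0,-1.2,0.3],[0,0,-0.14],-1],
  [[0.2,-1.2,0.3],[0,0,-0.14],-1],
  [[0.3,-1.2,0.3],[0,0,-0.14],-1],
  [[0.5,-1.1,0.3],[0,0,-0.14],-1],
  [[0.6,-1.1,0.3],[0,0,-0.14],-1],
  [[0.8,-1.0,0.3],[0,0,-0.14],-1],
  [[0.9,-0.9,0.3],[0,0,-0.14],-1],
  [[1.0,-0.8,0.3],[0,0,-0.14],-1],
  [[1.1,-0.6,0.3],[0,0,-0.14],-1],
  [[1.1,-0.5,0.3],[0,0,-0.14],-1],
])

```text
time: 59.15
tcp_pos: [0.5592, 0.3673, 0.3115]
orientation: [[0.849, 0.529, -0.012], [0.529, -0.849, -0.007], [-0.014, -0.001, -1.0]]
wrist_force: [-0.4, 0.8, 0.6]
opening: 1.001
```

```bash
python3 - <<'E'
from h import *
plan([.58,.36,.28],42,.04,.14)
E
```

```text
t 59.15 p [0.5592 0.3673 0.3115] yaw 31.9 z [-0.012 -0.007 -1.   ] op 1.001 F [-0.4  0.8  0.6]
2 rows
[[0.71, 0.86, 1.56], [-0.001, 0.007, -0.088]]
[[0.62, 0.92, 1.57], [-0.001, 0.007, -0.088]]
```

>>> drive_tool([
  [[0.9,0,1.5],[0,0.007,-0.08],-1],
  [[0.9,0.2,1.5],[0,0.007,-0.06],-1],
  [[0,0,0],[0,0,0],-1],
  [[0,0,0],[0,0,0],-1],
])

```text
time: 59.55
tcp_pos: [0.5762, 0.3774, 0.2772]
orientation: [[0.76, 0.649, -0.004], [0.649, -0.76, 0.0], [-0.003, -0.003, -1.0]]
wrist_force: [-0.7, 0.2, 0.5]
opening: 1.007
```

```bash
python3 - <<'E'
from h import *
r=save('wrist','w48')
zoom(r['img'],'w48z',150,80,400,280,3)
plan([.597,.387,.13],42,.03,.14)
for n,p in [('nR',(.5215,.3257)),('nL',(.5285,.3945)),('fL',(.597,.387)),('fR',(.5895,.3185))]:
    f=lambda q:np.round((proj(r,q)-[150,80])*3,0)
    print(n,'top',f([*p,.1155]),'domebase',f([*p,.1076]),'ball',f([*p,.0276+.0225]),'mouth',f([*p,.038]))
E
```

```text
t 59.6 p [0.576  0.3774 0.2771] yaw 40.5 z [-0.004 -0.    -1.   ] op 0.998 F [ 0.4  0.1 -0.5]
5 rows
[[0.45, 0.13, 2.94], [-0.001, 0.001, -0.005]]
[[0.45, 0.13, 2.94], [-0.001, 0.001, -0.005]]
[[0.45, 0.14, 2.94], [-0.001, 0.001, -0.005]]
[[0.45, 0.14, 2.94], [-0.001, 0.001, -0.005]]
[[0.44, 0.14, 2.94], [-0.001, 0.001, -0.005]]
nR top [ 78. 293.] domebase [ 84. 287.] ball [117. 250.] mouth [123. 243.]
nL top [232. 141.] domebase [234. 138.] ball [245. 122.] mouth [247. 119.]
fL top [383. 301.] domebase [381. 294.] ball [371. 256.] mouth [369. 249.]
fR top [230. 437.] domebase [231. 428.] ball [243. 372.] mouth [245. 362.]
```

View pics/w48z.png

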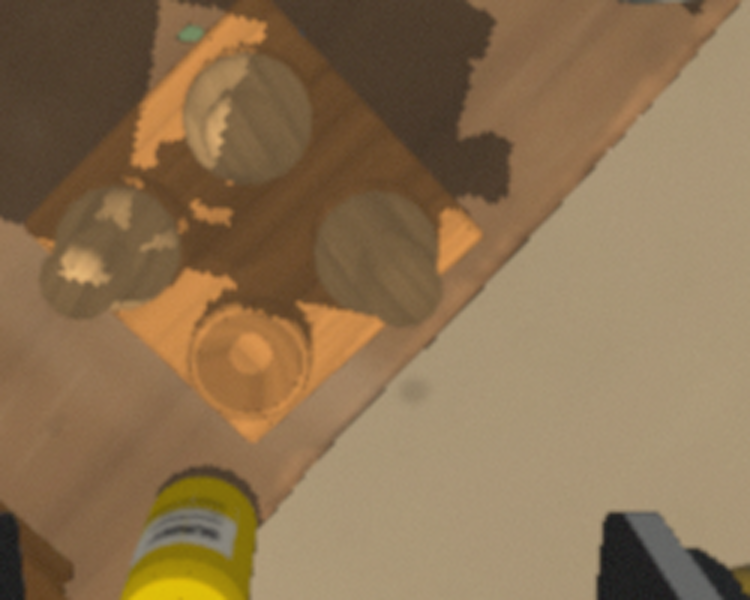

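>>> drive_tool([
  [[0.8,0.1,2.5],[0,0,0],-1],
  [[0.8,0.1,2.8],[0,0,0],-1],
  [[0.5,0.1,2.8],[0,0,0],-1],
  [[0.2,0.1,2.8],[0,0,0],-1],
  [[0,0,2.5],[0,0,0],-1],
  [[0,0,0],[0,0,0],-1],
])

```text
time: 60.2
tcp_pos: [0.5974, 0.3905, 0.1458]
orientation: [[0.766, 0.643, 0.003], [0.643, -0.766, 0.004], [0.005, -0.001, -1.0]]
wrist_force: [0.4, 0.2, 0.4]
opening: 1.001
```

```bash
python3 - <<'E'
from h import *
r=save('wrist','w49')
plan([.5985,.388,.0764],40.5,.02,.14)
E
```

```text
t 60.25 p [0.5983 0.391  0.1483] yaw 40.0 z [ 0.006  0.006 -1.   ] op 1.001 F [ 1.1 -0.3  0. ]
4 rows
[[-0.06, 0.06, 1.8], [-0.0, -0.002, -0.002]]
[[-0.06, 0.06, 1.8], [-0.0, -0.002, -0.002]]
[[-0.05, 0.06, 1.8], [-0.0, -0.002, -0.002]]
[[-0.05, 0.06, 1.8], [-0.0, -0.002, -0.002]]
```

View pics/w49.png

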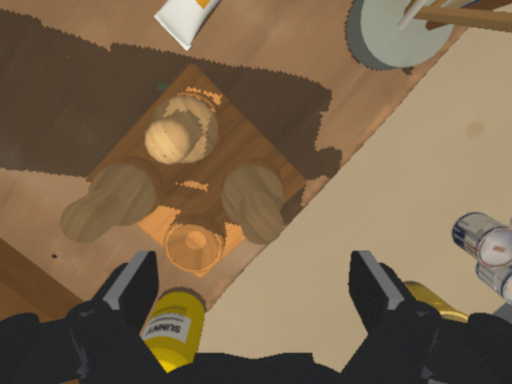

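>>> drive_tool([
  [[0,0.1,1.8],[0,0,0],-1],
  [[-0.1,0.1,1.8],[0,0,0],-1],
  [[-0.1,0.1,1.8],[0,0,0],-0.7],
  [[0,0,1.2],[0,0,0],-0.5],
  [[0,0,0],[0,0,0],-0.5],
])

```text
time: 60.75
tcp_pos: [0.6023, 0.3893, 0.0866]
orientation: [[0.767, 0.641, 0.016], [0.641, -0.767, 0.011], [0.019, 0.002, -1.0]]
wrist_force: [-0.0, 0.1, 0.8]
opening: 0.749
```

```bash
python3 - <<'E'
from h import *
plan([.5985,.388,.0764],40.5,.02,.14)
E
```

```text
t 60.75 p [0.6023 0.3893 0.0866] yaw 39.9 z [ 0.016  0.011 -1.   ] op 0.749 F [-0.   0.1  0.8]
1 rows
[[-0.39, -0.14, 1.01], [0.002, -0.019, -0.011]]
```

>>> drive_tool([
  [[-0.4,-0.1,0.5],[0.002,-0.019,0],-0.5],
  [[0,0,0.5],[0,0,0],-0.3],
  [[0,0,0],[0,0,0],-0.3],
])

```text
time: 61.05
tcp_pos: [0.5993, 0.3881, 0.0782]
orientation: [[0.768, 0.641, 0.001], [0.641, -0.768, 0.001], [0.002, 0.0, -1.0]]
wrist_force: [-0.1, -0.9, -0.9]
opening: 0.65
```

```bash
python3 - <<'E'
from h import *
r=save('wrist','w50')
plan([.5985,.388,.0764],40.5,.02,.14)
E
```

```text
t 61.1 p [0.5994 0.3882 0.0786] yaw 39.9 z [ 0.002  0.001 -1.   ] op 0.65 F [0.  0.4 0.8]
1 rows
[[-0.09, -0.04, 0.22], [0.0, -0.002, -0.011]]
```

View pics/w50.png

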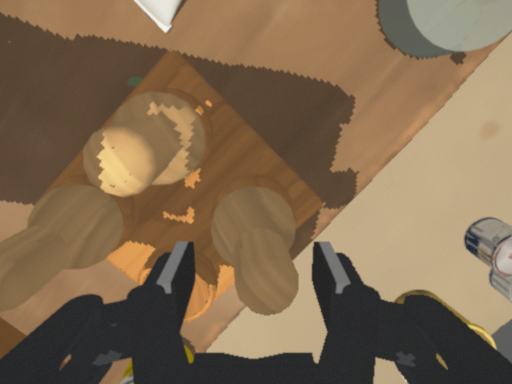

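>>> drive_tool([
  [[0,0,0.2],[0,0,0],0.1],
  [[0,0,0],[0,0,0],0.4],
  [[0,0,0],[0,0,0],1],
  [[0,0,0],[0,0,0],1],
  [[0,0,0],[0,0,0],1],
  [[0,0,0],[0,0,0],1],
], newtons=50)

```text
time: 61.7
tcp_pos: [0.5997, 0.3884, 0.0775]
orientation: [[0.768, 0.641, 0.003], [0.641, -0.768, 0.002], [0.003, 0.0, -1.0]]
wrist_force: [-0.4, -1.2, -0.3]
opening: 0.287
```

```bash
python3 - <<'E'
from h import *
r=save('wrist','w51')
plan([.5985,.388,.0764],40.5,.02,.14)
E
```

```text
t 61.75 p [0.5997 0.3884 0.0775] yaw 39.9 z [ 0.003  0.002 -1.   ] op 0.291 F [ 1.1 -0.9 -0.8]
1 rows
[[-0.12, -0.05, 0.11], [0.0, -0.003, -0.011]]
```

View pics/w51.png

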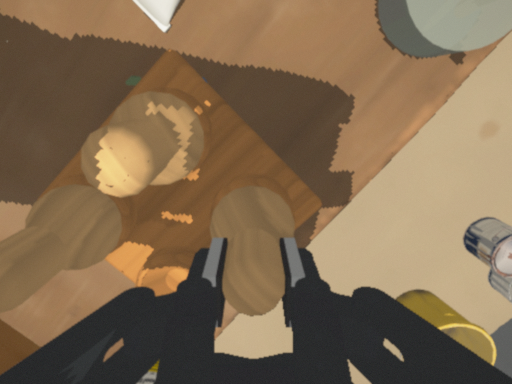

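>>> drive_tool([
  [[0,0,0],[0,0,0],0.38],
  [[0,0,0],[0,0,0],0.33],
  [[0,0,0],[0,0,0],0.25],
  [[0,0,0],[0,0,0],0.1],
  [[0,0,0],[0,0,0],-0.1],
  [[0,0,0],[0,0,0],-0.3],
  [[0,0,0],[0,0,0],-0.4],
  [[0,0,0],[0,0,0],-0.4],
])

```text
time: 62.55
tcp_pos: [0.6, 0.3886, 0.0778]
orientation: [[0.768, 0.641, 0.004], [0.641, -0.768, 0.002], [0.004, 0.001, -1.0]]
wrist_force: [-0.2, -0.0, 0.5]
opening: 0.699
```

```bash
python3 - <<'E'
from h import *
r=save('wrist','w52')
plan([.5985,.388,.2],40.5,.02,.14)
E
```

```text
t 62.6 p [0.6    0.3886 0.0778] yaw 39.9 z [ 0.004  0.002 -1.   ] op 0.699 F [-0.  -0.4  0. ]
7 rows
[[-0.02, -0.01, -1.75], [0.0, -0.001, -0.002]]
[[-0.02, -0.01, -1.75], [0.0, -0.001, -0.002]]
[[-0.02, -0.01, -1.75], [0.0, -0.001, -0.002]]
[[-0.02, -0.01, -1.75], [0.0, -0.001, -0.002]]
[[-0.02, -0.01, -1.75], [0.0, -0.001, -0.002]]
[[-0.02, -0.01, -1.75], [0.0, -0.001, -0.002]]
[[-0.02, -0.01, -1.75], [0.0, -0.001, -0.002]]
```

View pics/w52.png

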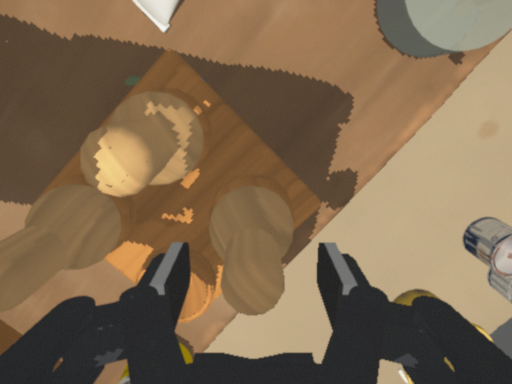

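>>> drive_tool([
  [[0,0,-1.5],[0,0,0],-0.4],
  [[0,0,-2.5],[0,0,0],-0.4],
  [[0,0,-3],[0,0,0],-0.4],
  [[0,0,-3],[0,0,0],-0.4],
  [[0,0,-3],[0,0,0],-0.4],
  [[0,0,-3],[0,0,0],-1],
  [[-2.5,0,-2],[0,0,0],-1],
  [[-2,0,0],[0,0,0],-1],
  [[0,0,0],[0,0,0],-1],
  [[0,0,0],[0,0,0],-1],
])

```text
time: 63.6
tcp_pos: [0.5641, 0.3588, 0.2761]
orientation: [[0.767, 0.641, 0.011], [0.641, -0.768, 0.006], [0.012, 0.002, -1.0]]
wrist_force: [1.2, -0.6, -0.4]
opening: 1.002
```

```bash
python3 - <<'E'
from h import *
r=save('wrist','w53')
zoom(r['img'],'w53z',150,80,350,230,4)
print(arm.sense()['tcp_pos'])
for n,p in [('nR',(.5215,.3257)),('nL',(.5285,.3945)),('fL',(.598,.388)),('fR',(.5895,.3185))]:
    f=lambda q:np.round((proj(r,q)-[150,80])*4,0)
    print(n,'top',f([*p,.1155]),'domebase',f([*p,.1076]),'ball',f([*p,.0276+.0225]),'mouth',f([*p,.038]))
E
```

```text
[0.56418023 0.35887748 0.27585199]
nR top [180. 366.] domebase [185. 358.] ball [216. 310.] mouth [222. 302.]
nL top [389. 157.] domebase [389. 154.] ball [390. 136.] mouth [390. 133.]
fL top [597. 370.] domebase [592. 362.] ball [563. 314.] mouth [558. 305.]
fR top [383. 558.] domebase [383. 546.] ball [385. 474.] mouth [385. 461.]
```

View pics/w53z.png

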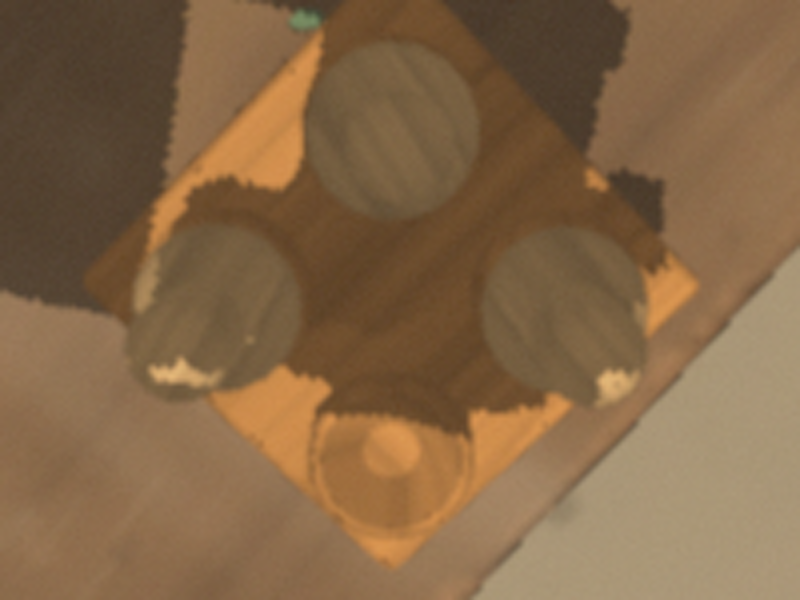

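```bash
python3 - <<'E'
from h import *
s=arm.sense(); r=arm.get_image('wrist'); R=s['orientation']
off=R.T@(r['eye']-s['tcp_pos']); Ra=R.T@r['attitude']
R2=np.array([[.768,.641,.004],[.641,-.768,.002],[.004,.001,-1]])
r2=dict(K=r['K'],eye=np.array([.6,.3886,.0778])+R2@off,attitude=R2@Ra)
for n,p in [('nR',(.5215,.3257)),('nL',(.5285,.3945)),('fL',(.598,.388))]:
    print(n,'top',proj(r2,[*p,.1155]),'domebase',proj(r2,[*p,.1076]),'ball',proj(r2,[*p,.050]))
i=cv2.imread('pics/w52.png')[60:260,0:320]
cv2.imwrite('pics/w52z.png',np.clip(cv2.resize(i,None,fx=2.5,fy=2.5,interpolation=cv2.INTER_CUBIC).astype(float)*1.6,0,255).astype(np.uint8))
E
```

```text
nR top [-15.59171034 300.60800283] domebase [5.28097229e-02 2.88205387e+02] ball [ 75.29024785 228.55887548]
nL top [100.55539459 173.23021357] domebase [110.49395699 167.67703558] ball [156.21663404 142.12946101]
fL top [251.80175171 302.52160214] domebase [251.77772489 290.0905668 ] ball [251.6618953  230.16248834]
```

View pics/w52z.png

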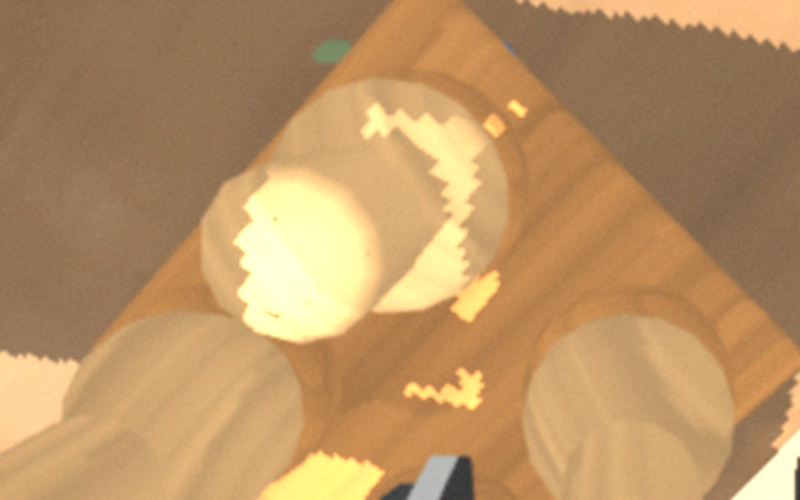

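>>> drive_tool([
  [[-2,1,-3],[0,0,0.1],-1],
  [[-2,2,-3],[0,0,0.14],-1],
  [[-2,3,-2],[0,0,0.14],-1],
  [[-1,3.5,-1],[0,0,0.14],-1],
  [[0,4,0],[0,0,0.14],-1],
  [[1,4,0],[0,0,0.14],-1],
  [[1.5,4,0],[0,0,0.14],-1],
  [[2,3.5,0],[0,0,0.14],-1],
  [[2.5,3,0],[0,0,0.14],-1],
  [[3,2.5,0],[0,0,0.14],-1],
])

```text
time: 64.7
tcp_pos: [0.6082, -0.0034, 0.3619]
orientation: [[0.76, -0.65, 0.001], [-0.65, -0.76, 0.003], [-0.001, -0.003, -1.0]]
wrist_force: [1.3, -0.2, 0.4]
opening: 1.002
```

```bash
python3 - <<'E'
from h import *
plan([.40,-.13,.37],-70,.045,.14)
E
```

```text
t 64.7 p [ 0.6082 -0.0034  0.3619] yaw -40.6 z [ 0.001  0.003 -1.   ] op 1.002 F [ 1.3 -0.2  0.4]
6 rows
[[-1.26, 3.86, -0.15], [-0.0, 0.0, 0.086]]
[[-0.93, 3.95, -0.14], [-0.0, 0.0, 0.086]]
[[-0.59, 4.02, -0.14], [-0.0, 0.0, 0.086]]
[[-0.24, 4.05, -0.14], [-0.0, 0.0, 0.086]]
[[0.11, 4.06, -0.14], [-0.0, 0.0, 0.086]]
[[0.45, 4.04, -0.14], [-0.0, 0.0, 0.086]]
```

>>> drive_tool([
  [[-1.2,3.8,0],[0,0,0.086],-1],
  [[-0.9,3.9,0],[0,0,0.086],-1],
  [[-0.6,4.0,0],[0,0,0.086],-1],
  [[-0.2,4.0,0],[0,0,0.086],-1],
  [[0.1,4.0,0],[0,0,0.086],-1],
  [[0.4,3.5,0],[0,0,0.086],-1],
  [[0,0,0],[0,0,0],-1],
  [[0,0,0],[0,0,0],-1],
])

```text
time: 65.5
tcp_pos: [0.4029, -0.1329, 0.3561]
orientation: [[0.309, -0.951, -0.009], [-0.951, -0.309, 0.005], [-0.007, 0.007, -1.0]]
wrist_force: [-0.0, 1.0, -0.1]
opening: 1.002
```

```bash
python3 - <<'E'
from h import *
r=look('wrist',[('big_figure',.13),('stand',.112),('flat_tin',.046)])
cv2.imwrite('pics/w54.png',cv2.cvtColor(r['img'],cv2.COLOR_RGB2BGR))
zoom(r['img'],'w54z',160,50,360,200,4)
print(arm.sense()['tcp_pos'])
p=(.4595,-.117); f=lambda q:np.round((proj(r,q)-[160,50])*4,0)
print('top',f([*p,.205]),'domebase',f([*p,.197]),'ball',f([*p,.0991+.028]),'mouth',f([*p,.112]))
E
```

```text
big_figure 0.88 [230.0, 79.0, 283.0, 132.0] mean [ 0.4578 -0.1178] rect [ 0.4576 -0.118 ] [0.0573 0.0578] 44.2 circ [ 0.4572 -0.1177] 0.0299
big_figure 0.84 [307.0, 252.0, 348.0, 306.0] mean [ 0.2861 -0.2743] rect [ 0.2849 -0.2788] [0.0821 0.0466] 50.1 circ [ 0.2814 -0.276 ] 0.0418
flat_tin 0.96 [223.0, 53.0, 287.0, 141.0] mean [ 0.4746 -0.1101] rect [ 0.4612 -0.1141] [0.1006 0.0658] 2.3 circ [ 0.4615 -0.114 ] 0.0576
[ 0.40342084 -0.13223527  0.35575271]
top [386. 233.] domebase [386. 231.] ball [385. 216.] mouth [385. 213.]
```

View pics/w54z.png

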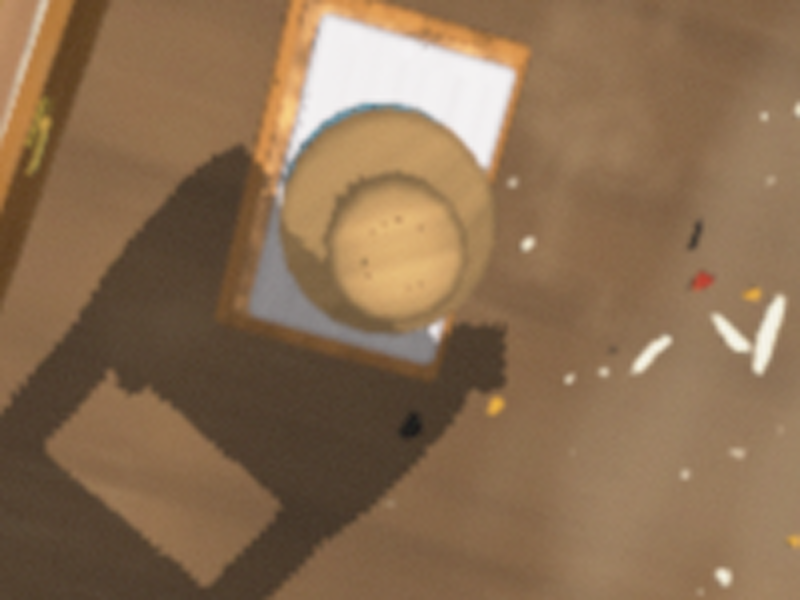

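```bash
python3 - <<'E'
from h import *
print(arm.finish_job())
E
```

```text
the job is handed in; nothing more can be done
None
```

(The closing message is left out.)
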